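Rack the culture dishes with the lifter

ROBOT

A 6-joint arm with a two-finger parallel gripper is mounted at the origin on the work surface. World frame = base frame: x ahead of the robot, y to its left, z up, the work surface at z = 0. Lengths are in mm, angles in rad, forces in N, time in s.
With the tool pointing down it reaches from about 350 to 775 mm from the base axis. Payload 5.5 kg.
Tool frame: the origin (TCP) lies midway between the tips of the shut fingers; the grasp point (between the pads) lies 19 mm behind it; z points along the fingers, y is the direction in which the jaws open and shut (so a half turn about z gives the same grasp; the last joint's range is limited). The gripper opens to 85 mm and grips with 20 to 120 N. Pads are 22 mm wide; open, the fingers measure 114 mm over their backs; the gripper's body (76 mm by 85 mm) begins 54 mm behind the grasp point. The pads swing forward as they close: fully open they stand 13 mm farther back than shut.
Start: joints at [-0.14, 0.313, 0.046, 1.304, 0, 1.431], TCP at [575.041, -0.015, 231.323] pointing down, gripper open.
Joint ranges: [-2.76, 2.76], [-0.86, 1.69], [-1.03, 1.26], [-2.2, 2.34], [-1.47, 1.5], [-3.14, 3.14]. Speed limits (rad/s): [2.57, 2.57, 3.14, 3.14, 3.14, 3.14].

INTERFACE

Orientations are given as a rotation vector (axis times angle).
In Python, from station import arm, optics, hand_in gives the robot as it stands.
- The arm moves only by the tool drive_tool, never from a script. Its arguments are lists of equal length, an entry for each row: "linear": the shift along the world's x, y, z in cm, a list of three; "rot": the turn, a rotation vector about the world's x, y, z in degrees, a list of three; "hand": the opening, from -1 (shut) to 1 (fully open). In form: {"linear": [[tx, ty, tz], ...], "rot": [[wx, wy, wz], ...], "hand": [hand, ...]}. A call has exactly 8 rows; each row shifts and turns the commanded pose from where the row before left it; what a row does not reach is not made up. A row lasts 1/10 s, in which the tool goes at most 50 mm and 8.59 degrees, less where a joint would pass 70% of its speed; a pose out of reach is approached as far as the arm can. A call is refused whole if a number of a shift passes 5 or a number of a turn 8.59, either way. A call with a gripper value outside its range is refused whole. The fingers move at their own pace and stop on an object; the grip force is fixed at half the most. Time passes only in rows, so rows that do not move let the fingers close, or fill a call up. It gives the time, the measured TCP pose, the force and the opening at its end, in the units of the state.
- arm.observe(): the state, without advancing time (a new reading comes with each control period).
- optics.snapshot(name): name is "scene" or "side" or "wrist"; returns a dict with "frame" (420x560x3 uint8, red, green, blue), "vertical_fov" (degrees; the focal length in pixels is half the picture's height over the tangent of half this angle, whatever the lens; pixels are square), "cx", "cy" (the principal point, pixels), "extrinsics" (4x4, takes a point from world to camera coordinates). Camera axes: x right, y down, z forward; pixel columns grow to the right and rows downward; lengths in mm; the calibration is good to about 2 mm. A picture is of the moment at which its call begins. There is no depth.
- hand_in(): hands the job in, once; it reports no verdict.
The state is a dict: "t": time; "joint_pos": joint angles; "qd": joint speeds; "tau": joint torques, N m; "position": TCP position; "tcp_rot": TCP orientation; "ft_force": force on the tool from outside, world axes, zero at the start; "ft_torque": the same for the moment, N m; "width": finger opening in mm.
Only numpy, scipy, OpenCV 4.12 (cv2) and the standard library are available. Lean on these libraries where they do the work, as an engineer would, in place of code of your own. Each camera call takes 0.05 s, during which the arm holds its last target.

TASK

Swing the cassette's gate open and use the dish lifter to slide under each culture dish waiting on the rests and carry it into a free slot of the cassette, one dish to a slot, lying flat on the ledges and fully home; keep the gripper's fingers off the dishes. The dish already in the cassette stays in its slot. Once every dish is in, swing the gate fully closed and lay the lifter back on its tray the way it lay, without disturbing the other things on the bench.

Things in the scene. Friction and masses are not known exactly. Their poses are not given: they have to be found in the camera images.
- dish1_center (a point): a closed round culture dish, flat disc 100 mm in diameter and 14 mm high, about 70 g, amber below with a cream lid; the point is its centre, 7 mm above its underside. Waits on rest1 at the start; may be absent (None). Its yaw means nothing
- dish2_center (a point): a closed round culture dish, flat disc 100 mm in diameter and 14 mm high, about 70 g, amber below with a cream lid; the point is its centre, 7 mm above its underside. Waits on rest2 at the start; may be absent (None). Its yaw means nothing
- dish3_center (a point): a closed round culture dish, flat disc 100 mm in diameter and 14 mm high, about 70 g, amber below with a cream lid; the point is its centre, 7 mm above its underside. Waits on rest3 at the start; may be absent (None). Its yaw means nothing
- early_a_center (a point): a closed round culture dish, flat disc 100 mm in diameter and 14 mm high, about 70 g, amber below with a cream lid; the point is its centre, 7 mm above its underside. Already in the cassette at the start, fully home in one of the slots; exactly one of the three early dishes is present, the others are None. It stays where it is
- early_b_center (a point): a closed round culture dish, flat disc 100 mm in diameter and 14 mm high, about 70 g, amber below with a cream lid; the point is its centre, 7 mm above its underside. Already in the cassette at the start, fully home in one of the slots; exactly one of the three early dishes is present, the others are None. It stays where it is
- early_c_center (a point): a closed round culture dish, flat disc 100 mm in diameter and 14 mm high, about 70 g, amber below with a cream lid; the point is its centre, 7 mm above its underside. Already in the cassette at the start, fully home in one of the slots; exactly one of the three early dishes is present, the others are None. It stays where it is
- rest1: fixed steel dish rest, 140 mm (x) by 118 (y), -x end to the robot. Dish lies on two 14 mm high rails along x at |y| 33 to 55 mm; the 66 mm channel between is open at both ends, clear above its 2 mm floor. Side lips at |y| 55 to 59 mm, 24 mm high; on the rail ends (x = +-70) 4 mm thick stops rise 5 mm above the rails: the dish can slide 18 mm either way. Origin: middle of the underside, on the bench
- rest2: fixed steel dish rest, 140 mm (x) by 118 (y), -x end to the robot. Dish lies on two 14 mm high rails along x at |y| 33 to 55 mm; the 66 mm channel between is open at both ends, clear above its 2 mm floor. Side lips at |y| 55 to 59 mm, 24 mm high; on the rail ends (x = +-70) 4 mm thick stops rise 5 mm above the rails: the dish can slide 18 mm either way. Origin: middle of the underside, on the bench
- rest3: fixed steel dish rest, 140 mm (x) by 118 (y), -x end to the robot. Dish lies on two 14 mm high rails along x at |y| 33 to 55 mm; the 66 mm channel between is open at both ends, clear above its 2 mm floor. Side lips at |y| 55 to 59 mm, 24 mm high; on the rail ends (x = +-70) 4 mm thick stops rise 5 mm above the rails: the dish can slide 18 mm either way. Origin: middle of the underside, on the bench
- cassette: fixed dish cassette, 150 x 150 mm base, 188 mm high, front (-x) open. Clear side walls, inner faces y = +-56 mm, x -59 to 59. Four slots; ledges at |y| 34 to 56 mm, 4 mm thick, leave a 68 mm gap; ledge tops 45, 79, 113, 147 mm above the bench. Rear stop posts at |y| 28 to 36 mm: a dish meets them 4 mm past home. Front top crossbar: underside at 180 mm. Origin: middle of the underside
- slot1 (a point): where the centre of a dish lies when it rests fully home on the ledges of slot 1 (lowest); axes as the cassette's
- slot2 (a point): where the centre of a dish lies when it rests fully home on the ledges of slot 2 (counted from below); axes as the cassette's
- slot3 (a point): where the centre of a dish lies when it rests fully home on the ledges of slot 3 (counted from below); axes as the cassette's
- slot4 (a point): where the centre of a dish lies when it rests fully home on the ledges of slot 4 (highest); axes as the cassette's
- gate (a joint): hinge angle of the cassette gate, rad: 0 closed (upright rod before the middle of the open front), grows as it swings out towards the robot and round to the left (clockwise from above), stop at 3.6. Light friction (0.03 N m), stays where left. Past 3 it is well out of the way. The rod is 8 mm thick, 42 to 192 mm above the bench, 70 mm from the hinge
- gate_knob (a point): middle of the gate's upright black knob, a round post of 16 mm diameter on the gate's flat arm, from 198 (arm's top) to 243 mm above the bench, 70 mm from the hinge axis, straight above the rod; can be pinched from above
- gate_hinge (a point): point on the gate's vertical hinge axis, at the front left corner of the cassette, at the height of the gate's arm (194 mm); axes as the cassette's. The closed gate points from here to the cassette's -y
- lifter_grip (a point): grip point of the dish lifter (0.22 kg): flat steel blade 175 x 50 x 3 mm, upright black handle near its rear. Point: mid-handle, 70 mm above the blade's underside; x along the blade to the tip (155 mm ahead; rear end 20 mm behind), z up. Handle 34 mm along x, 14 along y, top 98 mm above the blade's underside; grasp across y from above. A dish rides well with its centre 110 mm ahead of the handle
- tray: fixed black rubber mat on the bench, 240 x 120 mm, 8 mm thick, where the lifter lies flat along its length, its blade tip to +x and its handle 65 mm to -x of the mat's middle. Origin: centre of its underside
- reagent_bottle: bystander, not to be disturbed: amber reagent bottle, 70 mm in diameter, 160 mm high
- jar: bystander, not to be disturbed: white jar, 52 mm in diameter, 65 mm high
- marker: bystander, not to be disturbed: grey marker pen lying on the bench, 130 mm long, 16 mm thick
- beaker: bystander, not to be disturbed: glass beaker, 72 mm in diameter, 90 mm high
Not all that is in view belongs to the job. Of the things that look like the cassette, the larger one is meant.

How it is judged (in metres and radians):
On the way, in this order (a step that is already met when the one before it is completed fails the run):
1. the gate is swung open (value of joint gate above 1.4 rad), for 0.2 s.
2. every waiting dish lies home in a slot of the cassette (angle between each of dish1_center, dish2_center, dish3_center's own z axis and vertical below 0.08 rad and ((x of dish1_center in the frame of slot1 between -0.015 and 0.015 m and y of dish1_center in the frame of slot1 between -0.012 and 0.012 m and z of dish1_center in the frame of slot1 between -0.004 and 0.004 m) or (x of dish1_center in the frame of slot2 between -0.015 and 0.015 m and y of dish1_center in the frame of slot2 between -0.012 and 0.012 m and z of dish1_center in the frame of slot2 between -0.004 and 0.004 m) or (x of dish1_center in the frame of slot3 between -0.015 and 0.015 m and y of dish1_center in the frame of slot3 between -0.012 and 0.012 m and z of dish1_center in the frame of slot3 between -0.004 and 0.004 m) or (x of dish1_center in the frame of slot4 between -0.015 and 0.015 m and y of dish1_center in the frame of slot4 between -0.012 and 0.012 m and z of dish1_center in the frame of slot4 between -0.004 and 0.004 m)) and ((x of dish2_center in the frame of slot1 between -0.015 and 0.015 m and y of dish2_center in the frame of slot1 between -0.012 and 0.012 m and z of dish2_center in the frame of slot1 between -0.004 and 0.004 m) or (x of dish2_center in the frame of slot2 between -0.015 and 0.015 m and y of dish2_center in the frame of slot2 between -0.012 and 0.012 m and z of dish2_center in the frame of slot2 between -0.004 and 0.004 m) or (x of dish2_center in the frame of slot3 between -0.015 and 0.015 m and y of dish2_center in the frame of slot3 between -0.012 and 0.012 m and z of dish2_center in the frame of slot3 between -0.004 and 0.004 m) or (x of dish2_center in the frame of slot4 between -0.015 and 0.015 m and y of dish2_center in the frame of slot4 between -0.012 and 0.012 m and z of dish2_center in the frame of slot4 between -0.004 and 0.004 m)) and ((x of dish3_center in the frame of slot1 between -0.015 and 0.015 m and y of dish3_center in the frame of slot1 between -0.012 and 0.012 m and z of dish3_center in the frame of slot1 between -0.004 and 0.004 m) or (x of dish3_center in the frame of slot2 between -0.015 and 0.015 m and y of dish3_center in the frame of slot2 between -0.012 and 0.012 m and z of dish3_center in the frame of slot2 between -0.004 and 0.004 m) or (x of dish3_center in the frame of slot3 between -0.015 and 0.015 m and y of dish3_center in the frame of slot3 between -0.012 and 0.012 m and z of dish3_center in the frame of slot3 between -0.004 and 0.004 m) or (x of dish3_center in the frame of slot4 between -0.015 and 0.015 m and y of dish3_center in the frame of slot4 between -0.012 and 0.012 m and z of dish3_center in the frame of slot4 between -0.004 and 0.004 m))), for 0.2 s.
3. the gate is closed again (value of joint gate below 0.12 rad), for 0.2 s.
At the end, for the whole second after the job is handed in: Every waiting dish lies flat and still in a slot, within 12 mm sideways, 15 mm in depth, 4 mm in height of its home point; the early dish within 20 mm of its start; the gate is within 0.12 rad of closed; the lifter lies flat on its tray within 35 mm along and 30 mm across of its place (all of step 2 and distance of each of early_a_center, early_b_center, early_c_center from where it was at the start of the episode below 0.02 m and linear speed of each of dish1, dish2, dish3 below 0.02 m/s and value of joint gate below 0.12 rad and x of lifter_grip in the frame of tray between -0.1 and -0.03 m and y of lifter_grip in the frame of tray between -0.03 and 0.03 m and z of lifter_grip in the frame of tray between 0.07 and 0.086 m and angle between lifter_grip's own z axis and vertical below 0.06 rad); the robot touches nothing.
It fails at once if the fingers press on a dish (contact force between the fingers and dish1 above 1 N or contact force between the fingers and dish2 above 1 N or contact force between the fingers and dish3 above 1 N or contact force between the fingers and early_a above 1 N or contact force between the fingers and early_b above 1 N or contact force between the fingers and early_c above 1 N).
It fails at once if a bystander is shifted by more than 30 mm (distance of any of reagent_bottle, jar, marker, beaker from where it was at the start of the episode above 0.03 m).
Of dish1, dish2, dish3 only 2 to 3 are there at a start; the rules pass over those that are not, and their reading is None.
Of early_a, early_b, early_c only 1 to 1 are there at a start; the rules pass over those that are not, and their reading is None.
At some moment in a run one of dish1, dish2, dish3 may be knocked a few centimetres aside while the robot is not near it.
It also fails if it takes over 210 s, if anything falls off the work surface, if the arm or the gripper's body presses on something with over 40 N, if the wrist force passes 120 N, or if a joint passes its speed limit or range.

## Working session

There is one attempt and no reset: what is moved stays moved. The work goes in short steps, Python scripts to look and compute and a tool call to move; the robot and the scene stay as the last step left them, time stands still between calls to the robot, and variables do not carry over. Pictures are saved under pics/ and viewed, and the job is handed in when it is done.

Besides the shell and the picture viewer there is one more tool, called after "Request:" as name(argument=value, ...) on one line, values as JSON. drive_tool: Moves the arm, as the interface text tells. Its arguments: {"type":"object","properties":{"linear":{"type":"array"},"rot":{"type":"array"},"hand":{"type":"array"}},"required":["linear","rot","hand"]}

```bash
ls; mkdir -p pics; python3 - <<'E'
from station import arm, optics
import cv2
print(arm.observe())
for n in ["scene","side","wrist"]:
    s=optics.snapshot(n); cv2.imwrite(f"pics/{n}0.png",s["frame"][:,:,::-1]); print(n,s["vertical_fov"],s["cx"],s["cy"],s["extrinsics"].round(3).tolist() if hasattr(s["extrinsics"],'round') else s["extrinsics"])
E
```

```text
pics
{'t': 0.0, 'joint_pos': array([-1.39649002e-01,  3.13987857e-01,  4.50036202e-02,  1.30363137e+00,
       -4.07207680e-06,  1.43118537e+00]), 'qd': array([ 4.32368670e-04, -8.21324035e-05, -9.07390583e-04, -9.06300190e-07,
        6.11032808e-04, -3.48657982e-04]), 'tau': array([-2.90074182e-03, -4.80629075e+01,  2.98531097e+01,  1.95313990e-02,
       -3.83516899e-04, -4.27451073e-05]), 'position': array([5.74487248e+02, 3.30353068e-02, 2.30426106e+02]), 'tcp_rot': array([-2.22045772e+00, -2.22037324e+00,  1.72412033e-03]), 'ft_force': array([-0.13589788, -0.54004227, -0.25862943]), 'ft_torque': array([-0.05539963,  0.03010653,  0.02338257]), 'width': 85.42063960998149}
scene 48.645124408940816 284.14542167981836 211.50822186759652 [[-0.821, 0.57, -0.009, 425.71], [0.458, 0.651, -0.605, -175.76], [-0.339, -0.502, -0.796, 1800.489], [0.0, 0.0, 0.0, 1.0]]
side 56.25420076196109 281.1626131038649 204.9414024014932 [[0.884, -0.467, -0.0, -475.893], [-0.332, -0.627, -0.705, 298.061], [0.329, 0.623, -0.71, 932.566], [0.0, 0.0, 0.0, 1.0]]
wrist 67.36283644517474 278.06710587248796 206.70331638276704 [[1.0, 0.001, -0.002, -573.925], [0.001, -0.958, 0.288, -38.47], [-0.001, -0.288, -0.958, 380.172], [0.0, 0.0, 0.0, 1.0]]
```

View pics/scene0.png

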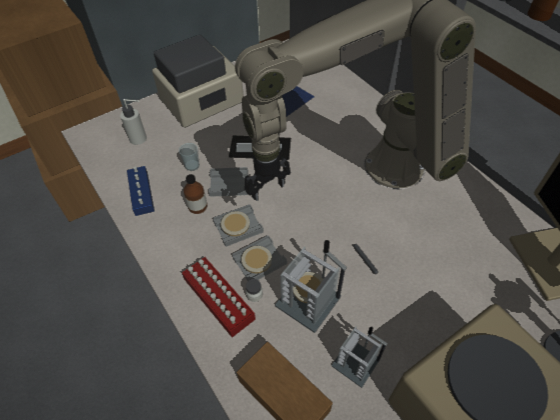

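View pics/side0.png

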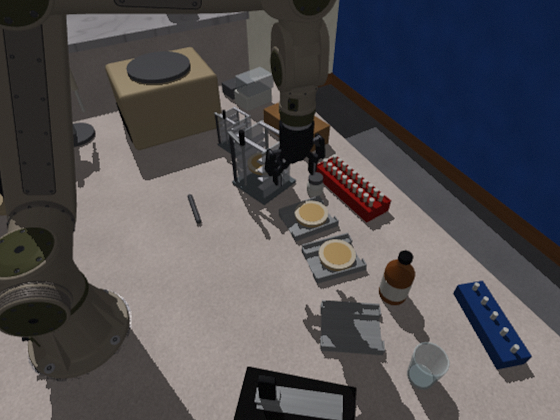

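View pics/wrist0.png

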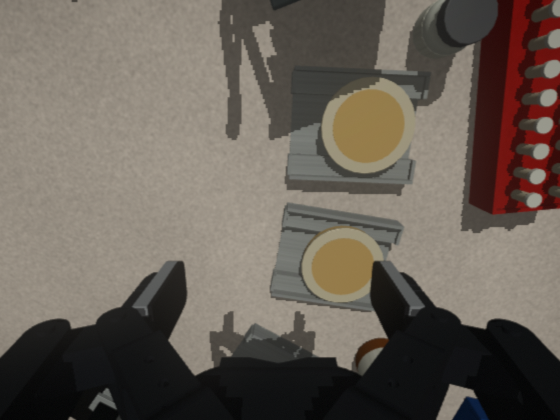

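```bash
cat > h.py <<'E'
import numpy as np, cv2
from station import arm, optics
from scipy.spatial.transform import Rotation as R
def snap(n,save=None):
    s=optics.snapshot(n)
    if save: cv2.imwrite(f"pics/{save}.png",s["frame"][:,:,::-1])
    return s
def K(s):
    f=s["frame"].shape[0]/2/np.tan(np.radians(s["vertical_fov"])/2)
    return f,s["cx"],s["cy"]
def ray(s,uv):
    f,cx,cy=K(s);E=np.array(s["extrinsics"]);Rm=E[:3,:3];t=E[:3,3]
    d=Rm.T@np.array([(uv[0]-cx)/f,(uv[1]-cy)/f,1]);return -Rm.T@t,d/np.linalg.norm(d)
def onz(s,uv,z):
    o,d=ray(s,uv);return o+d*(z-o[2])/d[2]
def proj(s,p):
    f,cx,cy=K(s);E=np.array(s["extrinsics"]);c=E[:3,:3]@np.array(p,float)+E[:3,3]
    return np.array([f*c[0]/c[2]+cx,f*c[1]/c[2]+cy])
def tri(a,ua,b,ub):
    o1,d1=ray(a,ua);o2,d2=ray(b,ub)
    A=np.stack([d1,-d2],1);x=np.linalg.lstsq(A,o2-o1,rcond=None)[0]
    p,q=o1+x[0]*d1,o2+x[1]*d2
    return (p+q)/2,np.linalg.norm(p-q)
def crop(s,x0,y0,x1,y1,k,name):
    im=s["frame"][y0:y1,x0:x1,::-1]
    cv2.imwrite(f"pics/{name}.png",cv2.resize(im,None,fx=k,fy=k,interpolation=cv2.INTER_CUBIC))
def st():
    o=arm.observe(); r=R.from_rotvec(o["tcp_rot"]).as_matrix()
    print("t",round(o["t"],2),"pos",o["position"].round(1),"z",r[:,2].round(3),"y",r[:,1].round(3),"w",round(o["width"],1),"F",o["ft_force"].round(1))
    return o
E
python3 - <<'E'
from h import *
s=snap("scene");crop(s,240,220,400,390,4.0,"sc_cas")
crop(s,120,120,300,280,4,"sc_mid")
s=snap("side");crop(s,190,90,350,210,5,"si_cas");crop(s,220,180,420,420,2.5,"si_low")
E
```

```text
(no output)
```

View pics/sc_cas.png

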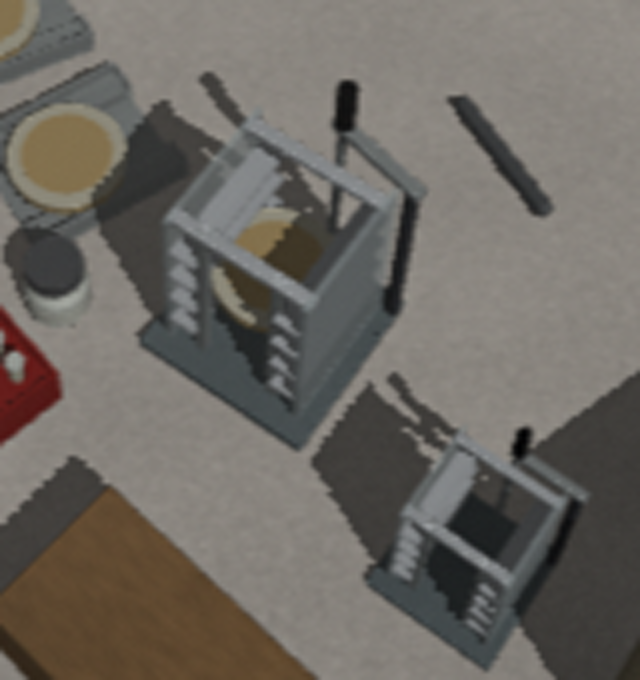

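View pics/si_cas.png

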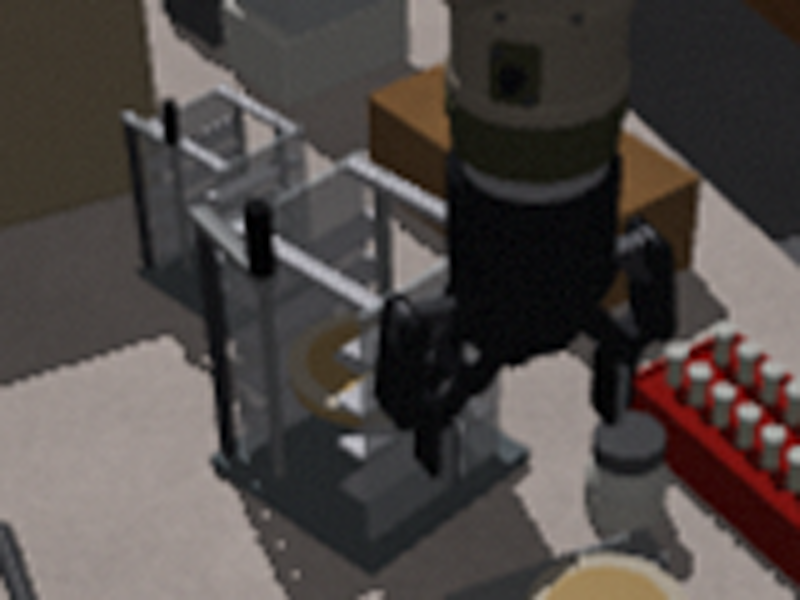

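View pics/sc_mid.png

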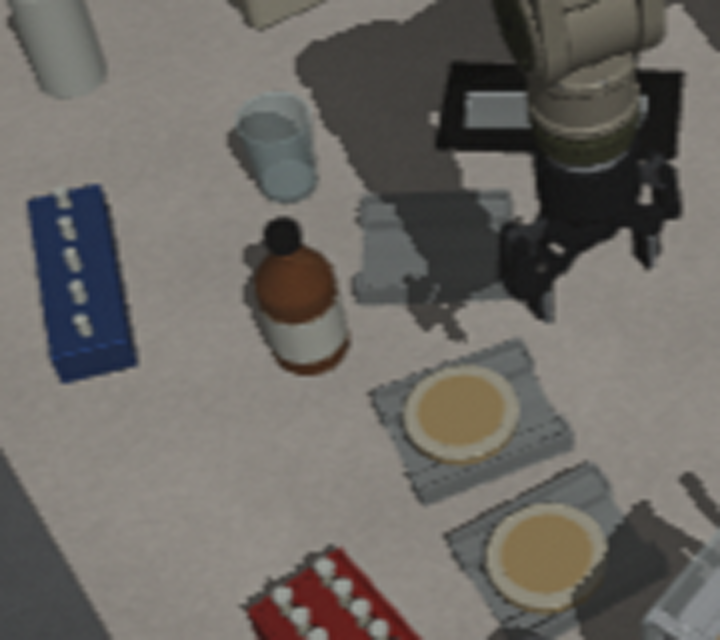

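View pics/si_low.png

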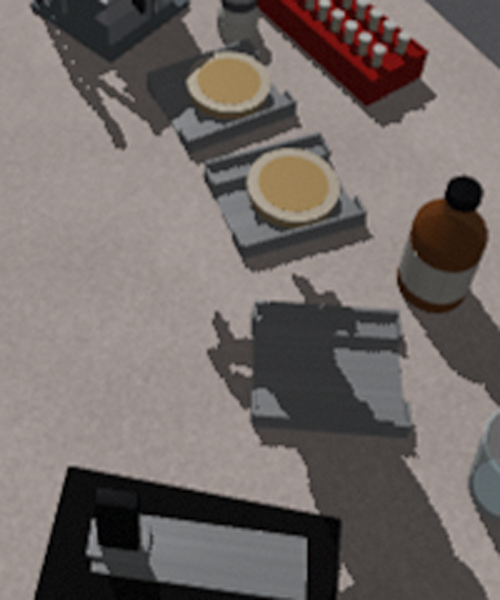

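```bash
python3 - <<'E'
from h import *
a=snap("scene");b=snap("side")
print("knobtop",tri(a,(326.5,241.5),b,(241.6,131)))
print("knobbot",tri(a,(325.9,252),b,(242.2,144.5)))
for n,u in dict(L=(275,304.5),B=(314.5,331),Rr=(339,299)).items(): print(n,onz(a,u,8).round(1))
for n,u in dict(left=(190+215/5,90+465/5),front=(190+370/5,90+572/5),right=(190+528/5,90+452/5)).items(): print(n,onz(b,u,8).round(1))
# hinge top: arm right end crop(425,190)
print("hinge",onz(a,(240+418/4,220+190/4),198).round(1),onz(b,(190+202/5,90+212/5),198).round(1))
print("knob base",onz(a,(325.9,253),198).round(1),onz(b,(242.2,145),198).round(1))
# dishes: cream lid ellipse
def dish(s,x0,y0,x1,y1):
    im=s["frame"].astype(int)[y0:y1,x0:x1]
    m=((im[...,0]-im[...,2])>25)&(im[...,0]>110)
    m=m.astype(np.uint8)
    n,l,stt,c=cv2.connectedComponentsWithStats(m)
    for i in range(1,n):
        if stt[i,4]>100: 
            cc=c[i]+[x0,y0]; print(stt[i],cc.round(1),onz(s,cc,28).round(1))
dish(a,200,190,285,275);dish(b,270,190,370,280)
w=snap("wrist");dish(w,280,60,430,310)
# tray corners
for n,u in dict(l=(220+68/2.5,180+468/2.5),r=(220+340/2.5,180+520/2.5)).items(): print("tray side",n,onz(b,u,8).round(1))
for n,u in dict(tl=(120+450/4,120+62/4),bl=(120+438/4,120+148/4),tr=(120+684/4,120+72/4)).items(): print("tray sc",n,onz(a,u,8).round(1))
E
```

```text
knobtop (array([541.60451611, 243.71891661, 242.63142072]), np.float64(2.269270120720318))
knobbot (array([542.14138248, 247.70665718, 193.66970524]), np.float64(0.9214971819498687))
L [707.4 222.8   8. ]
B [659.1 362.2   8. ]
Rr [533.1 322.1   8. ]
left [521.  305.5   8. ]
front [567.3 168.9   8. ]
right [708.8 220.7   8. ]
hinge [532.5 320.3 198. ] [533.7 312.8 198. ]
knob base [545.7 252.6 198. ] [539.4 239.7 198. ]
[ 24  23  23  19 329] [234.8 222.2] [ 652.3 -106.6   28. ]
[ 45  58  24  21 387] [256.2 258. ] [669.7  58.1  28. ]
[ 28  12  28  22 430] [311.2 212. ] [669.   56.4  28. ]
[ 52  51  31  26 577] [336.9 253.1] [ 651.2 -107.8   28. ]
[  41   18   94   95 6561] [368.  126.8] [670.6  57.8  28. ]
[  22  165   80   77 4578] [339.8 263.2] [ 649.6 -103.    28. ]
tray side l [ 312.6 -267.4    8. ]
tray side r [ 498.1 -415.2    8. ]
tray sc tl [ 427.3 -501.4    8. ]
tray sc bl [ 499.5 -403.9    8. ]
tray sc tr [ 240.5 -351.1    8. ]
```

Request:
drive_tool(linear=[[-1,2,2],[-1,2,2],[-1,2,2],[-1,2,2],[-1,2,2],[-1,2,1],[-1,2,1],[-1,2,0]], rot=[[0,0,8],[0,0,8],[0,0,8],[0,0,8],[0,0,8],[0,0,8],[0,0,8],[0,0,8]], hand=[1,1,1,1,1,1,1,1])

```text
t: 1.2
position: [495.1, 160.9, 353.0]
tcp_rot: [0.697, 3.06, 0.002]
ft_force: [0.1, -0.6, -0.5]
width: 85.7
```

Request:
drive_tool(linear=[[-1,2,0],[-1,2,0],[-1,2,0],[-1,0,0],[-1,0,0],[-1,0,0],[0,0,0],[0,0,0]], rot=[[0,0,8],[0,0,8],[0,0,8],[0,0,8],[0,0,8],[0,0,5],[0,0,0],[0,0,0]], hand=[1,1,1,1,1,1,1,1])

```text
t: 2.0
position: [435.2, 220.0, 351.6]
tcp_rot: [-0.515, 3.098, 0.0]
ft_force: [-0.2, 0.4, -0.4]
width: 85.4
```

```bash
python3 - <<'E'
from h import *
st(); snap("wrist","w1"); s=snap("side","s1"); s=snap("scene","c1")
E
```

```text
t 2.0 pos [435.2 220.  351.6] z [ 0.001  0.    -1.   ] y [-0.324  0.946 -0.   ] w 85.4 F [-0.2  0.4 -0.4]
```

View pics/w1.png

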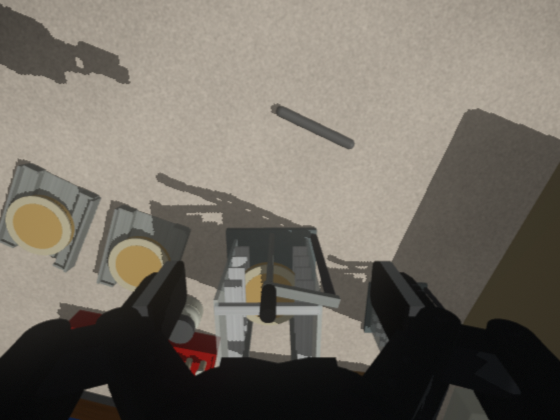

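View pics/s1.png

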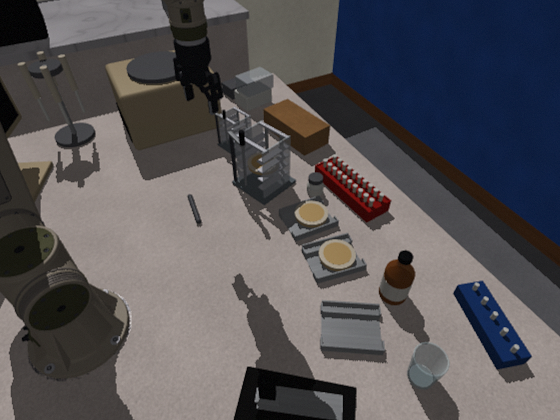

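```bash
python3 - <<'E'
from h import *
s=snap("wrist");crop(s,190,210,390,360,4,"w1c")
s=snap("side");crop(s,200,90,350,210,5,"s1c")
s=snap("scene");crop(s,265,225,355,340,6,"c1c")
E
```

```text
(no output)
```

View pics/w1c.png

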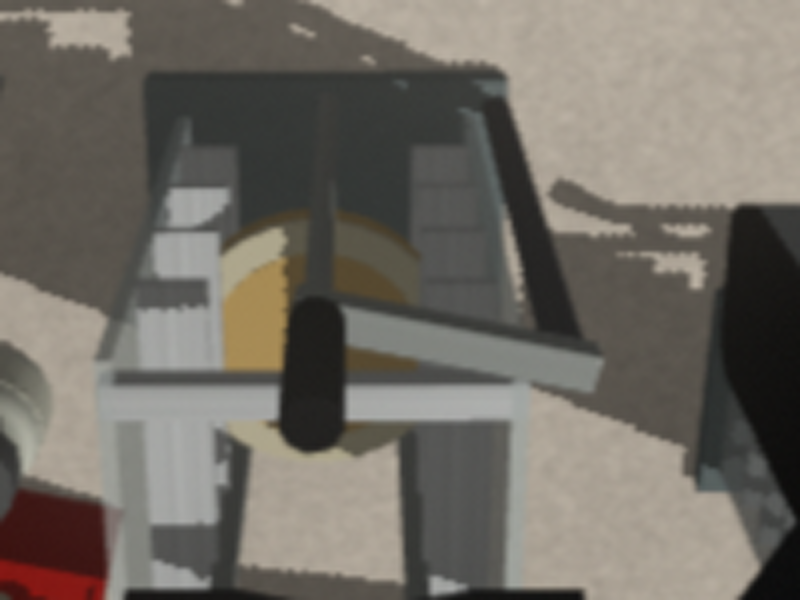

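View pics/s1c.png

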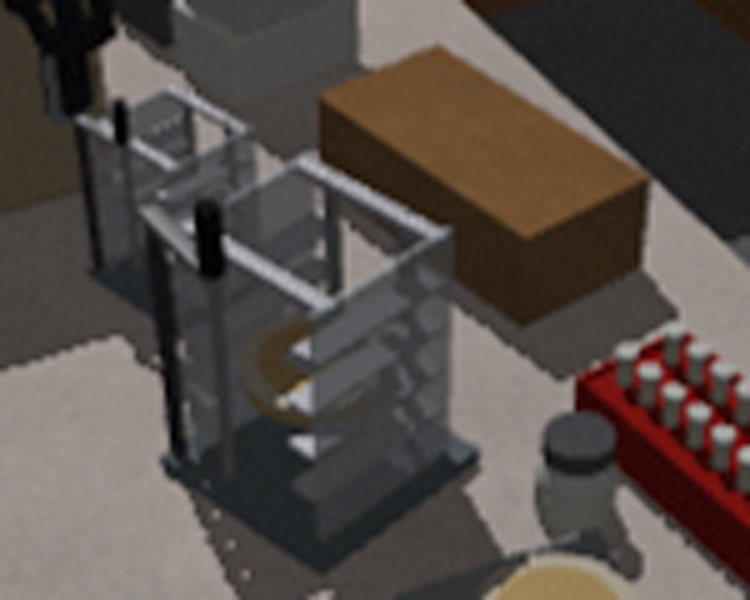

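View pics/c1c.png

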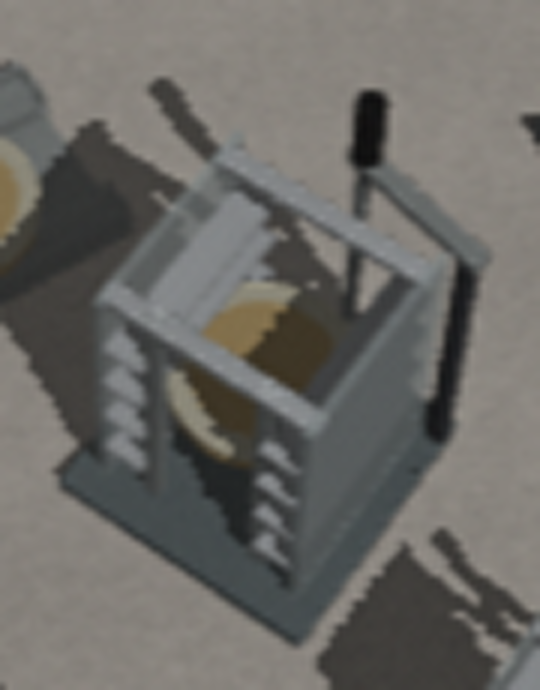

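```bash
python3 - <<'E'
from h import *
a=snap("scene");b=snap("side");w=snap("wrist")
W=lambda x,y:(190+x/4,210+y/4);B=lambda x,y:(200+x/5,90+y/5);A=lambda x,y:(265+x/6,225+y/6)
def p(n,*q):
    print(n,*[np.round(v,1) for v in q])
print("yaw tool",np.degrees(np.arctan2(0.324,0.946)))
for z in (0,6,10): 
    l,r=onz(w,W(147,75),z),onz(w,W(506,75),z); d=l-r; p(f"base front z{z}",l,r,[np.hypot(*d[:2]),np.degrees(np.arctan2(-d[0],d[1]))])
l,r=onz(w,W(97,385),188),onz(w,W(528,385),188);d=r-l;p("xbar",l,r,[np.hypot(*d[:2]),np.degrees(np.arctan2(-d[0],d[1]))])
p("hinge w",onz(w,W(590,380),194)); p("knob base w",onz(w,W(318,312),198),"top",onz(w,W(312,425),243))
p("knobtop tri",*tri(a,A(371,97),b,B(208,205)));p("knobtop tri aw",*tri(a,A(371,97),w,W(312,425)));p("knobtop tri bw",*tri(b,B(208,205),w,W(312,425)))
p("hinge tri",*tri(a,A(480,258),b,B(152,215)));
p("hinge tri aw",*tri(a,A(480,258),w,W(590,372)))
p("base sc",onz(a,A(62,478),8),onz(a,A(298,640),8),onz(a,A(443,435),8))
p("base side",onz(b,B(165,462),8),onz(b,B(322,568),8),onz(b,B(478,452),8))
# top frame corners (z188)
p("top sc: fr, rr, rl, fl",onz(a,A(225,148),188),onz(a,A(105,295),188),onz(a,A(315,420),188),onz(a,A(432,272),188))
p("top side: fr, rr, rl",onz(b,B(325,300),188),onz(b,B(450,232),188),onz(b,B(308,158),188))
E
```

```text
yaw tool 18.906060997216503
base front z0 [570.9 175.7   0. ] [522.  317.9   0. ] [ 150.4 -161. ]
base front z6 [568.5 175.9   6. ] [520.1 316.4   6. ] [ 148.6 -161. ]
base front z10 [566.8 176.1  10. ] [518.8 315.5  10. ] [ 147.4 -161. ]
xbar [586.8 196.  188. ] [547.4 310.6 188. ] [121.2  19. ]
hinge w [536.8 323.9 194. ]Traceback (most recent call last):
  File "<stdin>", line 10, in <module>
  File "<stdin>", line 5, in p
    return _wrapfunc(a, 'round', decimals=decimals, out=out)
    return _wrapit(obj, method, *args, **kwds)
    result = getattr(arr, method)(*args, **kwds)
numpy._core._exceptions._UFuncNoLoopError: ufunc 'multiply' did not contain a loop with signature matching types (dtype('<U3'), dtype('float64')) -> None
```

```bash
python3 - <<'E'
from h import *
a=snap("scene");b=snap("side");w=snap("wrist")
W=lambda x,y:(190+x/4,210+y/4);B=lambda x,y:(200+x/5,90+y/5);A=lambda x,y:(265+x/6,225+y/6)
def p(n,*q):
    print(n,*[np.round(v,1) for v in q])
p("knob base w",onz(w,W(318,312),198),onz(w,W(312,425),243))
p("knobtop tri",*tri(a,A(371,97),b,B(208,205)));p("knobtop tri aw",*tri(a,A(371,97),w,W(312,425)));p("knobtop tri bw",*tri(b,B(208,205),w,W(312,425)))
p("hinge tri",*tri(a,A(480,258),b,B(152,215)));
p("hinge tri aw",*tri(a,A(480,258),w,W(590,372)))
p("base sc",onz(a,A(62,478),8),onz(a,A(298,640),8),onz(a,A(443,435),8))
p("base side",onz(b,B(165,462),8),onz(b,B(322,568),8),onz(b,B(478,452),8))
p("top sc: fr, rr, rl, fl",onz(a,A(225,148),188),onz(a,A(105,295),188),onz(a,A(315,420),188),onz(a,A(432,272),188))
p("top side: fr, rr, rl",onz(b,B(325,300),188),onz(b,B(450,232),188),onz(b,B(308,158),188))
# early dish hypothesis
c=np.array([617.,267]); yaw=np.radians(19)
for k,z in enumerate((45,79,113,147)):
    q=[]
    for t in np.linspace(0,2*np.pi,8,endpoint=False): q.append(proj(a,[c[0]+50*np.cos(t),c[1]+50*np.sin(t),z+14]))
    q=np.array(q); p(f"slot{k+1} crop ellipse",((q-[265,225])*6).min(0),((q-[265,225])*6).max(0))
    p("   wrist rows",(proj(w,[c[0]-47.3,c[1]-16.3,z+14])-[190,210])*4)
E
```

```text
knob base w [538.6 245.8 198. ] [541.1 246.3 243. ]
knobtop tri [540.9 243.4 243.1] 3.4
knobtop tri aw [540.  245.5 245.1] 1.0
knobtop tri bw [543.9 247.1 239.4] 0.5
hinge tri [532.8 319.2 192.8] 5.7
hinge tri aw [532.3 321.9 197.4] 0.6
base sc [706.9 223.9   8. ] [659.9 364.1   8. ] [530.3 317.8   8. ]
base side [522.1 308.2   8. ] [569.9 171.5   8. ] [708.8 220.7   8. ]
top sc: fr, rr, rl, fl [589.9 199.9 188. ] [683.6 233.2 188. ] [642.5 340.9 188. ] [551.1 311.3 188. ]
top side: fr, rr, rl [592.1 200.4 188. ] [686.8 225.  188. ] [646.5 335.  188. ]
slot1 crop ellipse [156.9 317.6] [352.6 493.1]
   wrist rows [313.4 187.7]
slot2 crop ellipse [157.1 284.7] [356.6 462.2]
   wrist rows [310.7 230.2]
slot3 crop ellipse [157.3 250.4] [360.8 430.1]
   wrist rows [307.5 279.3]
slot4 crop ellipse [157.5 214.8] [365.2 396.5]
   wrist rows [303.7 336.9]
```

Request:
drive_tool(linear=[[2.6,0.7,0],[2.6,0.7,0],[2.6,0.6,0],[2.7,0.6,0],[0,0,-2.5],[0,0,-2.5],[0,0,-2],[0,0,0]], rot=[[0,0,0],[0,0,0],[0,0,0],[0,0,0],[0,0,0],[0,0,0],[0,0,0],[0,0,0]], hand=[1,1,1,1,1,1,1,1])

```text
t: 3.4
position: [538.6, 245.5, 278.0]
tcp_rot: [0.517, -3.093, 0.001]
ft_force: [-0.6, 0.5, -0.4]
width: 85.7
```

```bash
python3 - <<'E'
from h import *
st(); w=snap("wrist","w2"); s=snap("scene");crop(s,265,180,375,340,5,"c2");s=snap("side");crop(s,180,50,340,210,5,"s2")
print(proj(w,[540.5,246.5,243]))
E
```

```text
t 3.4 pos [538.6 245.5 278. ] z [-0.006 -0.002 -1.   ] y [-0.325  0.946  0.   ] w 85.7 F [-0.6  0.5 -0.4]
[279.01300017 241.73213746]
```

View pics/w2.png

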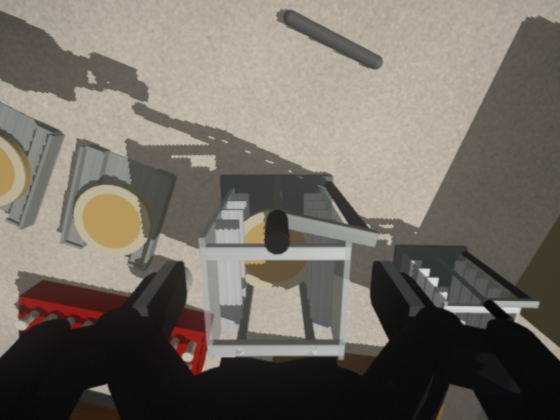

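View pics/s2.png

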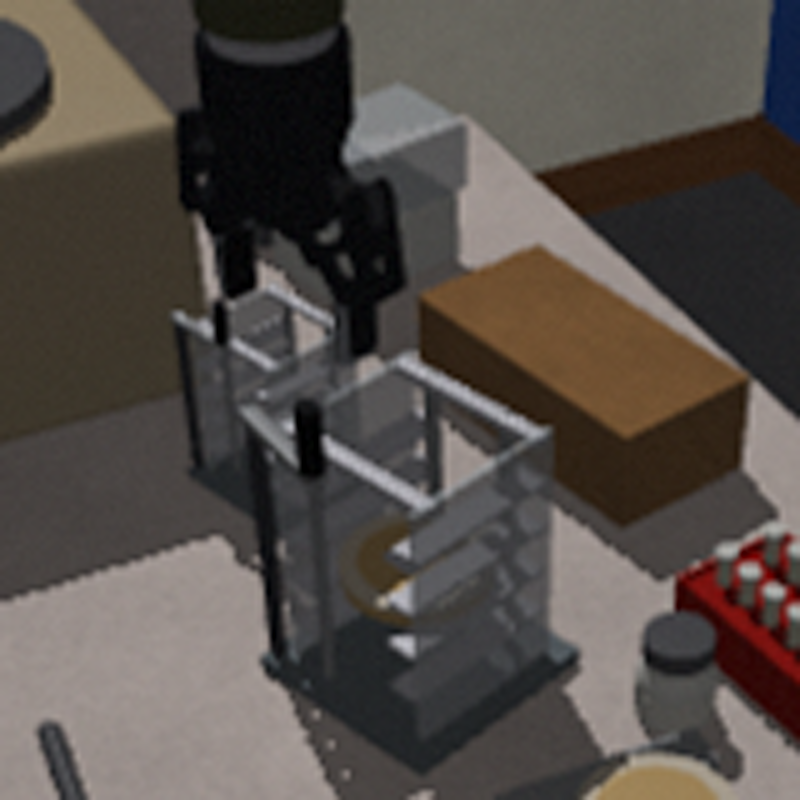

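Request:
drive_tool(linear=[[0.1,0,-2.2],[0,0,-2.2],[0,0,-2.2],[0,0,0],[0,0,0],[0,0,0],[0,0,0],[0,0,0]], rot=[[0,0,0],[0,0,0],[0,0,0],[0,0,0],[0,0,0],[0,0,0],[0,0,0],[0,0,0]], hand=[1,1,1,1,0,-1,-1,-1])

```text
t: 4.35
position: [541.6, 246.2, 216.5]
tcp_rot: [-0.518, 3.097, 0.001]
ft_force: [0.8, -0.0, 0.0]
width: 28.2
```

```bash
python3 - <<'E'
from h import *
st(); w=snap("wrist","w3"); s=snap("side");crop(s,180,50,340,210,5,"s3")
h=np.array([533,321]);k=np.array([540.5,246.5])
th0=np.arctan2(*(k-h)[::-1]); r=72
for d in np.arange(0,3.21,0.2):
    print(round(d,2),(h+r*np.array([np.cos(th0-d),np.sin(th0-d)])).round(0))
E
```

```text
t 4.35 pos [541.6 246.2 216.5] z [ 0.002  0.001 -1.   ] y [-0.326  0.946  0.   ] w 28.2 F [ 0.8 -0.   0. ]
0.0 [540. 249.]
0.2 [526. 249.]
0.4 [512. 252.]
0.6 [499. 258.]
0.8 [487. 266.]
1.0 [477. 276.]
1.2 [469. 288.]
1.4 [464. 302.]
1.6 [461. 316.]
1.8 [462. 330.]
2.0 [465. 344.]
2.2 [471. 357.]
2.4 [479. 369.]
2.6 [490. 379.]
2.8 [502. 386.]
3.0 [516. 391.]
3.2 [530. 393.]
```

View pics/w3.png

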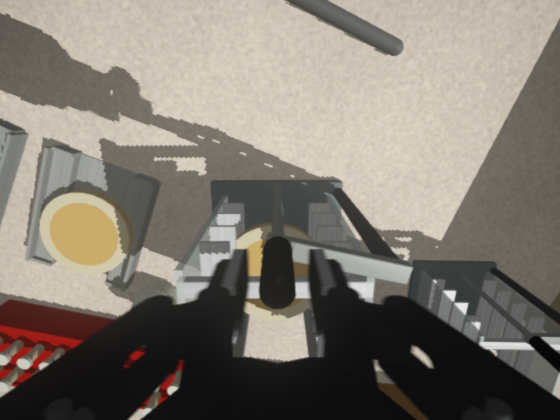

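Request:
drive_tool(linear=[[0,0,-0.3],[0,0,0],[0,0,0],[0,0,0],[0,0,0],[-0.5,0,0],[-0.5,0,0],[-0.5,0,0]], rot=[[0,0,0],[0,0,0],[0,0,0],[0,0,0],[0,0,0],[0,0,0],[0,0,0],[0,0,0]], hand=[-1,-1,-1,-1,-1,-1,-1,-1])

```text
t: 5.25
position: [530.1, 245.1, 216.2]
tcp_rot: [-0.513, 3.089, -0.004]
ft_force: [4.2, -7.2, 11.3]
width: 13.9
```

```bash
python3 - <<'E'
from h import *
st(); w=snap("wrist","w4")
E
```

```text
t 5.25 pos [530.1 245.1 216.2] z [ 0.011 -0.001 -1.   ] y [-0.323  0.946 -0.004] w 13.9 F [ 4.2 -7.2 11.3]
```

View pics/w4.png

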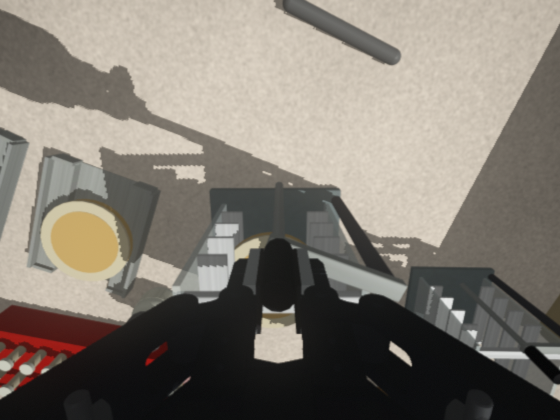

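Request:
drive_tool(linear=[[-0.4,0.1,0.3],[-1.2,0.5,0],[-1.3,0.6,0],[-1.2,0.8,0],[-1,1,0],[-0.8,1.2,0],[-0.5,1.4,0],[-0.3,1.4,0]], rot=[[0,0,0],[0,0,-3],[0,0,-3],[0,0,-3],[0,0,-3],[0,0,-3],[0,0,-3],[0,0,-3]], hand=[-1,-1,-1,-1,-1,-1,-1,-1])

```text
t: 6.1
position: [454.1, 313.6, 216.1]
tcp_rot: [-0.06, -3.134, 0.007]
ft_force: [-7.0, -8.8, 9.0]
width: 13.7
```

Request:
drive_tool(linear=[[0.1,1.4,0],[0.3,1.4,0],[0.6,1.3,0],[0.8,1.2,0],[1.1,1,0],[1.2,0.7,0],[1.4,0.5,0],[0,0,0]], rot=[[0,0,-3],[0,0,-3],[0,0,-3],[0,0,-3],[0,0,-3],[0,0,-3],[0,0,-3],[0,0,0]], hand=[-1,-1,-1,-1,-1,-1,-1,-1])

```text
t: 6.9
position: [515.1, 391.7, 214.9]
tcp_rot: [0.626, 3.078, 0.001]
ft_force: [0.3, -0.7, -0.6]
width: 0.1
```

```bash
python3 - <<'E'
from h import *
o=st(); print(o["joint_pos"].round(2)); w=snap("wrist","w5");s=snap("scene");crop(s,265,180,395,340,5,"c5")
E
```

```text
t 6.9 pos [515.1 391.7 214.9] z [ 0.001  0.    -1.   ] y [0.391 0.92  0.   ] w 0.1 F [ 0.3 -0.7 -0.6]
[ 0.53  0.46  0.22  1.33 -0.    0.93]
```

View pics/w5.png

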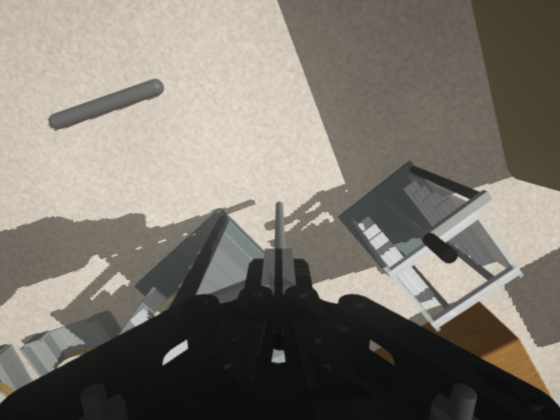

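View pics/c5.png

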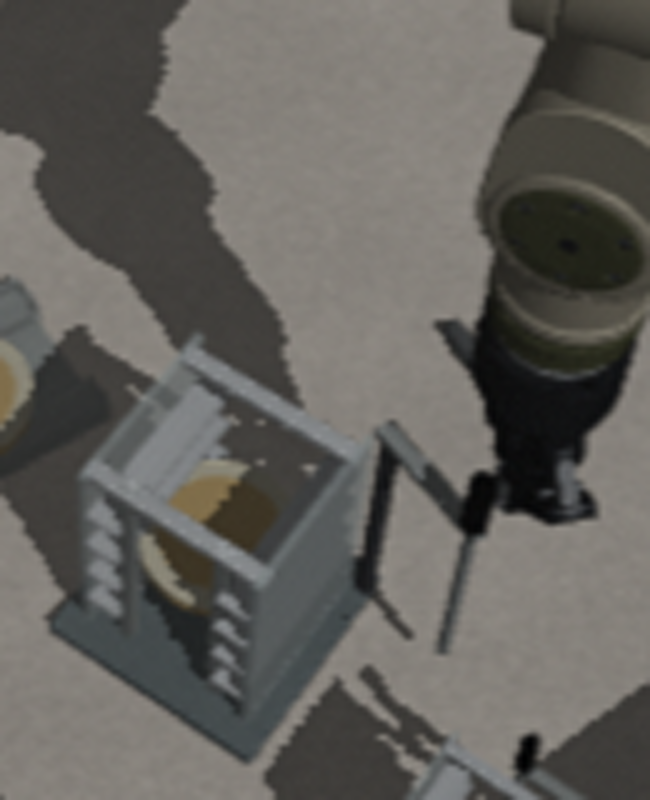

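Request:
drive_tool(linear=[[0,0,4],[0,0,4],[0,0,4],[-0.8,-4.5,0],[-0.8,-4.5,0],[-0.8,-4.5,0],[-0.8,-4.5,0],[-0.8,-4.5,0]], rot=[[0,0,0],[0,0,0],[0,0,0],[0,0,-1],[0,0,-1],[0,0,-1],[0,0,-1],[0,0,-1]], hand=[-1,-1,0,1,1,1,1,1])

```text
t: 7.8
position: [472.4, 164.2, 335.4]
tcp_rot: [0.759, 3.048, 0.0]
ft_force: [0.5, -0.9, -0.7]
width: 84.5
```

Request:
drive_tool(linear=[[-0.8,-4.5,0],[-0.8,-4.5,0],[-0.8,-4.5,0],[-0.8,-4.5,0],[-0.8,-4.5,0],[-0.8,-4.5,0],[-0.8,-4.5,0],[-0.8,-4.5,0]], rot=[[0,0,-1],[0,0,-1],[0,0,-1],[0,0,-1],[0,0,-1],[0,0,-1],[0,0,-1],[0,0,-1]], hand=[1,1,1,1,1,1,1,1])

```text
t: 8.6
position: [408.5, -195.2, 335.6]
tcp_rot: [0.971, 2.987, 0.0]
ft_force: [0.2, -0.2, -0.5]
width: 85.3
```

Request:
drive_tool(linear=[[-0.8,-4.5,0],[-0.8,-4.5,0],[-0.8,-4.5,0],[0,0,0],[0,0,0],[0,0,0],[0,0,0],[0,0,0]], rot=[[0,0,-1],[0,0,0],[0,0,0],[0,0,0],[0,0,0],[0,0,0],[0,0,0],[0,0,0]], hand=[1,1,1,1,1,1,1,1])

```text
t: 9.4
position: [386.4, -327.7, 335.8]
tcp_rot: [0.993, 2.98, -0.0]
ft_force: [-0.0, -0.7, -1.0]
width: 85.3
```

```bash
python3 - <<'E'
from h import *
o=st(); print(o["joint_pos"].round(2)); w=snap("wrist","w6");s=snap("scene","c6")
b=snap("side","s6"); print("knob",onz(s,(361.2,277),243).round(1))
E
```

```text
t 9.4 pos [ 386.4 -327.7  335.8] z [ 0.001 -0.    -1.   ] y [0.6 0.8 0. ] w 85.3 F [-0.  -0.7 -1. ]
[-0.86  0.17  0.11  1.51  0.   -0.22]
knob [534.9 386.2 243. ]
```

View pics/w6.png

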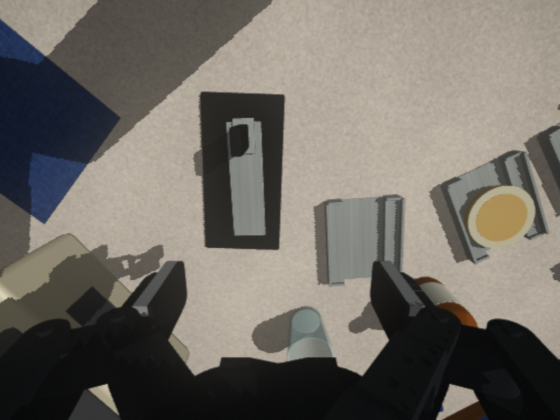

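View pics/c6.png

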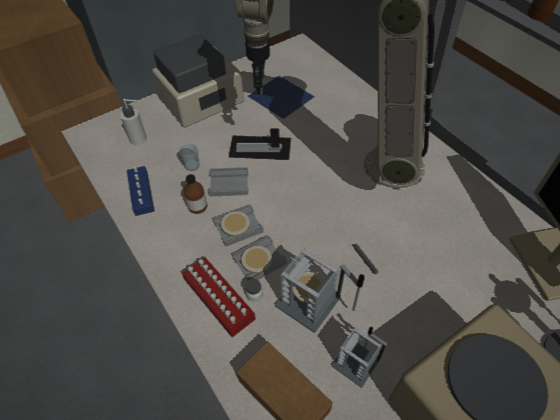

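```bash
python3 - <<'E'
from h import *
w=snap("wrist");crop(w,190,80,300,260,4.4,"w6c")
g=cv2.cvtColor(w["frame"],cv2.COLOR_RGB2GRAY)
pts=np.array([onz(w,u,8)[:2] for u in [(200,93),(284,95),(279,249),(205,246)]])
print(pts.round(1), pts.mean(0).round(1))
E
```

```text
[[ 241.3 -357.3]
 [ 314.4 -264.2]
 [ 499.5 -411.7]
 [ 423.2 -504.5]] [ 369.6 -384.4]
```

View pics/w6c.png

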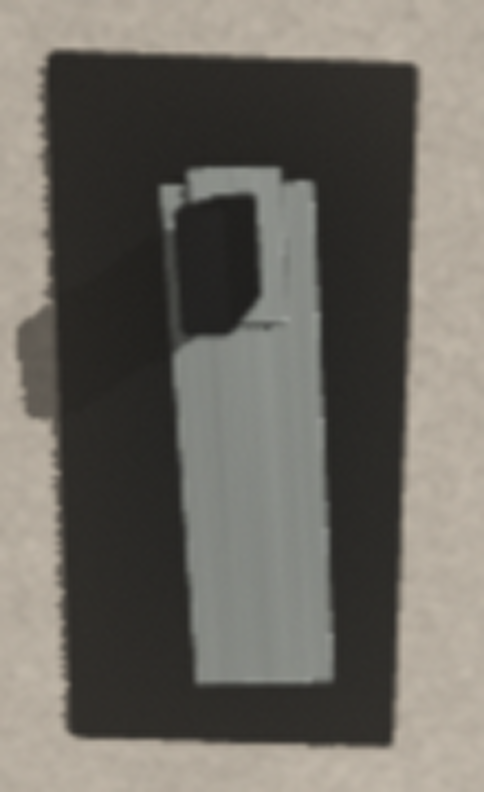

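```bash
python3 - <<'E'
from h import *
w=snap("wrist")
W=lambda x,y:(190+x/4.4,80+y/4.4)
rl,rr,tr,tl=[onz(w,W(*q),11)[:2] for q in [(160,185),(315,181),(334,683),(196,684)]]
print(rl,rr,tr,tl,np.linalg.norm(rl-rr),np.linalg.norm(tl-tr),np.linalg.norm((rl+rr-tl-tr)/2))
d=(tl+tr-rl-rr)/2; yaw=np.arctan2(d[1],d[0]); u=d/np.linalg.norm(d)
g=(rl+rr)/2+20*u; g2=(tl+tr)/2-155*u; G=(g+g2)/2
print("yaw",np.degrees(yaw),"grip",g,g2)
# check: project handle top rect (z=8+98)
v=np.array([-u[1],u[0]])
for sx,sy in [(-17,7),(17,7),(17,-7),(-17,-7)]:
    q=G+sx*u+sy*v; print(((proj(w,[*q,106])-[190,80])*4.4).round(0),((proj(w,[*q,11])-[190,80])*4.4).round(0))
pts=np.array([onz(w,u_,8)[:2] for u_ in [(200,93),(284,95),(279,249),(205,246)]])
tx=(pts[2]+pts[3]-pts[0]-pts[1]);print("tray yaw",np.degrees(np.arctan2(tx[1],tx[0])))
o=st();print("tool lifter-yaw", np.degrees(np.arctan2(-R.from_rotvec(o["tcp_rot"]).as_matrix()[0,1],R.from_rotvec(o["tcp_rot"]).as_matrix()[1,1])))
E
```

```text
[ 294.17834585 -352.46357718] [ 323.54105944 -311.25260688] [ 466.62749136 -413.36948254] [ 436.87903546 -453.62169094] 50.60151205415673 50.052081964172075 175.35321508476855
yaw -35.42352485982132 grip [ 325.15750028 -343.45040811] [ 325.44533168 -343.65513715]
[228. 206.] [259. 192.]
[235. 336.] [265. 298.]
[183. 338.] [223. 299.]
[174. 207.] [217. 194.]
tray yaw -38.778571432989104
t 9.65 pos [ 386.3 -328.6  335.4] z [ 0. -0. -1.] y [0.601 0.799 0.   ] w 85.5 F [-0.8  0.2 -0.2]
tool lifter-yaw -36.95308344498497
```

Request:
drive_tool(linear=[[-3.2,-0.6,0],[-3.3,-0.6,-1],[0,0,-4],[0,0,-4],[0,0,-4],[0,0,-4],[0,0,-2],[0,0,0]], rot=[[0,0,1.5],[0,0,0],[0,0,0],[0,0,0],[0,0,0],[0,0,0],[0,0,0],[0,0,0]], hand=[1,1,1,1,1,1,1,1])

```text
t: 10.45
position: [319.6, -338.8, 142.3]
tcp_rot: [-0.956, -2.987, -0.006]
ft_force: [0.1, -0.7, 0.3]
width: 85.3
```

```bash
python3 - <<'E'
from h import *
o=st(); w=snap("wrist","w7");u=np.array([.815,-.58]);v=np.array([.58,.815]);G=np.array([325.3,-343.6])
for sx,sy in [(-17,7),(17,7),(17,-7),(-17,-7)]: print(proj(w,[*(G+sx*u+sy*v),106]).round(0))
E
```

```text
t 10.45 pos [ 319.6 -338.8  142.3] z [-0.003  0.005 -1.   ] y [0.581 0.814 0.002] w 85.3 F [ 0.1 -0.7  0.3]
[289. 222.]
[289. 273.]
[267. 273.]
[266. 222.]
```

View pics/w7.png

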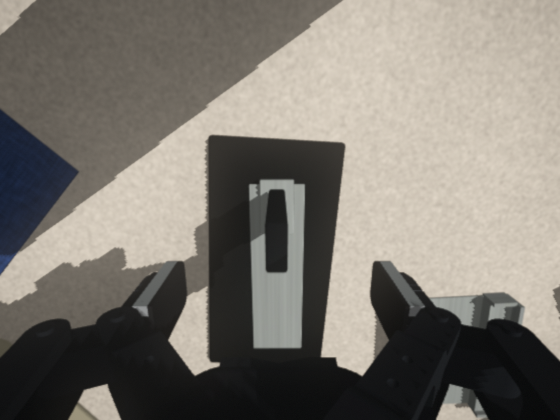

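Request:
drive_tool(linear=[[0.1,-0.1,-3],[0,0,-3],[0,0,-1.8],[0,0,0],[0,0,0],[0,0,0],[0,0,0],[0,0,0]], rot=[[0,0,0],[0,0,0],[0,0,0],[0,0,0],[0,0,0],[0,0,0],[0,0,0],[0,0,0]], hand=[1,1,1,0,-1,-1,-1,-1])

```text
t: 11.3
position: [322.6, -342.7, 68.5]
tcp_rot: [0.957, 2.99, -0.002]
ft_force: [3.1, 4.9, 10.0]
width: 13.4
```

Request:
drive_tool(linear=[[0,0,0],[0,0,0],[0,0,0],[0,0,0],[0,0,0],[0,0,0],[0,0,0],[0,0,0]], rot=[[0,0,0],[0,0,0],[0,0,0],[0,0,0],[0,0,0],[0,0,0],[0,0,0],[0,0,0]], hand=[-1,-1,-1,-1,-1,-1,-1,-1])

```text
t: 12.1
position: [322.7, -342.7, 68.5]
tcp_rot: [0.957, 2.99, -0.002]
ft_force: [-0.4, 1.4, 6.3]
width: 13.7
```

```bash
python3 - <<'E'
from h import *
o=st(); w=snap("wrist","w8");print(o["joint_pos"].round(2))
E
```

```text
t 12.1 pos [ 322.7 -342.7   68.5] z [ 0.001 -0.002 -1.   ] y [ 0.581  0.814 -0.   ] w 13.7 F [-0.4  1.4  6.3]
[-0.99  0.23 -0.49  0.85  0.   -0.37]
```

View pics/w8.png

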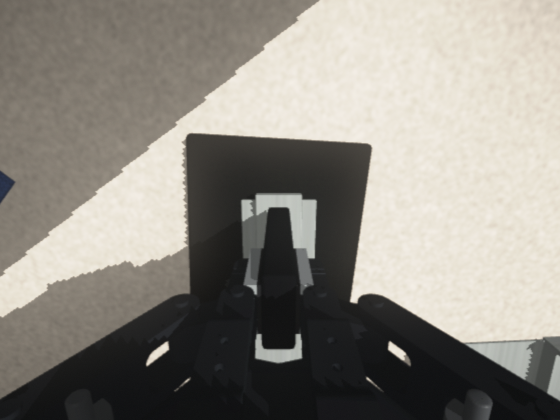

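```bash
python3 - <<'E'
import cv2
im=cv2.imread("pics/wrist0.png");c=im[50:320,255:445];cv2.imwrite("pics/w0c.png",cv2.resize(c,None,fx=2.9,fy=2.9,interpolation=cv2.INTER_CUBIC)[:])
c=im[55:200,275:440];cv2.imwrite("pics/w0A.png",cv2.resize(c,None,fx=4,fy=4,interpolation=cv2.INTER_CUBIC))
c=im[190:320,260:420];cv2.imwrite("pics/w0B.png",cv2.resize(c,None,fx=4,fy=4,interpolation=cv2.INTER_CUBIC))
E
```

```text
(no output)
```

View pics/w0A.png

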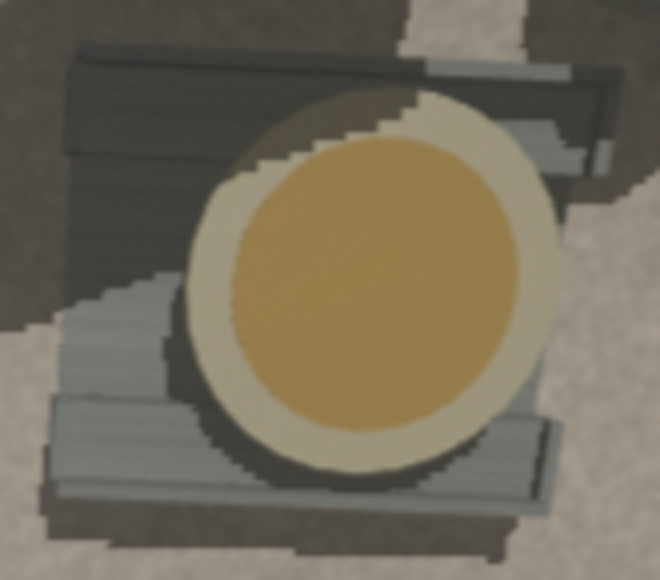

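View pics/w0B.png

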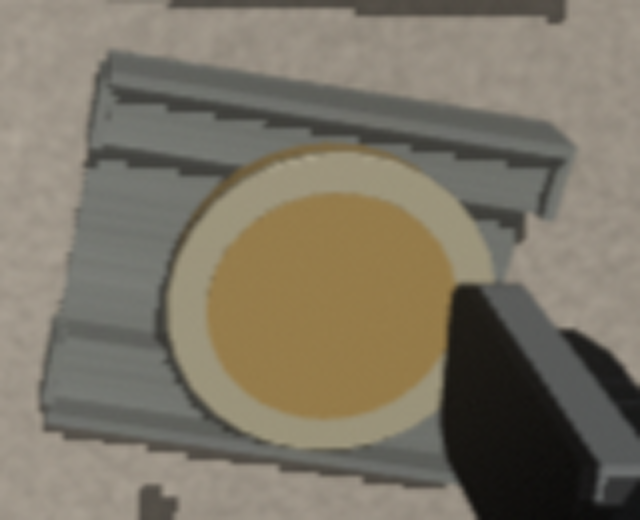

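```bash
python3 - <<'E'
from h import *
w=dict(frame=np.zeros((420,560,3)),vertical_fov=67.36283644517474,cx=278.067,cy=206.703,extrinsics=[[1.0, 0.001, -0.002, -573.925], [0.001, -0.958, 0.288, -38.47], [-0.001, -0.288, -0.958, 380.172], [0.0, 0.0, 0.0, 1.0]])
A=lambda x,y:(275+x/4,55+y/4);B=lambda x,y:(260+x/4,190+y/4)
def line(n,p,q,z):
    a,b=onz(w,p,z)[:2],onz(w,q,z)[:2];d=b-a;print(n,a.round(1),b.round(1),"len",np.hypot(*d).round(1),"yaw",np.degrees(np.arctan2(d[1],d[0])).round(1))
line("A top outer",A(80,45),A(625,70),24)
line("A bot outer",A(55,495),A(550,515),24)
line("A rail in L",A(65,152),A(55,396),14)
line("A rail top edge inner",A(65,152),A(605,178),14)
line("A bot rail inner",A(55,396),A(540,420),14)
line("B top outer",B(110,52),B(550,122),24)
line("B top outer2",B(110,85),B(570,150),24)
line("B bot outer",B(42,425),B(445,485),14)
line("B bot",B(50,405),B(210,428),24)
line("B rail inner L",B(92,160),B(55,320),14)
for n,c in (("A",(372,285)),("B",(331,306))):
    print(n,onz(w,(A if n=="A" else B)(*c),28).round(1))
E
```

```text
A top outer [591.2 118. ] [731.2 112.2] len 140.2 yaw -2.4
A bot outer [586.   1.] [726.4  -4.6] len 140.5 yaw -2.3
A rail in L [588.1  92.8] [586.1  27.5] len 65.3 yaw -91.8
A rail top edge inner [588.1  92.8] [734.1  86.3] len 146.2 yaw -2.5
A bot rail inner [586.1  27.5] [724.5  20.9] len 138.6 yaw -2.7
B top outer [584.9 -27.6] [714.3 -48.8] len 131.1 yaw -9.3
B top outer2 [585.  -37.6] [721.1 -57.5] len 137.6 yaw -8.3
B bot outer [ 564.2 -157.1] [ 697.5 -179.5] len 135.2 yaw -9.5
B bot [ 567.  -143.5] [ 617.8 -151.7] len 51.4 yaw -9.2
B rail inner L [580.  -64.7] [ 568.5 -119. ] len 55.5 yaw -101.9
A [669.6  58.7  28. ]
B [ 652.7 -106.6   28. ]
```

Request:
drive_tool(linear=[[0,0,2],[0,0,3],[0,0,4],[1.3,4.5,2],[1.3,4.5,2],[1.3,4.5,0],[1.3,4.5,0],[1.3,4.5,0]], rot=[[0,0,0],[0,0,0],[0,0,0],[0,0,4.4],[0,0,4.4],[0,0,4.4],[0,0,4.4],[0,0,4.4]], hand=[-1,-1,-1,-1,-1,-1,-1,-1])

```text
t: 12.95
position: [386.4, -116.9, 196.7]
tcp_rot: [0.366, 3.12, -0.0]
ft_force: [1.4, -0.1, -2.5]
width: 13.0
```

Request:
drive_tool(linear=[[1.3,4.5,0],[0,0,0],[0,0,0],[0,0,0],[0,0,0],[0,0,0],[0,0,0],[0,0,0]], rot=[[0,0,4.4],[0,0,0],[0,0,0],[0,0,0],[0,0,0],[0,0,0],[0,0,0],[0,0,0]], hand=[-1,-1,-1,-1,-1,-1,-1,-1])

```text
t: 13.75
position: [399.5, -74.3, 196.6]
tcp_rot: [-0.252, -3.131, -0.0]
ft_force: [0.0, -0.3, -2.0]
width: 13.0
```

```bash
python3 - <<'E'
from h import *
o=st(); w=snap("wrist","w9");s=snap("side","s9");c=snap("scene","c9")
crop(s,270,180,420,290,5,"s9c")
print("bottle base",onz(c,(197,208),0),"jar",onz(c,(254,297),0))
E
```

```text
t 13.75 pos [399.5 -74.3 196.6] z [-0.  0. -1.] y [0.16  0.987 0.   ] w 13.0 F [ 0.  -0.3 -2. ]
bottle base [ 7.23210500e+02 -2.59034103e+02  2.27373675e-13] jar [745.23478706 160.0259408    0.        ]
```

View pics/w9.png

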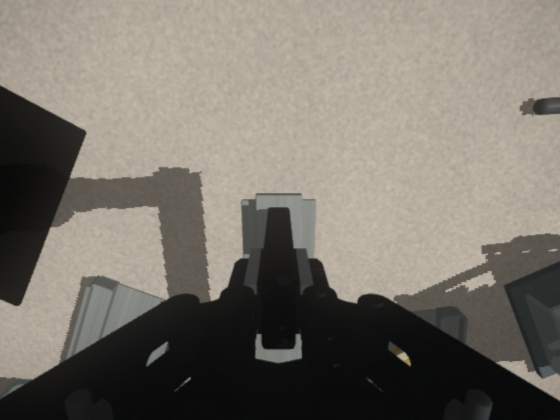

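View pics/s9.png

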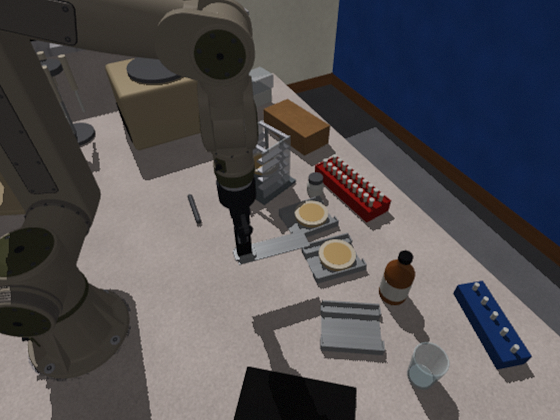

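View pics/c9.png

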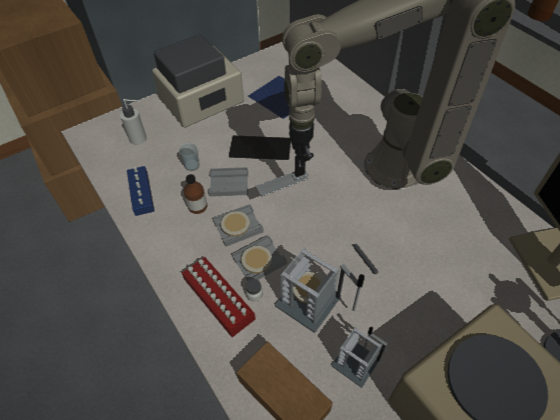

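View pics/s9c.png

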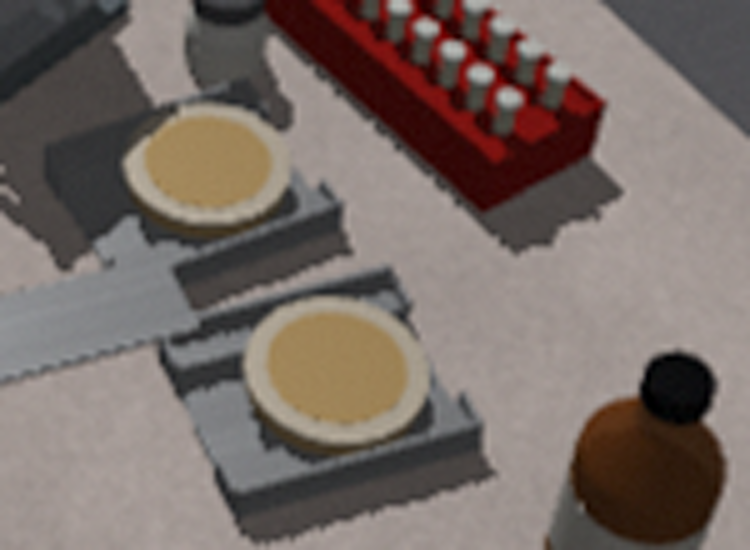

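```bash
python3 - <<'E'
from h import *
s=snap("side");c=snap("scene");crop(c,195,190,285,285,8,"c9c");crop(s,290,215,380,290,8,"s9d")
# lifter geometry from blade in the views: predicted blade corners given TCP
o=st();p=o["position"];u=np.array([.987,-.16]);v=np.array([.16,.987])
for a_ in (2.6+155,2.6-20):
  for b_ in (25,-25):
    q=[*(p[:2]+a_*u+b_*v),p[2]-60.5+3];print(a_,b_,proj(s,q).round(1),proj(c,q).round(1))
crop(s,220,220,320,270,8,"s9b");crop(c,240,160,320,210,8,"c9b")
E
```

```text
t 14.0 pos [399.5 -73.7 196.6] z [ 0.  0. -1.] y [0.158 0.987 0.   ] w 13.3 F [-1.5  0.6 -2.3]
157.6 25 [302.6 229.7] [260.8 195.8]
157.6 -25 [310.1 244.6] [254.8 185.5]
-17.4 25 [233.7 247.5] [307.8 178.3]
-17.4 -25 [238.9 263.8] [301.2 168.6]
```

View pics/s9b.png

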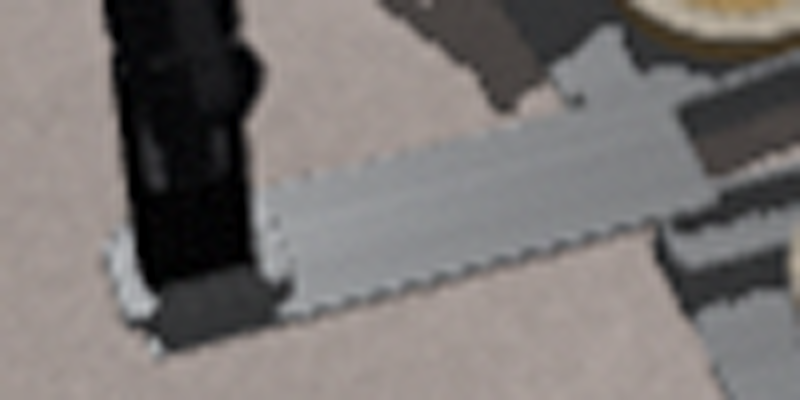

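View pics/c9b.png

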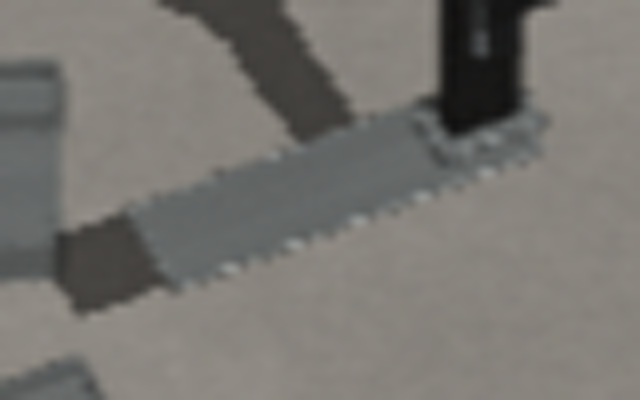

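View pics/c9c.png

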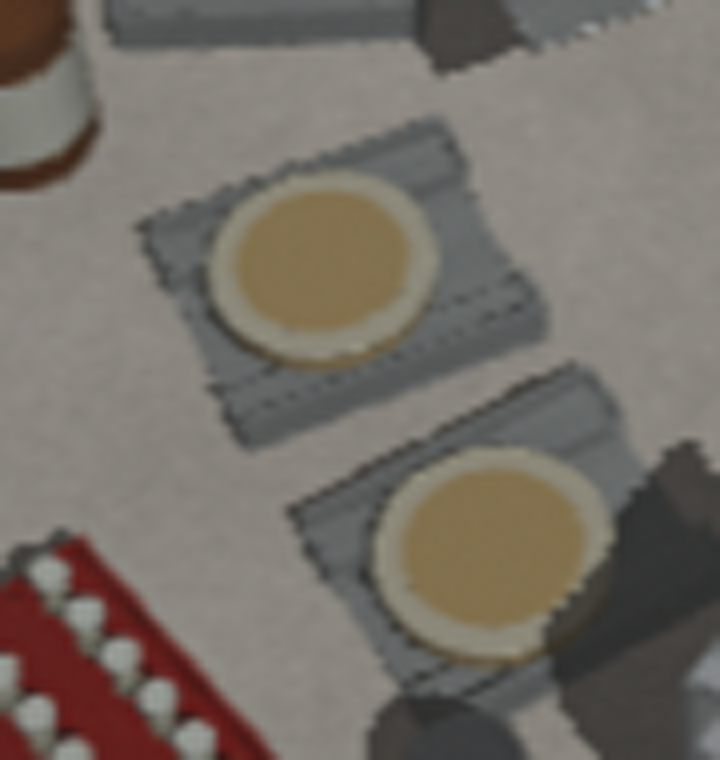

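View pics/s9d.png

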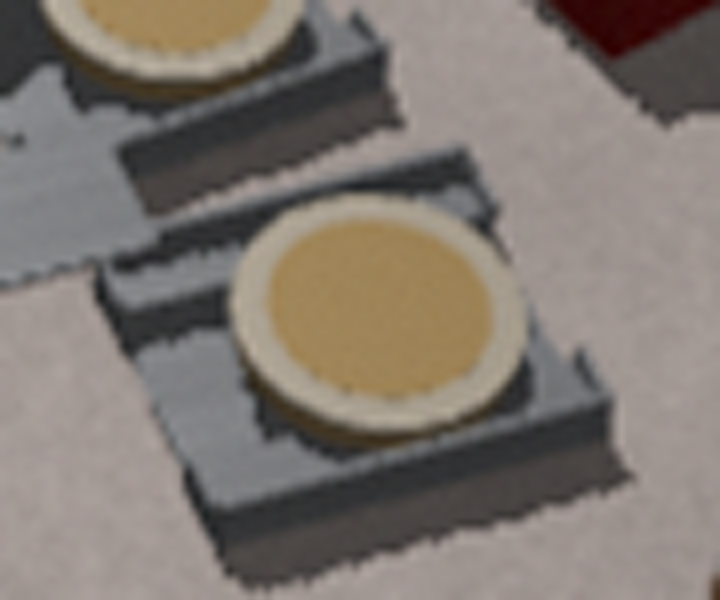

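```bash
python3 - <<'E'
from h import *
s=snap("side");c=snap("scene")
S=lambda x,y:(290+x/8,215+y/8);C=lambda x,y:(195+x/8,190+y/8)
def line(n,cam,p,q,z):
    a,b=onz(cam,p,z)[:2],onz(cam,q,z)[:2];d=b-a;print(n,a.round(1),b.round(1),"len",np.hypot(*d).round(1),"yaw",np.degrees(np.arctan2(d[1],d[0])).round(1))
line("side -y outer",s,S(222,508),S(606,400),24)
line("side +y outer",s,S(105,262),S(462,150),24)
line("scene -y outer",c,C(440,118),C(140,228),24)
line("scene +y outer",c,C(547,310),C(230,420),24)
line("scene +y bottom",c,C(545,340),C(248,447),0)
line("scene A -y outer",c,C(578,365),C(290,510),24)
line("side A -y",s,S(120,150),S(383,42),24)
def dish(s,x0,y0,x1,y1):
    im=s["frame"].astype(int)[y0:y1,x0:x1]
    m=(((im[...,0]-im[...,2])>25)&(im[...,0]>110)).astype(np.uint8)
    n,l,stt,c=cv2.connectedComponentsWithStats(m)
    for i in range(1,n):
        if stt[i,4]>100: print((c[i]+[x0,y0]).round(1),onz(s,c[i]+[x0,y0],28).round(1))
dish(s,270,190,370,280);dish(c,200,190,285,275)
E
```

```text
side -y outer [ 564.6 -151. ] [ 698.8 -174. ] len 136.2 yaw -9.7
side +y outer [581.8 -46.6] [718.9 -62.1] len 138.0 yaw -6.4
scene -y outer [ 566.7 -144. ] [ 706.7 -167.9] len 142.0 yaw -9.7
scene +y outer [585.  -28.7] [725.2 -58.1] len 143.3 yaw -11.9
scene +y bottom [586.1 -30.6] [720.1 -57.1] len 136.6 yaw -11.2
scene A -y outer [589.9   2.8] [727.4  -5.3] len 137.7 yaw -3.4
side A -y [611.8  -5.4] [723.1  -5.5] len 111.3 yaw -0.1
[311.1 212. ] [668.7  56.5  28. ]
[336.9 253.3] [ 650.9 -108.3   28. ]
[234.8 222.2] [ 652.3 -106.5   28. ]
[256.2 257.9] [669.5  58.1  28. ]
```

Request:
drive_tool(linear=[[0,1,0],[0,0,-3],[0,0,-3],[0,0,-3],[0,0,-3],[0,0,-1],[0,0,0],[0,0,0]], rot=[[0,0,-0.4],[0,0,0],[0,0,0],[0,0,0],[0,0,0],[0,0,0],[0,0,0],[0,0,0]], hand=[-1,-1,-1,-1,-1,-1,-1,-1])

```text
t: 14.9
position: [400.4, -63.9, 67.5]
tcp_rot: [0.26, 3.13, -0.0]
ft_force: [0.6, 0.2, -2.5]
width: 13.2
```

```bash
python3 - <<'E'
from h import *
o=st();s=snap("side");crop(s,220,210,380,300,5,"s10");c=snap("scene");crop(c,195,160,325,250,6,"c10")
E
```

```text
t 14.9 pos [400.4 -63.9  67.5] z [ 0.001 -0.    -1.   ] y [ 0.165  0.986 -0.   ] w 13.2 F [ 0.6  0.2 -2.5]
```

View pics/s10.png

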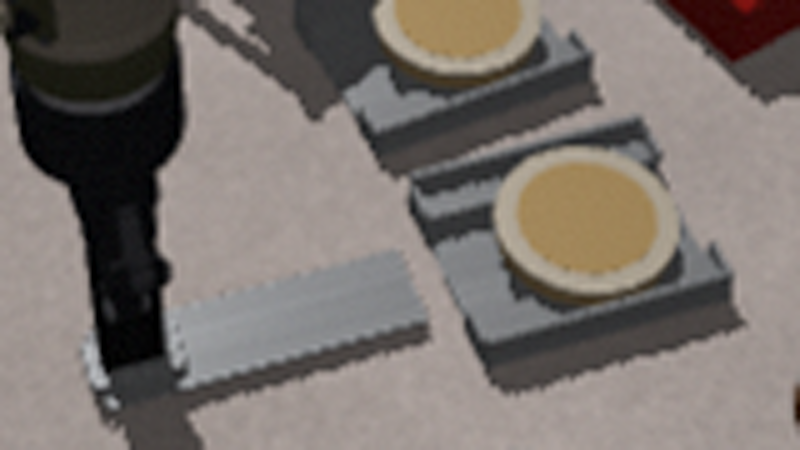

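View pics/c10.png

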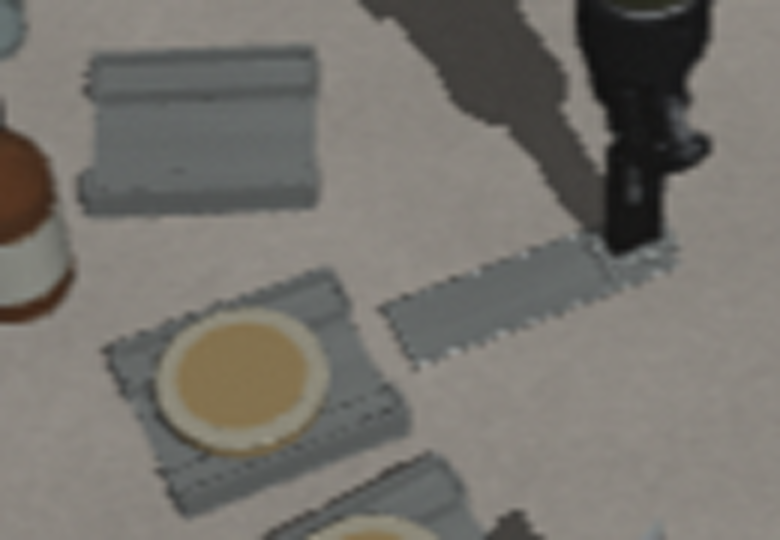

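Request:
drive_tool(linear=[[0.99,-0.16,-0.1],[0.99,-0.17,0],[0.98,-0.17,0],[0.99,-0.16,0],[0.98,-0.17,0],[0.99,-0.16,0],[0.99,-0.17,0],[0.98,-0.16,0]], rot=[[0,0,0],[0,0,0],[0,0,0],[0,0,0],[0,0,0],[0,0,0],[0,0,0],[0,0,0]], hand=[-1,-1,-1,-1,-1,-1,-1,-1])

```text
t: 15.8
position: [479.3, -77.0, 65.5]
tcp_rot: [-0.26, -3.131, -0.0]
ft_force: [-0.3, -0.5, -1.4]
width: 13.4
```

```bash
python3 - <<'E'
from h import *
o=st();s=snap("side");crop(s,240,200,380,290,5.5,"s11");c=snap("scene");crop(c,195,160,325,250,6,"c11")
E
```

```text
t 15.8 pos [479.3 -77.   65.5] z [-0.  0. -1.] y [0.165 0.986 0.   ] w 13.4 F [-0.3 -0.5 -1.4]
```

View pics/s11.png

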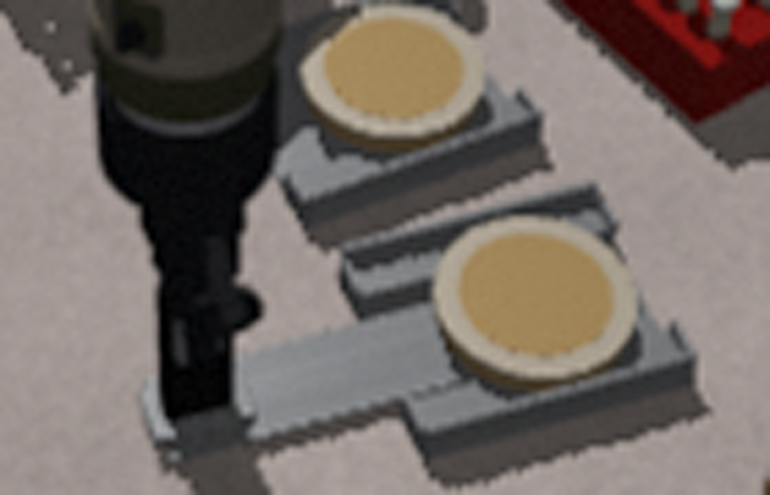

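View pics/c11.png

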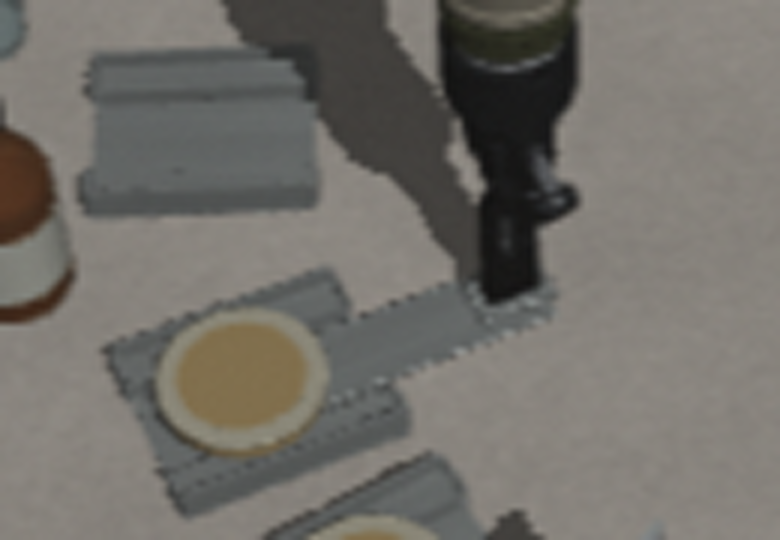

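Request:
drive_tool(linear=[[1.03,-0.17,0],[1.03,-0.17,0],[1.03,-0.17,0],[1.03,-0.17,0],[1.03,-0.17,0],[1.03,-0.17,0],[0,0,0],[0,0,0.3]], rot=[[0,0,0],[0,0,0],[0,0,0],[0,0,0],[0,0,0],[0,0,0],[0,0,0],[0,0,0]], hand=[-1,-1,-1,-1,-1,-1,-1,-1])

```text
t: 16.7
position: [539.8, -86.9, 68.1]
tcp_rot: [-0.26, -3.129, -0.001]
ft_force: [-0.2, -0.2, -2.4]
width: 13.2
```

Request:
drive_tool(linear=[[0,0,0.2],[0,0,0.2],[0,0,0.3],[0,0,0.5],[0,0,0.5],[0,0,0.5],[0,0,0.5],[0,0,0]], rot=[[0,0,0],[0,0,0],[0,0,0],[0,0,0],[0,0,0],[0,0,0],[0,0,0],[0,0,0]], hand=[-1,-1,-1,-1,-1,-1,-1,-1])

```text
t: 17.5
position: [540.9, -87.2, 96.6]
tcp_rot: [0.26, 3.129, -0.0]
ft_force: [0.4, 0.1, -3.0]
width: 13.2
```

```bash
python3 - <<'E'
from h import *
o=st();s=snap("side");crop(s,240,180,380,290,5.5,"s12");c=snap("scene");crop(c,195,160,325,250,6,"c12")
E
```

```text
t 17.5 pos [540.9 -87.2  96.6] z [ 0.002 -0.    -1.   ] y [ 0.165  0.986 -0.   ] w 13.2 F [ 0.4  0.1 -3. ]
```

View pics/s12.png

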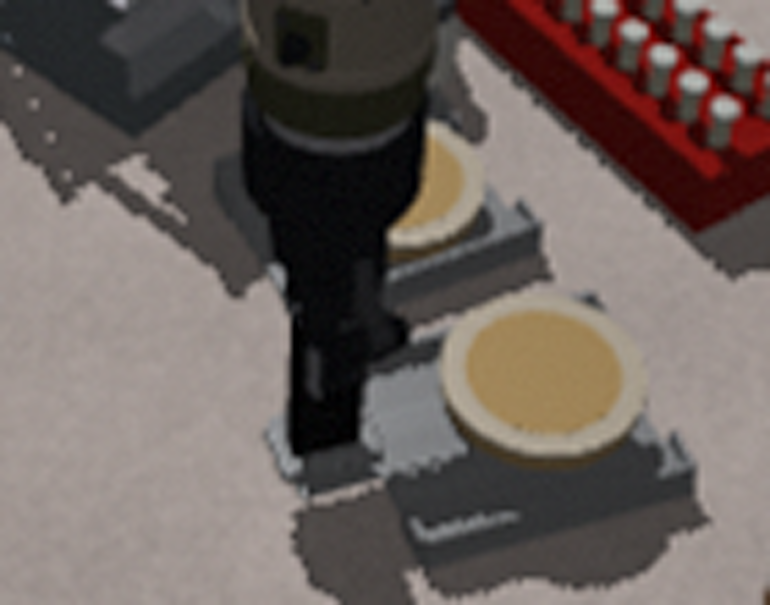

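View pics/c12.png

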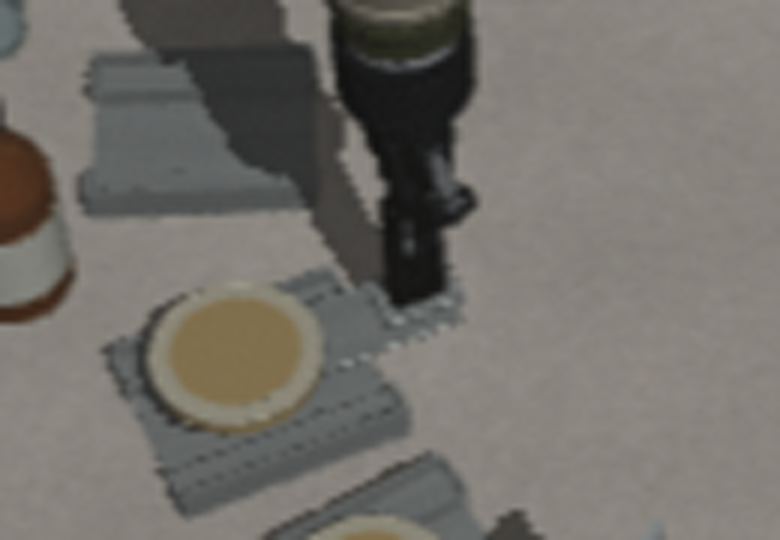

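```bash
cat >> h.py <<'E'
def dishc(s,win,z,minA=100):
    x0,y0,x1,y1=win
    im=s["frame"].astype(int)[y0:y1,x0:x1]
    m=(((im[...,0]-im[...,2])>25)&(im[...,0]>110)).astype(np.uint8)
    n,l,stt,c=cv2.connectedComponentsWithStats(m)
    out=[]
    for i in range(1,n):
        if stt[i,4]>minA: out.append((stt[i].tolist(),(c[i]+[x0,y0]).round(1),onz(s,c[i]+[x0,y0],z).round(1)))
    return out
def rel(o,p):
    r=R.from_rotvec(o["tcp_rot"]).as_matrix();v=r[:2,1];v=v/np.linalg.norm(v);v=v*np.sign(v[1]);u=np.array([v[1],-v[0]])
    d=np.array(p[:2])-o["position"][:2];return round(d@u,1),round(d@v,1),np.degrees(np.arctan2(u[1],u[0])).round(2)
E
python3 - <<'E'
from h import *
o=st();s=snap("side");c=snap("scene");z=o["position"][2]-60.5+17
for n,cam,win in (("side",s,(310,220,375,275)),("scene",c,(200,190,260,245))):
    for d in dishc(cam,win,z): print(n,d,rel(o,d[2]))
E
```

```text
t 17.6 pos [540.4 -87.1  95.8] z [ 0. -0. -1.] y [0.165 0.986 0.   ] w 13.2 F [-0.2  0.  -2.8]
side ([11, 15, 35, 25, 610], array([337.9, 247.6]), array([ 651.3, -108.2,   52.3])) (np.float64(112.9), np.float64(-2.5), np.float64(-9.5))
scene ([23, 19, 23, 19, 336], array([233.9, 218.1]), array([ 653. , -106.5,   52.3])) (np.float64(114.3), np.float64(-0.5), np.float64(-9.5))
```

Request:
drive_tool(linear=[[0,0,0.7],[0,0,1.5],[0,0,2],[0,0,2],[0,0,2],[0,0,2],[0,0,1],[0,0,0.6]], rot=[[0,0,0],[0,0,0],[0,0,0],[0,0,0],[0,0,0],[0,0,0],[0,0,0],[0,0,0]], hand=[-1,-1,-1,-1,-1,-1,-1,-1])

```text
t: 18.5
position: [540.7, -87.2, 214.7]
tcp_rot: [0.26, 3.129, -0.0]
ft_force: [0.4, 0.1, -2.3]
width: 13.3
```

Request:
drive_tool(linear=[[-0.3,0.5,0],[-0.7,1.1,0],[-1.1,1.8,0],[-1.2,2,0],[-1.2,2,0],[-1.2,2,0],[-1.2,2,0],[-1.2,2,0]], rot=[[0,0,0.6],[0,0,1.2],[0,0,1.8],[0,0,2],[0,0,2],[0,0,2],[0,0,2],[0,0,2]], hand=[-1,-1,-1,-1,-1,-1,-1,-1])

```text
t: 19.3
position: [457.0, 48.5, 212.4]
tcp_rot: [0.117, -3.137, -0.001]
ft_force: [0.2, -0.1, -2.9]
width: 13.6
```

Request:
drive_tool(linear=[[-1.2,2,0],[-1.2,2,0],[-1.2,2,0],[-1.2,2,0],[-1.2,2,0],[-1.2,2,0],[-0.8,1.5,0],[-0.5,0.7,0]], rot=[[0,0,2],[0,0,2],[0,0,2],[0,0,2],[0,0,2],[0,0,2],[0,0,2],[0,0,1]], hand=[-1,-1,-1,-1,-1,-1,-1,-1])

```text
t: 20.1
position: [371.9, 190.0, 212.7]
tcp_rot: [0.527, -3.095, -0.0]
ft_force: [-0.5, 0.2, -3.9]
width: 12.9
```

```bash
python3 - <<'E'
from h import *
o=st();z=o["position"][2]-60.5+17
s=snap("side","s13");c=snap("scene","c13")
for n,cam in (("side",s),("scene",c)):
    for d in dishc(cam,(180,100,400,320),z): print(n,d,rel(o,d[2]))
u=np.array([.9455,.3256]);v=np.array([-.3256,.9455]);C=np.array([614.5,270.3])
dx=C-140*u-o["position"][:2]; print("to go pre", (C-113.5*u+1.2*v-140*u-o["position"][:2]).round(1))
E
```

```text
t 20.1 pos [371.9 190.  212.7] z [-0.002 -0.    -1.   ] y [-0.331  0.944  0.001] w 12.9 F [-0.5  0.2 -3.9]
side ([85, 0, 63, 37, 854], array([295.8, 118. ]), array([765.2, 328. , 169.2])) (np.float64(416.8), np.float64(0.1), np.float64(19.32))
side ([32, 53, 28, 19, 419], array([225.7, 162.1]), array([479.6, 224.3, 169.2])) (np.float64(112.9), np.float64(-3.3), np.float64(19.32))
side ([138, 65, 53, 47, 165], array([343. , 187.2]), array([713.6, -17.6, 169.2])) (np.float64(253.7), np.float64(-309.0), np.float64(19.32))
side ([118, 102, 27, 21, 428], array([311.1, 212. ]), array([592.6, -56. , 169.2])) (np.float64(126.8), np.float64(-305.2), np.float64(19.32))
scene ([145, 131, 26, 22, 453], array([337.7, 241.7]), array([479.8, 228.2, 169.2])) (np.float64(114.4), np.float64(0.3), np.float64(19.32))
scene ([65, 148, 24, 21, 384], array([256.2, 257.9]), array([709.8, 135.7, 169.2])) (np.float64(300.9), np.float64(-163.1), np.float64(19.32))
to go pre [ 2.5 -1.1]
```

View pics/s13.png

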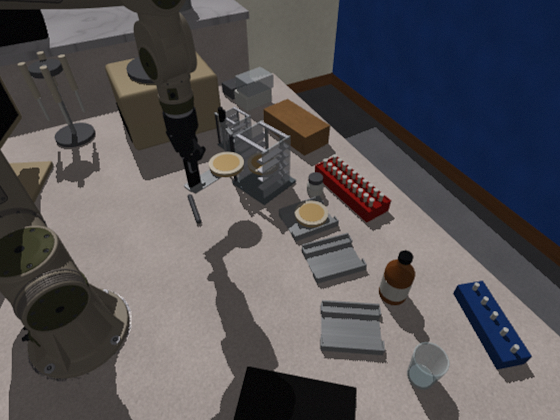

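View pics/c13.png

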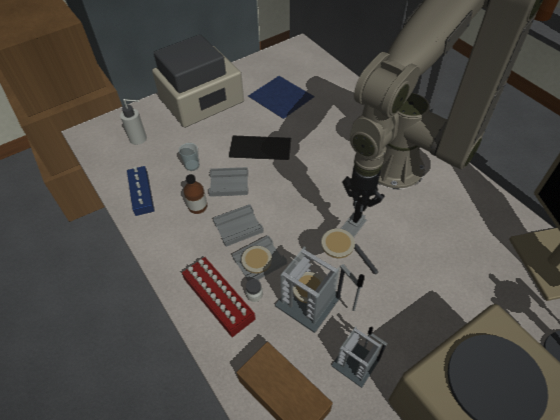

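Request:
drive_tool(linear=[[0.13,-0.38,0],[0.5,0.2,0],[1,0.3,0],[0.9,0.3,0.1],[0,0,0],[0,0,0],[0,0,0],[0,0,0]], rot=[[0,0,-0.3],[0,0,0],[0,0,0],[0,0,0],[0,0,0],[0,0,0],[0,0,0],[0,0,0]], hand=[-1,-1,-1,-1,-1,-1,-1,-1])

```text
t: 21.0
position: [399.2, 193.1, 214.5]
tcp_rot: [0.513, -3.099, -0.0]
ft_force: [-0.2, 0.0, -1.9]
width: 13.1
```

```bash
python3 - <<'E'
from h import *
o=st();z=o["position"][2]-60.5+17
s=snap("side");c=snap("scene");crop(s,200,100,310,210,7,"s14");crop(c,270,205,370,335,6,"c14")
w=snap("wrist","w14")
for n,cam in (("side",s),("scene",c)):
    for d in dishc(cam,(180,150,290,210) if n=="side" else (300,200,380,270),z): print(n,d,rel(o,d[2]))
E
```

```text
t 21.0 pos [399.2 193.1 214.5] z [-0. -0. -1.] y [-0.322  0.947  0.   ] w 13.1 F [-0.2  0.  -1.9]
side ([40, 0, 29, 18, 405], array([234.3, 158.1]), array([507.4, 227.8, 171. ])) (np.float64(113.6), np.float64(-2.0), np.float64(18.8))
scene ([18, 36, 26, 22, 462], array([330.5, 246.3]), array([508.3, 229.7, 171. ])) (np.float64(115.1), np.float64(-0.5), np.float64(18.8))
```

View pics/s14.png

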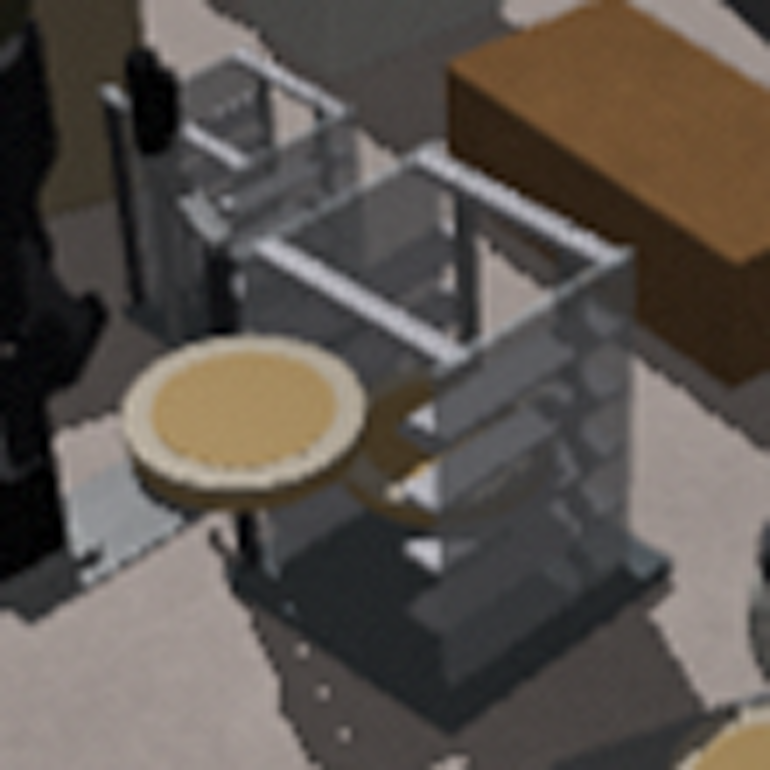

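View pics/c14.png

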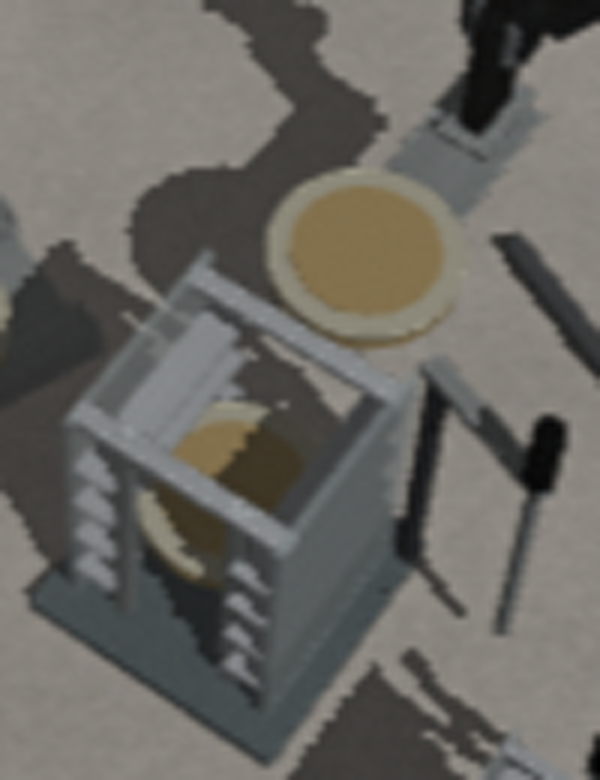

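View pics/w14.png

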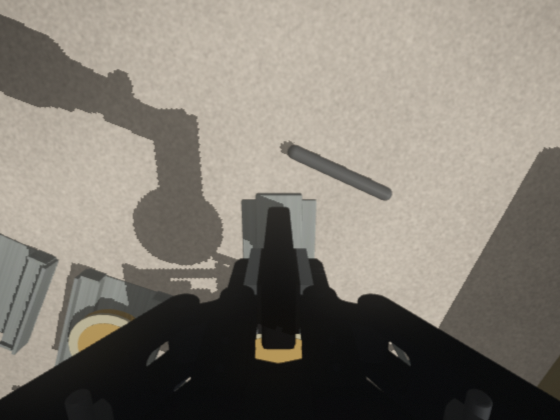

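```bash
python3 - <<'E'
from h import *
s=snap("side");c=snap("scene")
S=lambda x,y:(200+x/7,100+y/7);C=lambda x,y:(270+x/6,205+y/6)
u=np.array([.9455,.3256]);v=np.array([-.3256,.9455])
def f(n,cam,q,z): p=onz(cam,q,z)[:2];print(n,p.round(1),"S %.1f L %.1f"%(p@u,p@v))
for n,q,z in [("bar fl",(262,248),188),("bar fr",(462,358),188),("bar rl",(425,152),188),("bar rr",(625,252),188),("base fl",(232,585),8),("base fr",(452,728),8),("base rr",(668,565),8),
  ("led fr4 tip",(430,425),147),("led3",(415,490),113),("led2",(415,552),79)]: f("side "+n,s,S(*q),z)
for n,q,z in [("bar fr",(202,268),188),("bar fl",(400,395),188),("bar rr",(78,415),188),("bar rl",(285,545),188),("base rr",(32,598),8),("base rl",(268,758),8),("base fl",(412,560),8)]: f("scene "+n,c,C(*q),z)
Cc=np.array([614.5,270.3])
for nm,x,y,z in [("fr in wall top",-59,-56,188),("fl",-59,56,188),("rr",59,-56,188),("rl",59,56,188),("led4 fr",-59,-34,147),("led3 fr",-59,-34,113),("led2 fr",-59,-34,79),("led1",-59,-34,45)]:
    p=[*(Cc+x*u+y*v),z]; print(nm,((proj(s,p)-[200,100])*7).round(0),((proj(c,p)-[270,205])*6).round(0))
E
```

```text
side bar fl [550.9 302.4] S 619.4 L 106.6
side bar fr [592.3 194.3] S 623.2 L -9.2
side bar rl [643.8 335.7] S 718.0 L 107.8
side bar rr [685.9 227.7] S 722.7 L -8.0
side base fl [520.3 302.7] S 590.5 L 116.8
side base fr [569.6 169.7] S 593.8 L -25.0
side base rr [707.5 219.6] S 740.4 L -22.7
side led fr4 tip [582.9 208.2] S 619.0 L 7.0
side led3 [575.5 210.2] S 612.6 L 11.4
side led2 [573.7 209.7] S 610.7 L 11.4
scene bar fr [587.1 201.8] S 620.8 L -0.4
scene bar fl [552.8 312. ] S 624.3 L 115.0
scene bar rr [682.5 234. ] S 721.5 L -0.9
scene bar rl [644.  342.9] S 720.5 L 114.5
scene base rr [706.9 223.9] S 741.2 L -18.5
scene base rl [659.3 363.3] S 741.7 L 128.8
scene base fl [532.5 319.7] S 607.6 L 128.9
fr in wall top [424. 364.] [214. 253.]
fl [238. 253.] [410. 370.]
rr [620. 240.] [ 70. 425.]
rl [435. 140.] [270. 554.]
led4 fr [390. 420.] [249. 320.]
led3 fr [394. 482.] [246. 355.]
led2 fr [398. 542.] [244. 389.]
led1 [401. 600.] [241. 422.]
```

Request:
drive_tool(linear=[[-0.08,0.24,0],[0.6,0.2,0],[0.95,0.33,0],[0.95,0.33,0],[0.95,0.33,0],[0.95,0.33,0],[0.6,0.2,0],[0,0,0]], rot=[[0,0,0.2],[0,0,0],[0,0,0],[0,0,0],[0,0,0],[0,0,0],[0,0,0],[0,0,0]], hand=[-1,-1,-1,-1,-1,-1,-1,-1])

```text
t: 22.05
position: [449.8, 213.0, 214.3]
tcp_rot: [0.518, -3.098, -0.0]
ft_force: [-0.6, 0.1, -2.2]
width: 13.1
```

```bash
python3 - <<'E'
from h import *
o=st();z=o["position"][2]-60.5+17
s=snap("side");c=snap("scene");crop(s,200,100,310,210,7,"s15");crop(c,270,215,360,325,7,"c15")
for n,cam in (("side",s),("scene",c)):
    for d in dishc(cam,(180,140,290,210) if n=="side" else (290,200,380,270),z): print(n,d,rel(o,d[2]))
E
```

```text
t 22.05 pos [449.8 213.  214.3] z [-0.  0. -1.] y [-0.325  0.946  0.   ] w 13.1 F [-0.6  0.1 -2.2]
side ([52, 4, 26, 15, 223], array([243.8, 151.5]), array([544.1, 243.3, 170.8])) (np.float64(99.1), np.float64(-2.0), np.float64(19.0))
scene ([21, 48, 25, 18, 244], array([324.5, 255.4]), array([542.1, 244.1, 170.8])) (np.float64(97.4), np.float64(-0.6), np.float64(19.0))
```

View pics/s15.png

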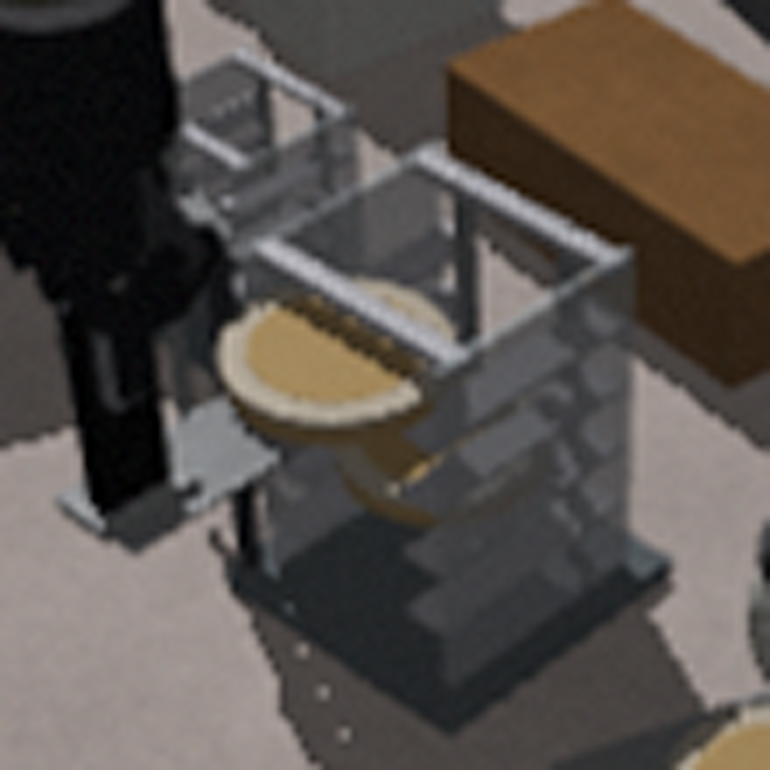

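View pics/c15.png

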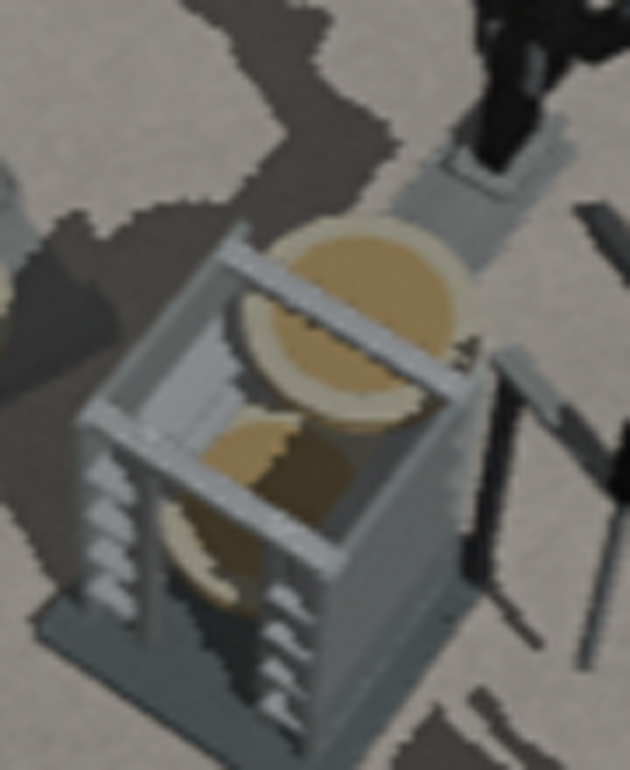

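Request:
drive_tool(linear=[[0.6,0.25,0],[0.76,0.28,0],[0.75,0.28,0],[0.76,0.26,0],[0.76,0.26,0],[0.76,0.26,0],[0,0,0],[0,0,0]], rot=[[0,0,0],[0,0,0],[0,0,0],[0,0,0],[0,0,0],[0,0,0],[0,0,0],[0,0,0]], hand=[-1,-1,-1,-1,-1,-1,-1,-1])

```text
t: 22.95
position: [492.6, 228.6, 214.3]
tcp_rot: [0.518, -3.098, 0.0]
ft_force: [0.2, 0.6, -2.2]
width: 12.9
```

```bash
python3 - <<'E'
from h import *
o=st();u=np.array([.9455,.3256]);v=np.array([-.3256,.9455]);print(o["position"][:2]@u+113.8,o["position"][:2]@v-1.2)
s=snap("side");c=snap("scene");crop(s,200,100,310,210,7,"s16");crop(c,270,215,360,325,7,"c16")
E
```

```text
t 22.95 pos [492.6 228.6 214.3] z [-0.001 -0.    -1.   ] y [-0.326  0.946  0.   ] w 12.9 F [ 0.2  0.6 -2.2]
654.0343600914167 54.55546386878663
```

View pics/s16.png

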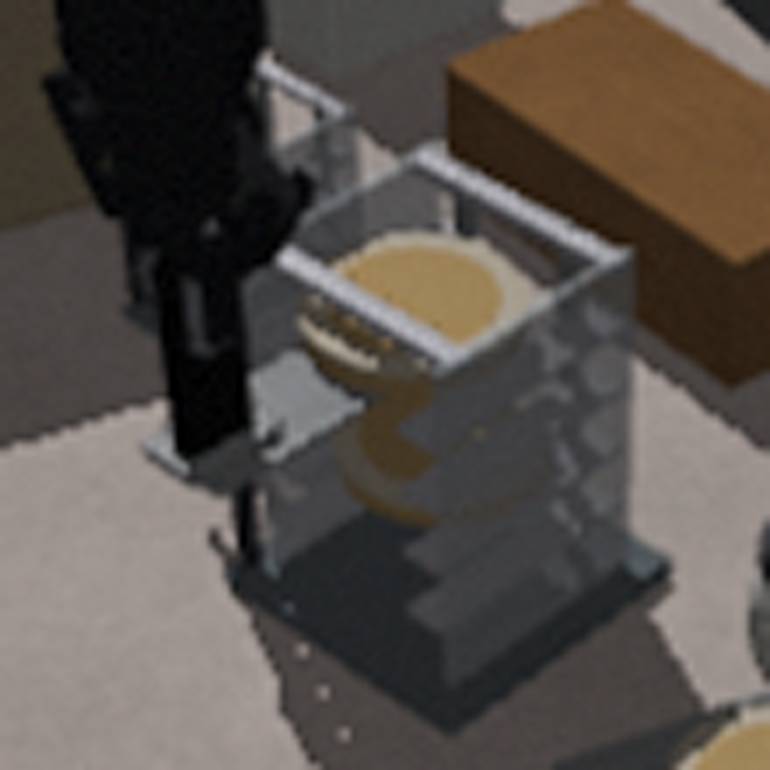

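View pics/c16.png

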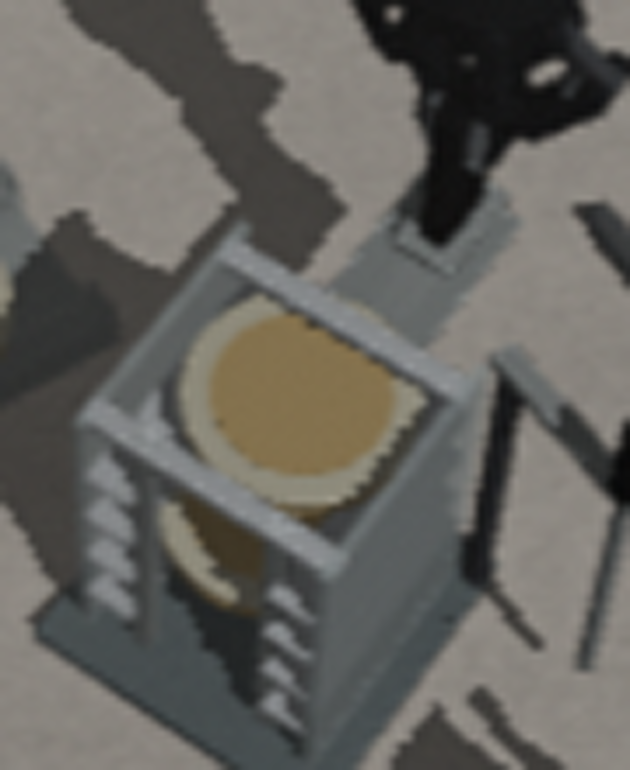

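Request:
drive_tool(linear=[[0.44,0.16,0],[0.44,0.15,0],[0.44,0.15,0],[0,0,0],[0,0,-0.3],[0,0,-0.3],[0,0,-0.2],[0,0,-0.2]], rot=[[0,0,0],[0,0,0],[0,0,0],[0,0,0],[0,0,0],[0,0,0],[0,0,0],[0,0,0]], hand=[-1,-1,-1,-1,-1,-1,-1,-1])

```text
t: 23.85
position: [505.6, 233.2, 204.3]
tcp_rot: [0.518, -3.098, -0.0]
ft_force: [0.2, -0.2, -2.5]
width: 13.2
```

Request:
drive_tool(linear=[[0,0,-0.2],[0,0,-0.2],[0,0,-0.2],[0,0,-0.1],[0,0,0],[0,0,0],[0,0,0],[0,0,0]], rot=[[0,0,0],[0,0,0],[0,0,0],[0,0,0],[0,0,0],[0,0,0],[0,0,0],[0,0,0]], hand=[-1,-1,-1,-1,-1,-1,-1,-1])

```text
t: 24.65
position: [506.0, 233.3, 197.7]
tcp_rot: [-0.519, 3.098, 0.0]
ft_force: [1.0, -0.3, -2.2]
width: 13.3
```

```bash
python3 - <<'E'
from h import *
o=st();u=np.array([.9455,.3256]);v=np.array([-.3256,.9455]);print(o["position"][:2]@u+113.8,o["position"][:2]@v-1.2)
s=snap("side");c=snap("scene");crop(s,200,100,310,210,7,"s17");crop(c,270,215,360,325,7,"c17")
E
```

```text
t 24.65 pos [506.  233.3 197.7] z [ 0.  0. -1.] y [-0.326  0.946  0.   ] w 13.3 F [ 1.  -0.3 -2.2]
668.1313023300512 54.61492596382864
```

View pics/s17.png

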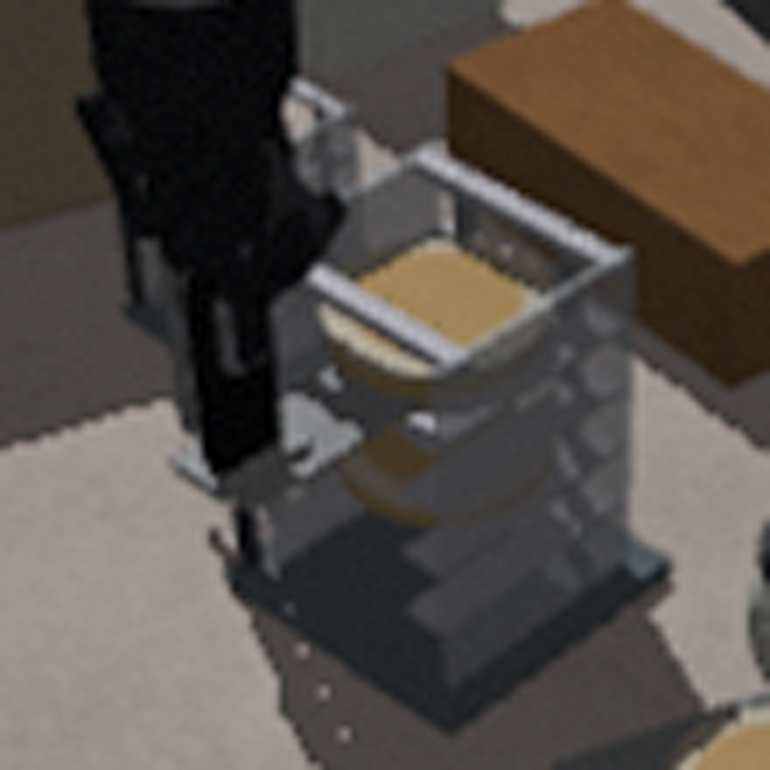

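View pics/c17.png

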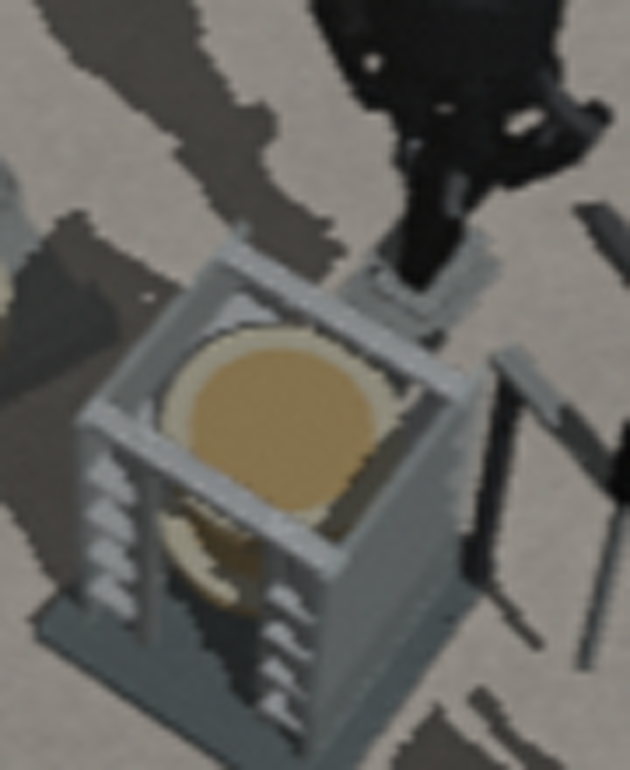

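Request:
drive_tool(linear=[[-0.47,-0.16,0],[-0.95,-0.33,0],[-0.94,-0.32,0],[-0.95,-0.33,0],[-0.94,-0.32,0],[-0.95,-0.33,0],[0,0,0],[0,0,0]], rot=[[0,0,0],[0,0,0],[0,0,0],[0,0,0],[0,0,0],[0,0,0],[0,0,0],[0,0,0]], hand=[-1,-1,-1,-1,-1,-1,-1,-1])

```text
t: 25.55
position: [453.9, 215.4, 197.9]
tcp_rot: [-0.518, 3.098, 0.0]
ft_force: [-0.0, -0.1, -2.0]
width: 13.6
```

```bash
python3 - <<'E'
from h import *
o=st()
s=snap("side");c=snap("scene");crop(s,200,100,310,210,7,"s18");crop(c,270,215,360,325,7,"c18")
E
```

```text
t 25.55 pos [453.9 215.4 197.9] z [ 0.001  0.    -1.   ] y [-0.326  0.946  0.   ] w 13.6 F [-0.  -0.1 -2. ]
```

View pics/s18.png

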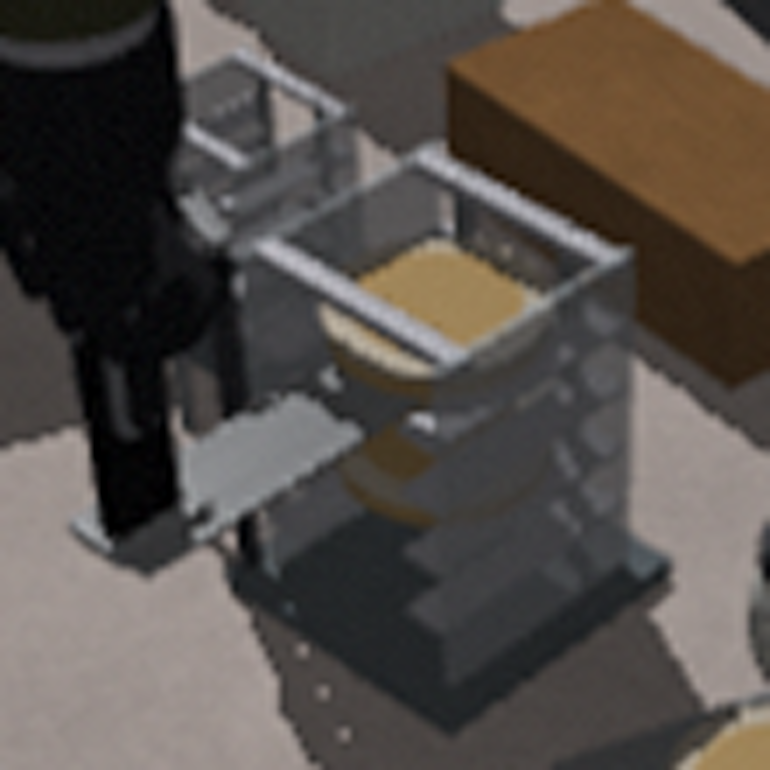

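View pics/c18.png

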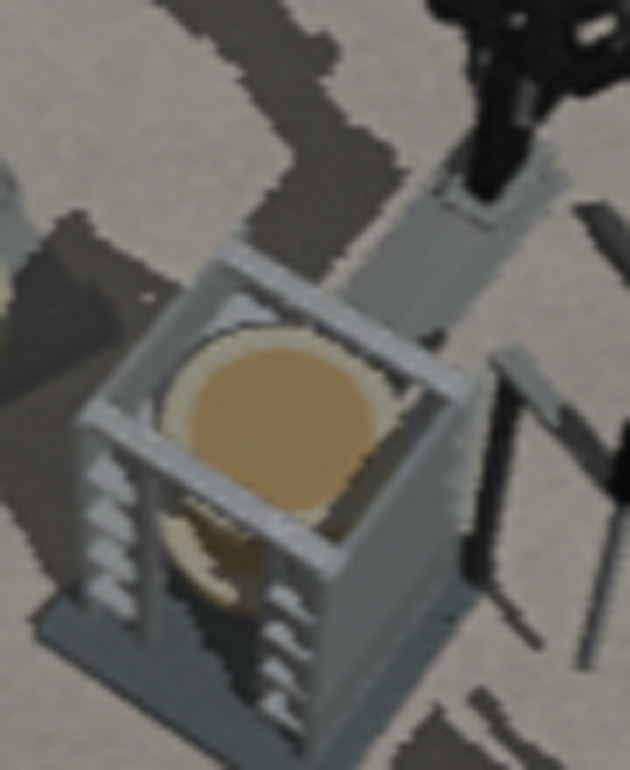

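```bash
python3 - <<'E'
from h import *
c=snap("scene");u=np.array([.9455,.3256]);v=np.array([-.3256,.9455])
# amber disc edges: left 190, right 378 ; top 345
for q in [((190+378)/2,428),(283,430)]:
    p=onz(c,(270+q[0]/7,215+q[1]/7),161)[:2];print(p,"S",p@u,"L",p@v)
for S,L in [(669,55.5),(664,55.5),(674,55.5)]:
    p=S*u+L*v; e=np.array([(proj(c,[p[0]+37*np.cos(t),p[1]+37*np.sin(t),161])-[270,215])*7 for t in np.linspace(0,6.28,40)]);print(S,L,e.min(0).round(0),e.max(0).round(0))
# early dish slot2, outer lid: bottom edge
for S in (664,669,674):
    p=S*u+55.5*v; e=np.array([(proj(c,[p[0]+50*np.cos(t),p[1]+50*np.sin(t),93])-[270,215])*7 for t in np.linspace(0,6.28,40)]);print("early",S,e.min(0).round(0),e.max(0).round(0))
E
```

```text
[613.159549   271.83279847] S 668.2511127639526 L 57.373161802696856
[614.04849298 272.3420364 ] S 669.2574171640739 L 57.56520610155478
669 55.5 [189. 349.] [370. 508.]
664 55.5 [196. 340.] [376. 499.]
674 55.5 [182. 357.] [363. 517.]
early 664 [163. 395.] [398. 605.]
early 669 [156. 403.] [391. 614.]
early 674 [149. 412.] [385. 623.]
```

Request:
drive_tool(linear=[[-1.9,-0.65,0],[-1.9,-0.65,0],[-1.9,-0.65,0],[-1.9,-0.65,0],[0,-2,0],[0.9,-2.5,0],[1,-2.5,0],[1,-2.5,0]], rot=[[0,0,0],[0,0,0],[0,0,0],[0,0,0],[0,0,-4],[0,0,-4.5],[0,0,-4.5],[0,0,-4.5]], hand=[-1,-1,-1,-1,-1,-1,-1,-1])

```text
t: 26.5
position: [407.5, 93.5, 197.8]
tcp_rot: [-0.037, 3.141, 0.0]
ft_force: [0.4, -0.3, -3.0]
width: 13.2
```

Request:
drive_tool(linear=[[0.8,-2.7,0],[0,0,-2.5],[0,0,-2.5],[0,0,-2.5],[0,0,-2.5],[0,0,0],[0,0,0],[0,0,0]], rot=[[0,0,-4],[0,0,0],[0,0,0],[0,0,0],[0,0,0],[0,0,0],[0,0,0],[0,0,0]], hand=[-1,-1,-1,-1,-1,-1,-1,-1])

```text
t: 27.3
position: [416.2, 67.3, 98.9]
tcp_rot: [0.068, 3.139, 0.0]
ft_force: [0.2, 0.1, -2.0]
width: 13.1
```

```bash
python3 - <<'E'
from h import *
o=st()
s=snap("side","s19f");c=snap("scene","c19f");crop(s,230,165,350,245,6.5,"s19");crop(c,225,180,355,280,6,"c19")
for n,cam in (("side",s),("scene",c)):
    for d in dishc(cam,(280,190,350,240) if n=="side" else (230,235,285,280),28): print(n,d,rel(o,d[2]))
E
```

```text
t 27.3 pos [416.2  67.3  98.9] z [ 0.002  0.    -1.   ] y [0.044 0.999 0.   ] w 13.1 F [ 0.2  0.1 -2. ]
side ([18, 12, 27, 21, 430], array([311.1, 211.9]), array([669. ,  56.8,  28. ])) (np.float64(253.1), np.float64(0.5), np.float64(-2.5))
scene ([15, 13, 24, 21, 385], array([256.2, 258. ]), array([669.6,  58.2,  28. ])) (np.float64(253.6), np.float64(1.9), np.float64(-2.5))
```

View pics/s19.png

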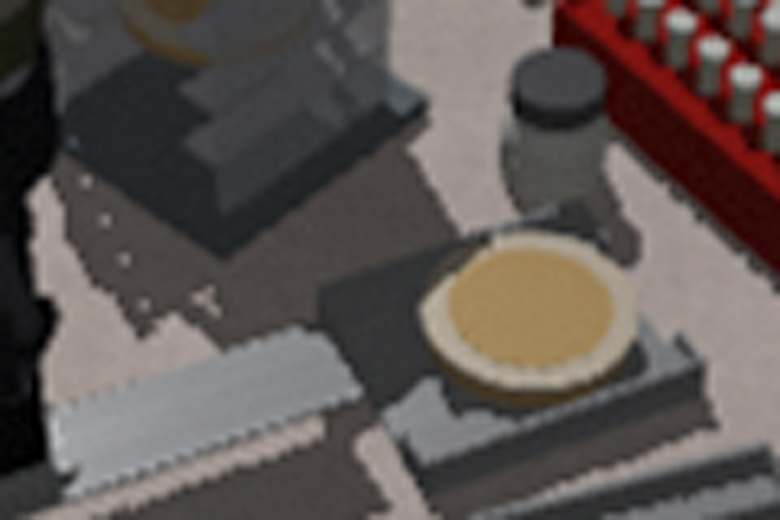

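View pics/c19.png

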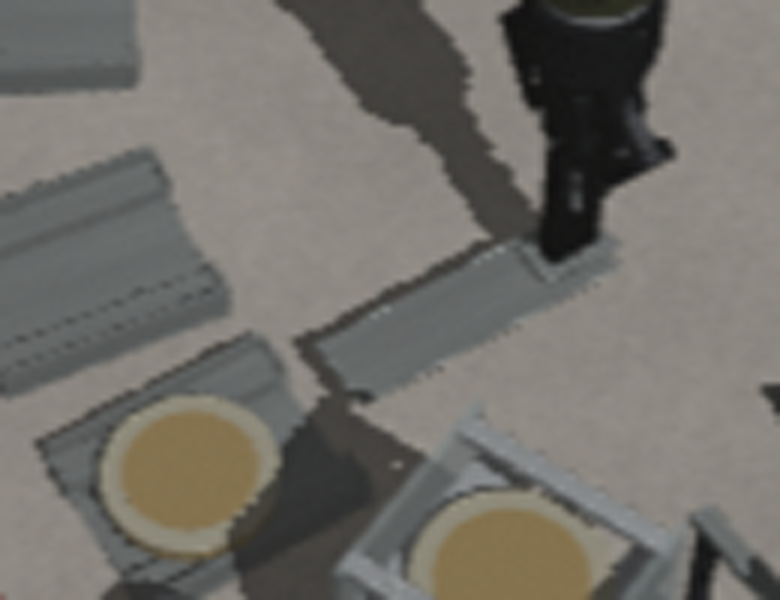

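Request:
drive_tool(linear=[[0,0.1,-1.7],[0,0,-1.6],[0,0,0],[1,-0.04,0],[1,-0.04,0],[1,-0.04,0],[1,-0.05,0],[1,-0.04,0]], rot=[[0,0,0],[0,0,0],[0,0,0],[0,0,0],[0,0,0],[0,0,0],[0,0,0],[0,0,0]], hand=[-1,-1,-1,-1,-1,-1,-1,-1])

```text
t: 28.2
position: [466.3, 66.1, 64.9]
tcp_rot: [0.069, 3.14, 0.0]
ft_force: [-0.1, 0.1, -1.5]
width: 13.4
```

```bash
python3 - <<'E'
from h import *
o=st()
s=snap("side");c=snap("scene");crop(s,230,165,350,245,6.5,"s20");crop(c,225,180,355,280,6,"c20")
E
```

```text
t 28.2 pos [466.3  66.1  64.9] z [ 0.001  0.    -1.   ] y [0.044 0.999 0.   ] w 13.4 F [-0.1  0.1 -1.5]
```

View pics/s20.png

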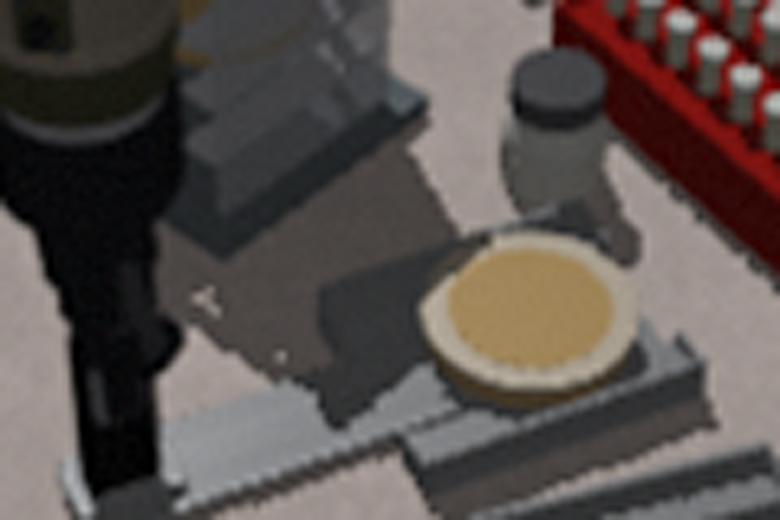

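View pics/c20.png

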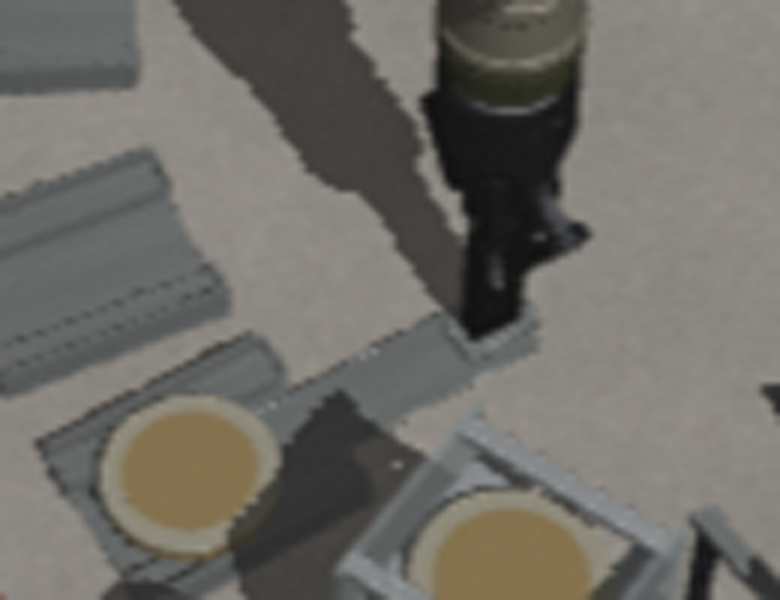

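Request:
drive_tool(linear=[[1.3,-0.06,0],[1.3,-0.05,0],[1.3,-0.06,0],[1.3,-0.05,0],[1.3,-0.06,0],[1.3,-0.05,0],[1.2,-0.05,0],[0,0,0]], rot=[[0,0,0],[0,0,0],[0,0,0],[0,0,0],[0,0,0],[0,0,0],[0,0,0],[0,0,0]], hand=[-1,-1,-1,-1,-1,-1,-1,-1])

```text
t: 29.1
position: [556.1, 62.3, 64.5]
tcp_rot: [0.069, 3.14, 0.0]
ft_force: [-0.5, 0.5, -1.9]
width: 13.4
```

Request:
drive_tool(linear=[[0,0,0.3],[0,0,0.2],[0,0,0.2],[0,0,0.3],[0,0,0.5],[0,0,0.7],[0,0,0.8],[0,0,0]], rot=[[0,0,0],[0,0,0],[0,0,0],[0,0,0],[0,0,0],[0,0,0],[0,0,0],[0,0,0]], hand=[-1,-1,-1,-1,-1,-1,-1,-1])

```text
t: 29.9
position: [556.0, 62.4, 96.3]
tcp_rot: [0.068, 3.138, 0.0]
ft_force: [1.0, 0.6, -2.5]
width: 13.2
```

```bash
python3 - <<'E'
from h import *
o=st();z=o["position"][2]-60.5+17
s=snap("side");c=snap("scene");crop(s,230,165,350,245,6.5,"s21");crop(c,225,180,355,280,6,"c21")
for n,cam in (("side",s),("scene",c)):
    for d in dishc(cam,(280,190,350,240) if n=="side" else (230,235,285,280),z): print(n,d,rel(o,d[2]))
E
```

```text
t 29.9 pos [556.   62.4  96.3] z [ 0.003  0.    -1.   ] y [0.044 0.999 0.   ] w 13.2 F [ 1.   0.6 -2.5]
side ([19, 6, 27, 22, 441], array([312.1, 205.8]), array([671.1,  57. ,  52.8])) (np.float64(115.2), np.float64(-0.4), np.float64(-2.5))
scene ([13, 9, 25, 21, 396], array([255.4, 254.4]), array([671.7,  58.8,  52.8])) (np.float64(115.8), np.float64(1.4), np.float64(-2.5))
```

View pics/s21.png

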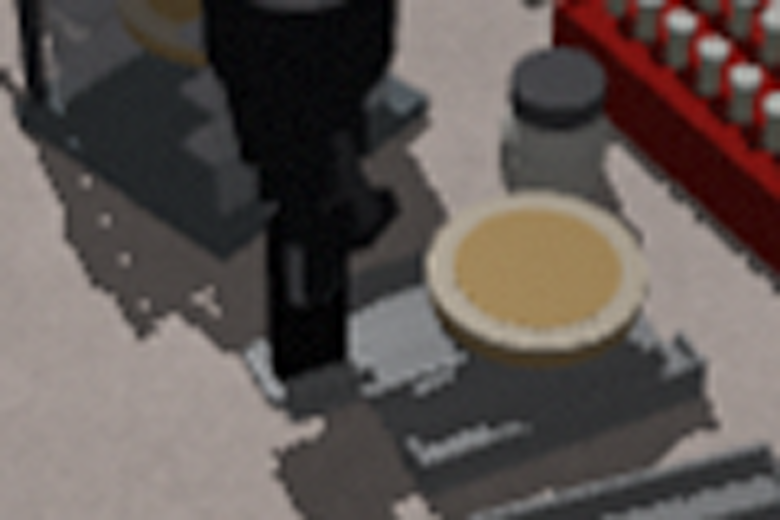

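View pics/c21.png

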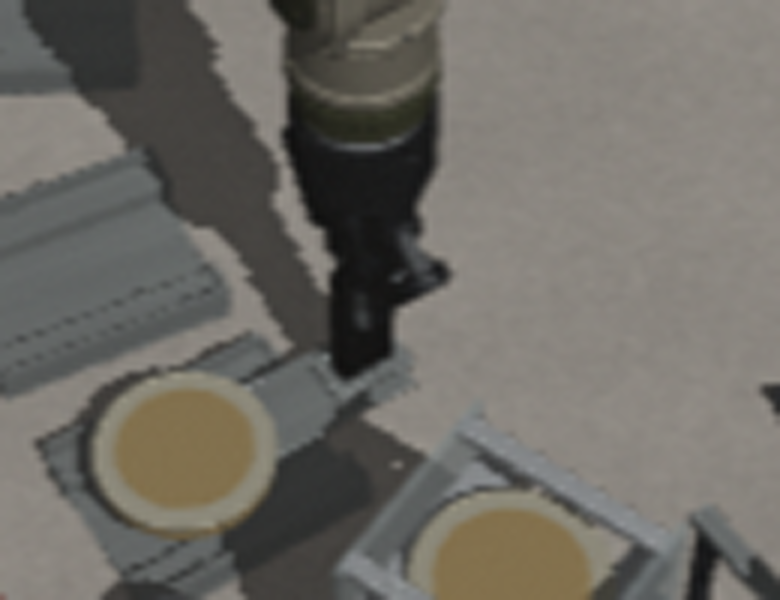

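Request:
drive_tool(linear=[[0,0,0.8],[0,0,1.5],[0,0,2],[0,0,2],[-0.3,0,1.2],[-0.8,0,0.6],[-1.5,0,0],[-2,0,0]], rot=[[0,0,0],[0,0,0],[0,0,0],[0,0,0],[0,0,0],[0,0,0],[0,0,0],[0,0,0]], hand=[-1,-1,-1,-1,-1,-1,-1,-1])

```text
t: 30.8
position: [508.0, 62.4, 175.1]
tcp_rot: [-0.069, -3.14, -0.0]
ft_force: [-0.0, 0.2, -3.4]
width: 13.6
```

Request:
drive_tool(linear=[[-2,0,0],[-2,0,0],[-2,0,0],[-2,0,0],[-1.5,0.5,0],[-1.2,1,0],[-0.8,1.3,0],[-0.5,1.5,0]], rot=[[0,0,0],[0,0,0],[0,0,0.5],[0,0,1],[0,0,1.5],[0,0,2],[0,0,2],[0,0,2]], hand=[-1,-1,-1,-1,-1,-1,-1,-1])

```text
t: 31.6
position: [387.9, 106.3, 175.6]
tcp_rot: [0.182, -3.136, -0.001]
ft_force: [-0.4, -0.1, -3.0]
width: 13.2
```

Request:
drive_tool(linear=[[-0.4,1.6,0],[-0.3,1.6,0],[-0.3,1.6,0],[-0.3,1.4,0],[-0.2,1.2,0],[-0.1,0.5,0],[0,0,0],[0,0,0]], rot=[[0,0,2.5],[0,0,2.5],[0,0,2.5],[0,0,2.5],[0,0,1.7],[0,0,0.8],[0,0,0],[0,0,0]], hand=[-1,-1,-1,-1,-1,-1,-1,-1])

```text
t: 32.4
position: [372.9, 184.3, 175.5]
tcp_rot: [0.518, -3.098, 0.0]
ft_force: [0.8, -0.2, -3.6]
width: 13.2
```

```bash
python3 - <<'E'
from h import *
o=st();z=o["position"][2]-60.5+17
s=snap("side","s22");c=snap("scene","c22")
for n,cam in (("side",s),("scene",c)):
    for d in dishc(cam,(180,100,290,210) if n=="side" else (320,210,400,270),z): print(n,d,rel(o,d[2]))
print((np.array([372.9,185.7])-o["position"][:2]).round(1))
E
```

```text
t 32.4 pos [372.9 184.3 175.5] z [-0. -0. -1.] y [-0.326  0.946 -0.   ] w 13.2 F [ 0.8 -0.2 -3.6]
side ([85, 0, 25, 26, 308], array([280.6, 111.4]), array([767.9, 438.7, 132. ])) (np.float64(456.3), np.float64(111.9), np.float64(19.0))
side ([71, 35, 25, 15, 213], array([263.7, 141.3]), array([639.4, 309.6, 132. ])) (np.float64(292.8), np.float64(31.7), np.float64(19.0))
side ([34, 64, 29, 19, 411], array([228.1, 172.5]), array([481.8, 221.5, 132. ])) (np.float64(115.1), np.float64(-0.3), np.float64(19.0))
scene ([2, 27, 26, 22, 435], array([334.8, 247.7]), array([482.7, 222.7, 132. ])) (np.float64(116.3), np.float64(0.5), np.float64(19.0))
[0.  1.4]
```

View pics/s22.png

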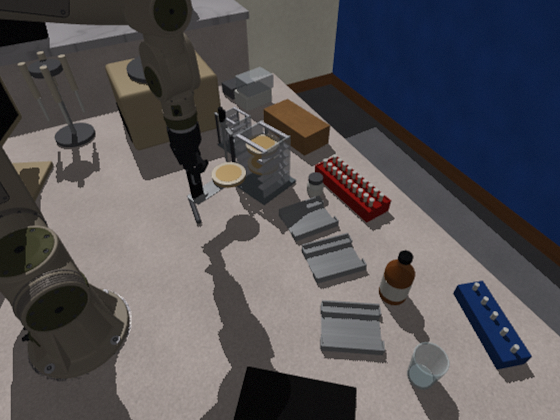

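Request:
drive_tool(linear=[[0,0.18,0.2],[0.7,0.24,0],[1.4,0.48,0],[1.5,0.52,0],[1.5,0.52,0],[1.5,0.52,0],[1,0.35,0],[0.5,0.17,0]], rot=[[0,0,0],[0,0,0],[0,0,0],[0,0,0],[0,0,0],[0,0,0],[0,0,0],[0,0,0]], hand=[-1,-1,-1,-1,-1,-1,-1,-1])

```text
t: 33.3
position: [455.1, 214.4, 177.4]
tcp_rot: [-0.518, 3.098, 0.0]
ft_force: [0.1, 0.3, -3.2]
width: 13.4
```

```bash
python3 - <<'E'
from h import *
o=st()
s=snap("side");c=snap("scene");crop(s,200,100,310,210,7,"s23");crop(c,270,215,360,325,7,"c23")
E
```

```text
t 33.3 pos [455.1 214.4 177.4] z [ 0.  0. -1.] y [-0.325  0.946  0.   ] w 13.4 F [ 0.1  0.3 -3.2]
```

View pics/s23.png

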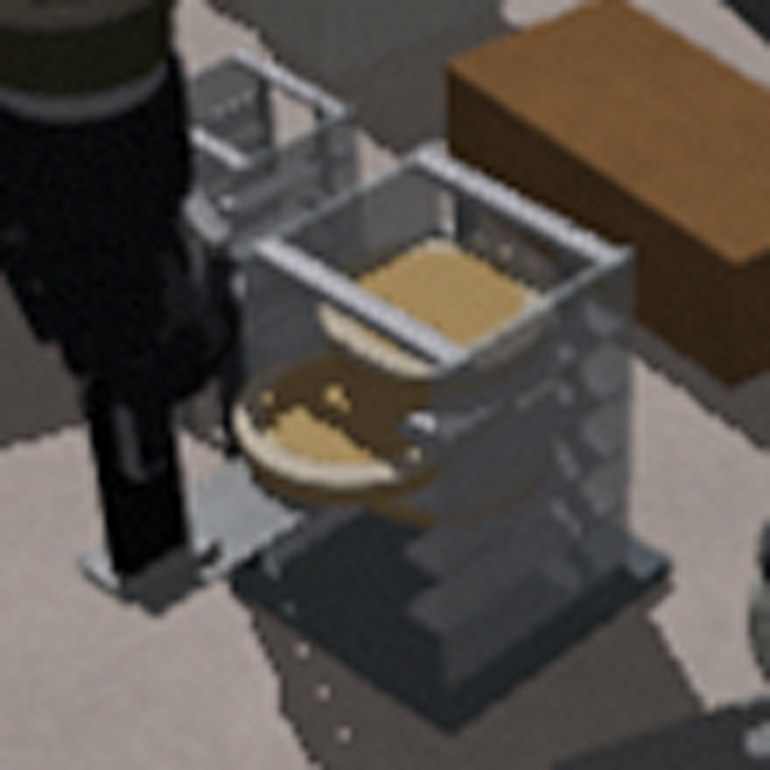

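View pics/c23.png

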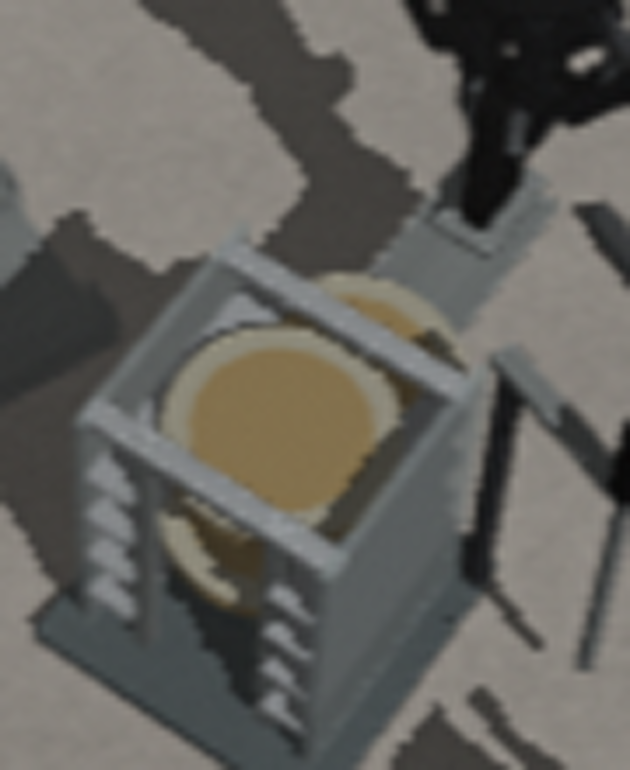

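Request:
drive_tool(linear=[[0.5,0.17,0],[0.8,0.28,0],[0.8,0.28,0],[0.8,0.28,0],[0.8,0.28,0],[0.8,0.28,0],[0.5,0.16,0],[0,0,0]], rot=[[0,0,0],[0,0,0],[0,0,0],[0,0,0],[0,0,0],[0,0,0],[0,0,0],[0,0,0]], hand=[-1,-1,-1,-1,-1,-1,-1,-1])

```text
t: 34.2
position: [504.7, 231.7, 177.4]
tcp_rot: [-0.518, 3.098, 0.0]
ft_force: [0.2, -0.3, -2.7]
width: 13.3
```

Request:
drive_tool(linear=[[0,0,-0.2],[0,0,-0.2],[0,0,-0.2],[0,0,-0.2],[0,0,-0.2],[0,0,-0.2],[0,0,-0.2],[0,0,0]], rot=[[0,0,0],[0,0,0],[0,0,0],[0,0,0],[0,0,0],[0,0,0],[0,0,0],[0,0,0]], hand=[-1,-1,-1,-1,-1,-1,-1,-1])

```text
t: 35.0
position: [503.7, 231.5, 163.3]
tcp_rot: [0.518, -3.098, -0.0]
ft_force: [-0.4, -0.1, -2.3]
width: 13.2
```

```bash
python3 - <<'E'
from h import *
o=st()
s=snap("side");c=snap("scene");crop(s,200,100,310,210,7,"s24");crop(c,270,215,360,325,7,"c24")
E
```

```text
t 35.0 pos [503.7 231.5 163.3] z [-0. -0. -1.] y [-0.326  0.946  0.   ] w 13.2 F [-0.4 -0.1 -2.3]
```

View pics/s24.png

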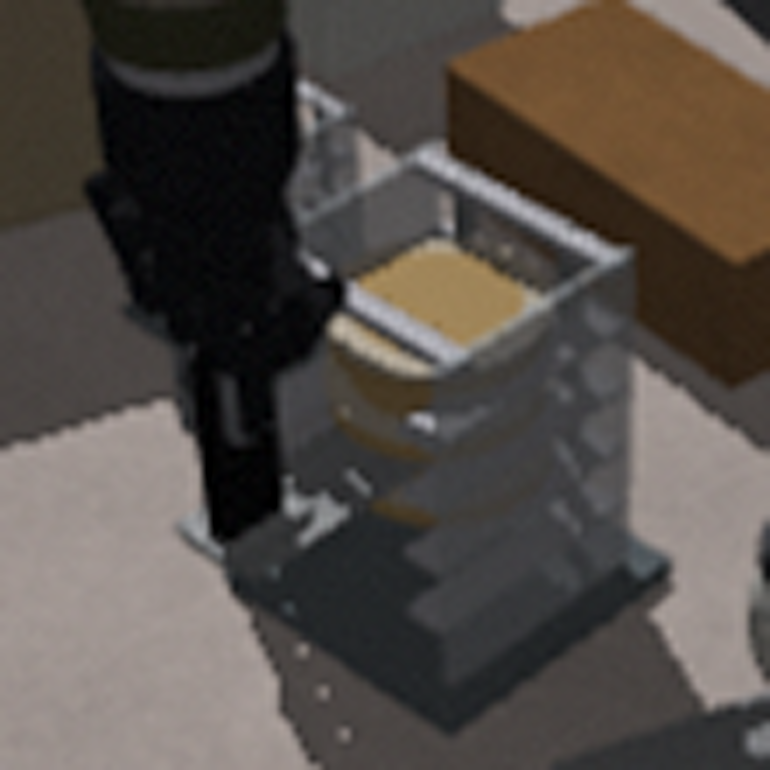

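View pics/c24.png

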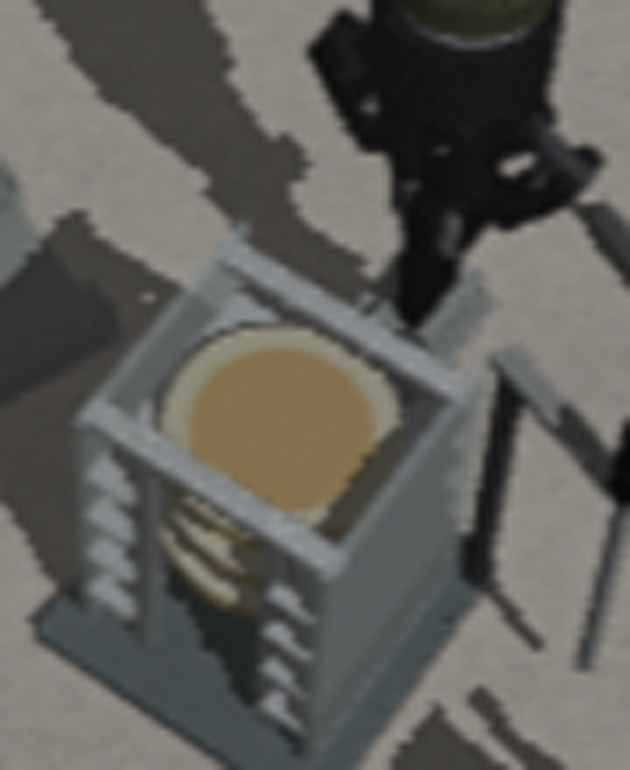

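Request:
drive_tool(linear=[[-0.47,-0.16,0],[-0.95,-0.33,0],[-0.94,-0.32,0],[-0.95,-0.33,0],[-0.94,-0.32,0],[-0.95,-0.33,0],[0,0,0],[0,0,0]], rot=[[0,0,0],[0,0,0],[0,0,0],[0,0,0],[0,0,0],[0,0,0],[0,0,0],[0,0,0]], hand=[-1,-1,-1,-1,-1,-1,-1,-1])

```text
t: 35.9
position: [451.9, 213.6, 163.9]
tcp_rot: [-0.518, 3.098, 0.0]
ft_force: [0.0, 0.5, -2.9]
width: 13.1
```

```bash
python3 - <<'E'
from h import *
o=st()
s=snap("side");c=snap("scene");crop(s,200,100,310,210,7,"s25");crop(c,270,215,360,325,7,"c25")
E
```

```text
t 35.9 pos [451.9 213.6 163.9] z [ 0.001  0.    -1.   ] y [-0.326  0.946  0.   ] w 13.1 F [ 0.   0.5 -2.9]
```

View pics/s25.png

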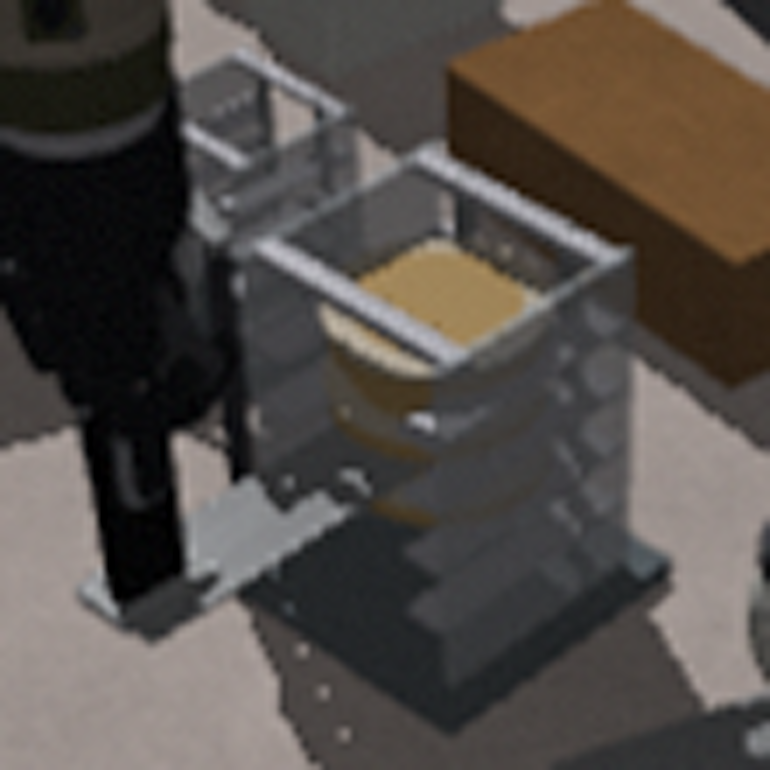

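View pics/c25.png

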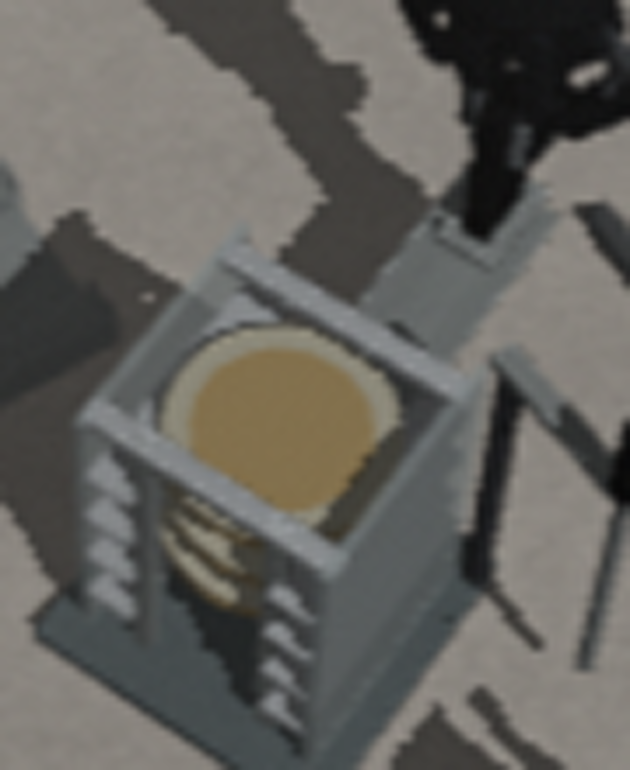

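Request:
drive_tool(linear=[[-1.9,-0.65,0],[-1.9,-0.65,0],[-1.9,-0.65,0],[-1.9,-0.65,0],[1.2,-4,0.8],[1.2,-4,0.8],[1.2,-4,0.8],[1.2,-4,0.8]], rot=[[0,0,0],[0,0,0],[0,0,0],[0,0,0],[0,0,-4],[0,0,-4],[0,0,-4],[0,0,-4]], hand=[-1,-1,-1,-1,-1,-1,-1,-1])

```text
t: 36.8
position: [424.7, 26.1, 196.2]
tcp_rot: [-0.079, 3.139, -0.0]
ft_force: [1.0, -0.6, -2.2]
width: 13.2
```

Request:
drive_tool(linear=[[-0.5,-4,0],[-0.7,-4,0],[-0.7,-4,0],[-0.7,-4,0],[-0.7,-4,0],[-0.7,-4,0],[-0.7,-4,0],[-0.7,-4,0]], rot=[[0,0,-4.8],[0,0,-4.8],[0,0,-4.8],[0,0,-4.8],[0,0,-4.8],[0,0,-4.8],[0,0,-4.8],[0,0,-4.8]], hand=[-1,-1,-1,-1,-1,-1,-1,-1])

```text
t: 37.6
position: [369.7, -294.5, 195.7]
tcp_rot: [0.961, 2.99, -0.0]
ft_force: [0.2, 0.1, -1.7]
width: 13.4
```

Request:
drive_tool(linear=[[-2,-2,0],[-2,-2,0],[0,0,0],[0,0,0],[0,0,0],[0,0,0],[0,0,0],[0,0,0]], rot=[[0,0,0],[0,0,0],[0,0,0],[0,0,0],[0,0,0],[0,0,0],[0,0,0],[0,0,0]], hand=[-1,-1,-1,-1,-1,-1,-1,-1])

```text
t: 38.4
position: [330.3, -331.9, 195.7]
tcp_rot: [0.953, 2.993, 0.0]
ft_force: [0.5, -0.1, -2.9]
width: 13.3
```

```bash
python3 - <<'E'
from h import *
o=st(); print(rel(o,(0,0))[2],(np.array([322.7,-342.7,68.5])-o["position"]).round(1))
s=snap("side","s26");c=snap("scene","c26")
E
```

```text
t 38.4 pos [ 330.3 -331.9  195.7] z [ 0. -0. -1.] y [0.578 0.816 0.   ] w 13.3 F [ 0.5 -0.1 -2.9]
-35.33 [  -7.6  -10.8 -127.2]
```

View pics/s26.png

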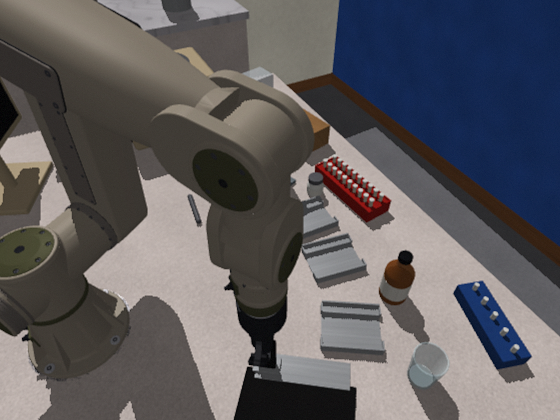

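View pics/c26.png

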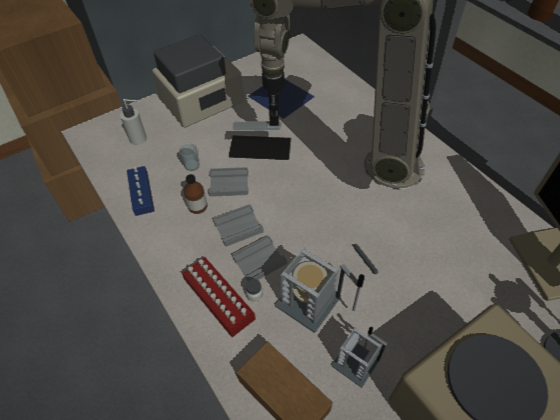

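Request:
drive_tool(linear=[[-0.9,-1.1,0],[0,0,-3],[0,0,-3],[0,0,-3],[0,0,-2],[0,0,-1],[0,0,0],[0,0,0]], rot=[[0,0,-1.5],[0,0,0],[0,0,0],[0,0,0],[0,0,0],[0,0,0],[0,0,0],[0,0,0]], hand=[-1,-1,-1,-1,-1,-1,-1,-1])

```text
t: 39.3
position: [321.0, -344.1, 76.3]
tcp_rot: [0.995, 2.979, -0.001]
ft_force: [0.1, -0.4, -1.7]
width: 13.1
```

Request:
drive_tool(linear=[[0,0,-0.3],[0,0,-0.2],[0,0,-0.1],[0,0,-0.1],[0,0,0],[0,0,0],[0,0,0],[0,0,0]], rot=[[0,0,0],[0,0,0],[0,0,0],[0,0,0],[0,0,0],[0,0,0],[0,0,0],[0,0,0]], hand=[-1,-1,-1,-1,-1,-1,-1,-1])

```text
t: 40.1
position: [321.0, -343.4, 68.7]
tcp_rot: [0.994, 2.98, -0.0]
ft_force: [0.1, 1.1, -2.0]
width: 13.2
```

```bash
python3 - <<'E'
from h import *
o=st(); w=snap("wrist","w27");s=snap("side");crop(s,200,320,380,420,4,"s27")
E
```

```text
t 40.1 pos [ 321.  -343.4   68.7] z [ 0. -0. -1.] y [0.6 0.8 0. ] w 13.2 F [ 0.1  1.1 -2. ]
```

View pics/s27.png

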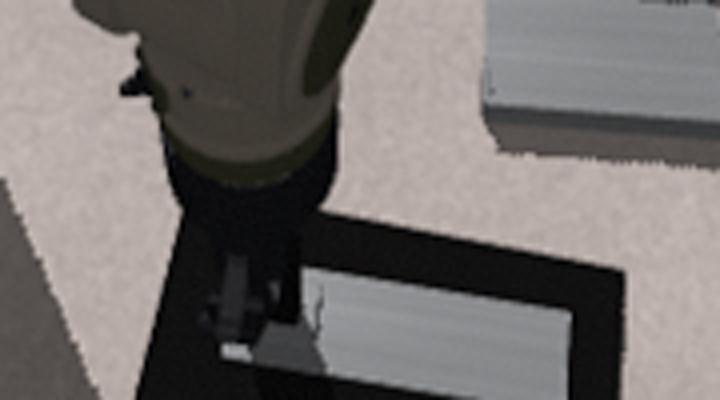

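Request:
drive_tool(linear=[[0,0,-0.05],[0,0,-0.05],[0,0,-0.05],[0,0,0],[0,0,0],[0,0,0],[0,0,0],[0,0,0]], rot=[[0,0,0],[0,0,0],[0,0,0],[0,0,0],[0,0,0],[0,0,0],[0,0,0],[0,0,0]], hand=[-1,-1,-1,-1,-1,-1,-1,-1])

```text
t: 41.0
position: [321.0, -343.4, 68.5]
tcp_rot: [0.994, 2.98, -0.001]
ft_force: [-3.3, 4.5, 11.8]
width: 13.4
```

Contact with the mat. Release slowly, then rise.

Request:
drive_tool(linear=[[0,0,0],[0,0,0],[0,0,0],[0,0,0],[0,0,0],[0,0,0],[0,0,0],[0,0,0]], rot=[[0,0,0],[0,0,0],[0,0,0],[0,0,0],[0,0,0],[0,0,0],[0,0,0],[0,0,0]], hand=[-0.6,-0.4,0,0.5,1,1,1,1])

```text
t: 41.8
position: [320.8, -343.3, 67.1]
tcp_rot: [-0.994, -2.98, -0.0]
ft_force: [-0.1, 0.3, -0.5]
width: 85.8
```

Request:
drive_tool(linear=[[0,0,2],[0,0,3],[0,0,4],[0,0,4],[0,0,4],[0,0,4],[0,0,4],[0,0,0]], rot=[[0,0,0],[0,0,0],[0,0,0],[0,0,0],[0,0,0],[0,0,0],[0,0,0],[0,0,0]], hand=[1,1,1,1,1,1,1,1])

```text
t: 42.6
position: [322.1, -345.3, 322.7]
tcp_rot: [0.992, 2.973, -0.009]
ft_force: [0.5, -0.2, 0.1]
width: 85.7
```

```bash
python3 - <<'E'
from h import *
o=st(); w=snap("wrist","w28")
E
```

```text
t 42.6 pos [ 322.1 -345.3  322.7] z [ 0.005 -0.008 -1.   ] y [ 0.6    0.8   -0.003] w 85.7 F [ 0.5 -0.2  0.1]
```

View pics/w28.png

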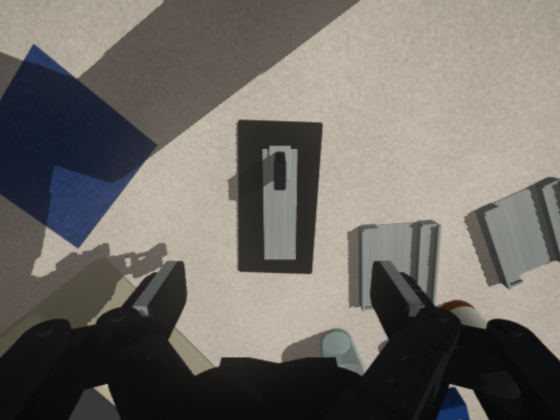

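Request:
drive_tool(linear=[[1.8,4.5,0],[1.8,4.5,0],[1.8,4.5,0],[1.6,4.5,0],[1.5,4.5,0],[1.3,4.5,0],[1.3,4.5,0],[1.2,4.5,0]], rot=[[0,0,1],[0,0,1],[0,0,1],[0,0,1],[0,0,1],[0,0,1],[0,0,1],[0,0,1]], hand=[1,1,1,1,1,1,1,1])

```text
t: 43.45
position: [443.5, 18.7, 315.7]
tcp_rot: [-0.782, -3.041, 0.0]
ft_force: [1.9, -0.8, -0.7]
width: 85.2
```

Request:
drive_tool(linear=[[1.2,4.5,0],[1.2,4.5,0],[1.2,4.5,0],[1.2,4.5,0],[1,4.5,0],[1,4.5,0],[1,4.5,0],[1,4.5,0]], rot=[[0,0,1],[0,0,1],[0,0,1],[0,0,1],[0,0,1],[0,0,1],[0,0,1],[0,0,1]], hand=[1,1,1,1,1,1,1,1])

```text
t: 44.25
position: [531.5, 378.4, 315.3]
tcp_rot: [-0.568, -3.088, 0.002]
ft_force: [1.0, -1.0, 1.0]
width: 85.2
```

Request:
drive_tool(linear=[[0,0,0],[0,0,0],[0,0,0],[0,0,0],[0,0,0],[0,0,0],[0,0,0],[0,0,0]], rot=[[0,0,0],[0,0,0],[0,0,0],[0,0,0],[0,0,0],[0,0,0],[0,0,0],[0,0,0]], hand=[1,1,1,1,1,1,1,1])

```text
t: 45.05
position: [531.9, 376.3, 317.5]
tcp_rot: [0.57, 3.089, 0.001]
ft_force: [-0.6, -1.5, -1.1]
width: 85.3
```

```bash
python3 - <<'E'
from h import *
o=st(); w=snap("wrist","w29");c=snap("scene");crop(c,265,180,395,340,5,"c29")
print(proj(w,[535,386,243]))
E
```

```text
t 45.05 pos [531.9 376.3 317.5] z [ 0.001  0.    -1.   ] y [0.357 0.934 0.001] w 85.3 F [-0.6 -1.5 -1.1]
[292.53025396 216.27340479]
```

View pics/w29.png

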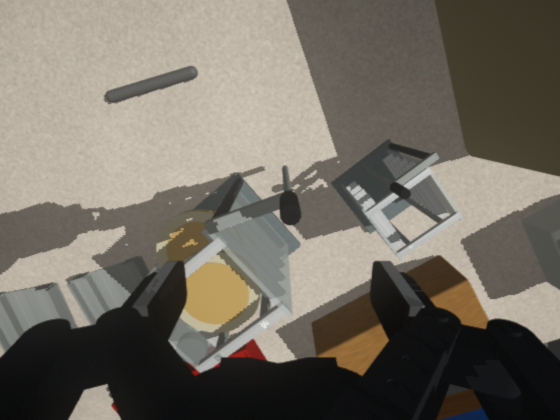

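View pics/c29.png

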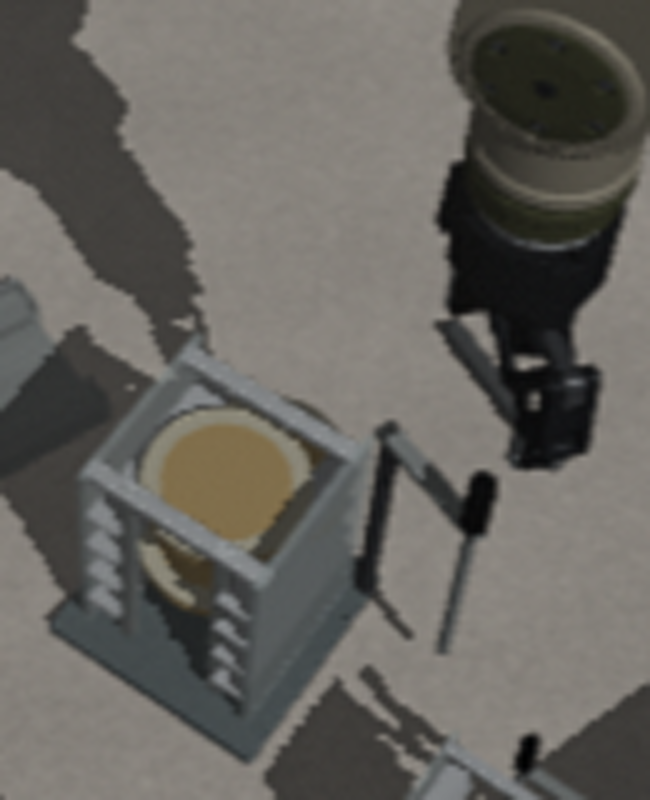

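Request:
drive_tool(linear=[[0.3,0.9,0],[0,0,-2.5],[0,0,-2.5],[0,0,-2.5],[0,0,-2.5],[0,0,0],[0,0,0],[0,0,0]], rot=[[0,0,0],[0,0,0],[0,0,0],[0,0,0],[0,0,0],[0,0,0],[0,0,0],[0,0,0]], hand=[1,1,1,1,1,1,0.5,0])

```text
t: 45.95
position: [535.7, 386.4, 218.8]
tcp_rot: [0.569, 3.088, 0.003]
ft_force: [-0.3, 0.1, 0.4]
width: 59.3
```

```bash
python3 - <<'E'
from h import *
o=st(); w=snap("wrist","w30")
E
```

```text
t 45.95 pos [535.7 386.4 218.8] z [ 0.002  0.001 -1.   ] y [0.357 0.934 0.002] w 59.3 F [-0.3  0.1  0.4]
```

View pics/w30.png

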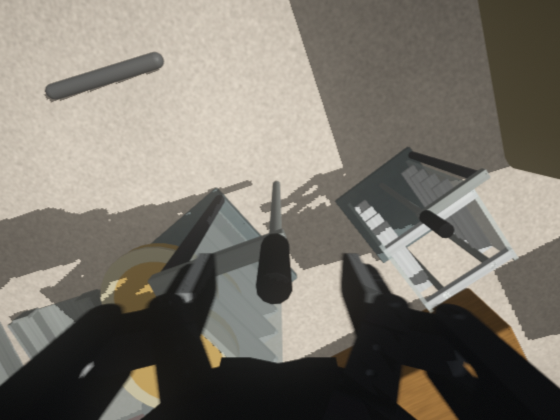

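Request:
drive_tool(linear=[[0,0,0],[0,0,0],[0,0,0],[0,0,0],[0,0,0],[0,0,0],[0,0,0],[0,0,0]], rot=[[0,0,0],[0,0,0],[0,0,0],[0,0,0],[0,0,0],[0,0,0],[0,0,0],[0,0,0]], hand=[-1,-1,-1,-1,-1,-1,-1,-1])

```text
t: 46.8
position: [535.4, 384.8, 218.3]
tcp_rot: [0.571, 3.087, -0.001]
ft_force: [1.7, -5.2, 5.3]
width: 13.6
```

```bash
python3 - <<'E'
from h import *
o=st(); h=np.array([538,316.]);k=o["position"][:2];a0=np.degrees(np.arctan2(*(k-h)[::-1]));r=70
print(a0,np.hypot(*(k-h)))
A=np.linspace(a0,290,29);P=np.array([h+r*np.array([np.cos(np.radians(a)),np.sin(np.radians(a))]) for a in A]);P=P-P[0]+0
print(np.diff(P/10,axis=0).round(2).tolist()); print(P[-1]+k)
E
```

```text
t 46.8 pos [535.4 384.8 218.3] z [ 0.002 -0.001 -1.   ] y [ 0.357  0.934 -0.   ] w 13.6 F [ 1.7 -5.2  5.3]
92.13158933731896 68.80960150441281
[[-0.86, -0.09], [-0.84, -0.19], [-0.81, -0.29], [-0.77, -0.39], [-0.72, -0.48], [-0.65, -0.57], [-0.58, -0.64], [-0.49, -0.71], [-0.4, -0.76], [-0.31, -0.81], [-0.2, -0.84], [-0.1, -0.86], [0.01, -0.86], [0.11, -0.86], [0.22, -0.83], [0.32, -0.8], [0.41, -0.76], [0.5, -0.7], [0.59, -0.63], [0.66, -0.56], [0.72, -0.47], [0.78, -0.38], [0.82, -0.28], [0.84, -0.18], [0.86, -0.07], [0.86, 0.04], [0.85, 0.14], [0.83, 0.24]]
[561.98568651 249.03194176]
```

Request:
drive_tool(linear=[[-0.86,-0.09,0],[-0.84,-0.19,0],[-0.81,-0.29,0],[-0.77,-0.39,0],[-0.72,-0.48,0],[-0.65,-0.57,0],[-0.58,-0.64,0],[-0.49,-0.71,0]], rot=[[0,0,4],[0,0,4],[0,0,4],[0,0,4],[0,0,4],[0,0,4],[0,0,4],[0,0,4]], hand=[-1,-1,-1,-1,-1,-1,-1,-1])

```text
t: 47.6
position: [475.8, 356.1, 218.3]
tcp_rot: [0.314, -3.125, -0.015]
ft_force: [-5.0, 14.5, 4.2]
width: 14.2
```

Request:
drive_tool(linear=[[-0.4,-0.76,0],[-0.31,-0.81,0],[-0.2,-0.84,0],[-0.1,-0.86,0],[0.01,-0.86,0],[0.11,-0.86,0],[0.22,-0.83,0],[0.32,-0.8,0]], rot=[[0,0,4],[0,0,4],[0,0,4],[0,0,4],[0,0,4],[0,0,4],[0,0,4],[0,0,4]], hand=[-1,-1,-1,-1,-1,-1,-1,-1])

```text
t: 48.4
position: [465.1, 286.1, 218.0]
tcp_rot: [1.16, -2.905, -0.011]
ft_force: [-27.6, 0.5, 19.7]
width: 14.1
```

```bash
python3 - <<'E'
from h import *
o=st(); c=snap("scene");crop(c,265,180,395,340,5,"c31")
E
```

```text
t 48.4 pos [465.1 286.1 218. ] z [-0.015  0.001 -1.   ] y [-0.689  0.725  0.011] w 14.1 F [-27.6   0.5  19.7]
```

View pics/c31.png

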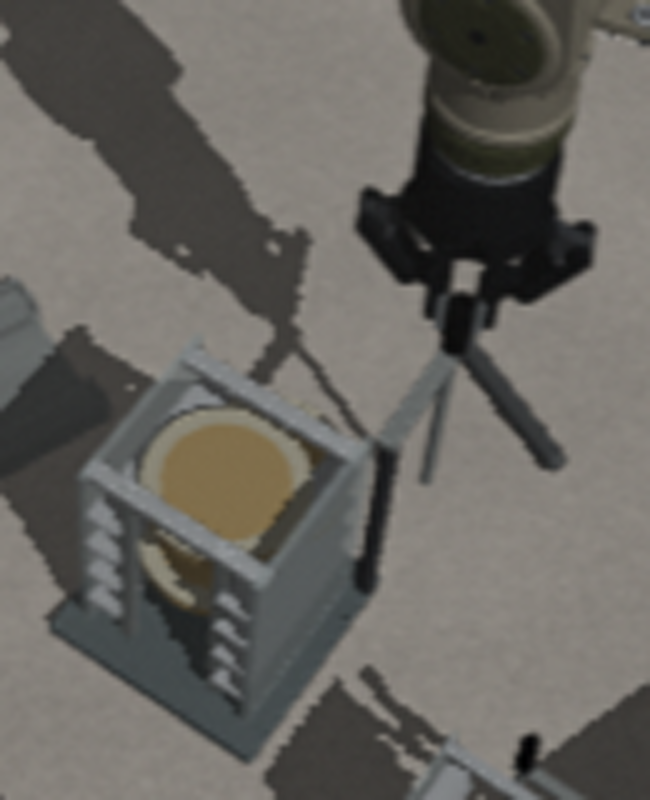

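```bash
python3 - <<'E'
from h import *
o=st(); h=np.array([531,317.]);k=o["position"][:2];a0=np.degrees(np.arctan2(*(k-h)[::-1]))%360;r=72
print(a0,np.hypot(*(k-h)))
A=np.linspace(a0,290,13);P=np.array([h+r*np.array([np.cos(np.radians(a)),np.sin(np.radians(a))]) for a in A])
print(np.diff(P/10,axis=0).round(2).tolist()); print(P[0],P[-1])
E
```

```text
t 48.45 pos [465.4 284.2 218.1] z [-0.015 -0.002 -1.   ] y [-0.69   0.724  0.009] w 14.2 F [-24.9  -6.7  20. ]
206.57573178560804 73.36204085778351
[[0.44, -0.76], [0.53, -0.7], [0.61, -0.63], [0.68, -0.55], [0.74, -0.46], [0.79, -0.37], [0.83, -0.27], [0.86, -0.17], [0.87, -0.07], [0.87, 0.04], [0.86, 0.15], [0.84, 0.25]]
[466.60724571 284.788617  ] [555.62545032 249.3421313 ]
```

Request:
drive_tool(linear=[[-0.9,0,0],[0.44,-0.76,0],[0.53,-0.7,0],[0.61,-0.63,0],[0.68,-0.55,0],[0.74,-0.46,0],[0.79,-0.37,0],[0,0,0]], rot=[[0,0,0],[0,0,4],[0,0,4],[0,0,4],[0,0,4],[0,0,4],[0,0,4],[0,0,0]], hand=[-1,-1,-1,-1,-1,-1,-1,-1])

```text
t: 49.25
position: [500.8, 247.3, 218.0]
tcp_rot: [1.732, -2.612, 0.006]
ft_force: [-9.2, -14.2, 12.0]
width: 14.0
```

```bash
python3 - <<'E'
from h import *
o=st(); c=snap("scene");crop(c,265,180,395,340,5,"c32")
E
```

```text
t 49.25 pos [500.8 247.3 218. ] z [-0.004 -0.007 -1.   ] y [-0.921  0.389  0.001] w 14.0 F [ -9.2 -14.2  12. ]
```

View pics/c32.png

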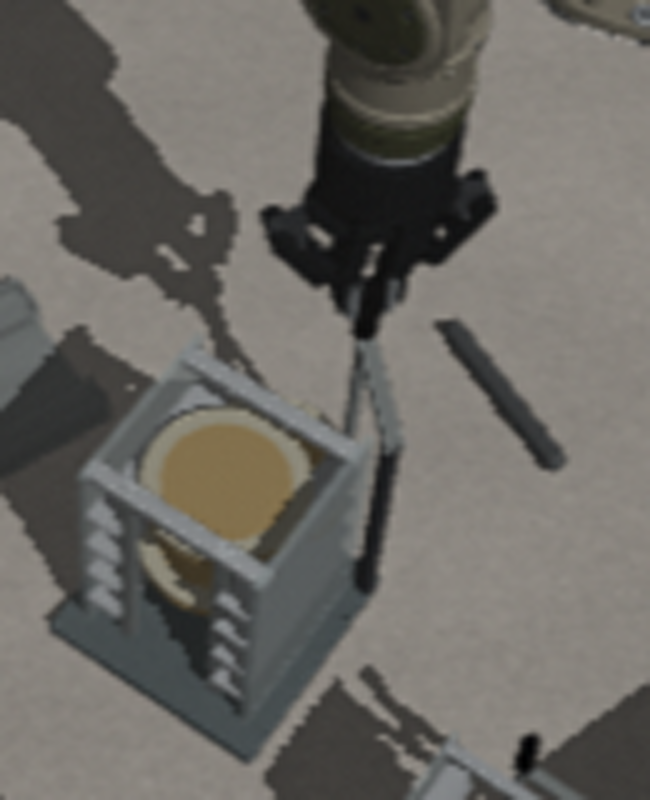

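Request:
drive_tool(linear=[[0.83,-0.5,0],[0.86,-0.2,0],[0.87,-0.07,0],[0.87,0.04,0],[0.86,0.15,0],[0.84,0.25,0],[0.5,0.17,0],[0,0,0]], rot=[[0,0,4],[0,0,4],[0,0,4],[0,0,4],[0,0,4],[0,0,4],[0,0,0],[0,0,0]], hand=[-1,-1,-1,-1,-1,-1,-1,-1])

```text
t: 50.1
position: [556.7, 243.8, 217.7]
tcp_rot: [2.232, -2.194, 0.006]
ft_force: [-9.9, -20.3, 12.4]
width: 13.8
```

```bash
python3 - <<'E'
from h import *
o=st(); c=snap("scene");crop(c,265,180,395,340,5,"c33");s=snap("side");crop(s,190,90,310,210,6,"s33")
E
```

```text
t 50.1 pos [556.7 243.8 217.7] z [-0.005 -0.011 -1.   ] y [-1.    -0.017  0.006] w 13.8 F [ -9.9 -20.3  12.4]
```

View pics/c33.png

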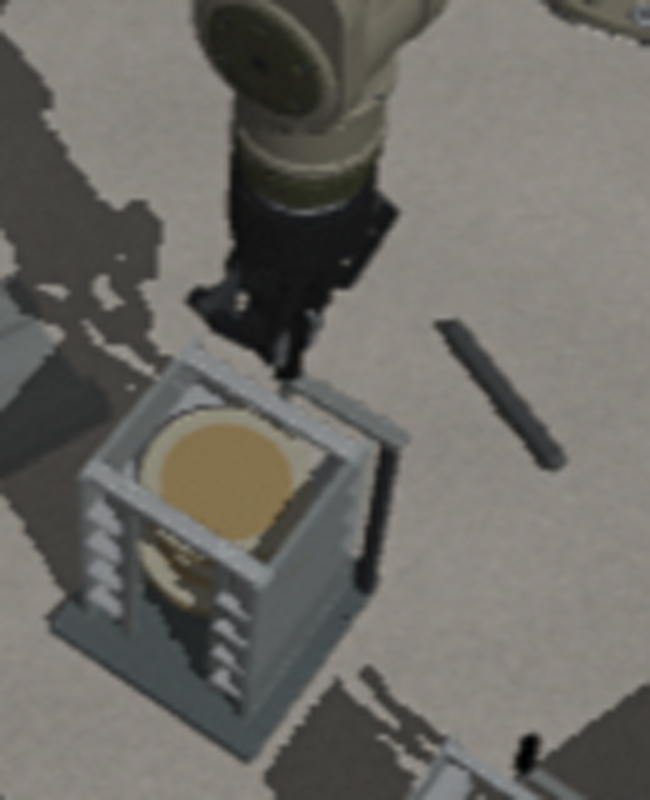

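Request:
drive_tool(linear=[[0.2,-0.4,0],[0.3,0.1,0],[0.2,0.07,0],[0,0,0],[0,0,0],[0,0,0],[0,0,0],[0,0,0]], rot=[[0,0,0],[0,0,0],[0,0,0],[0,0,0],[0,0,0],[0,0,0],[0,0,0],[0,0,0]], hand=[-1,-1,-1,-1,-1,-1,-1,-1])

```text
t: 51.0
position: [556.9, 243.3, 217.6]
tcp_rot: [2.23, -2.188, -0.01]
ft_force: [-27.5, -15.0, 18.5]
width: 13.9
```

```bash
python3 - <<'E'
from h import *
o=st(); c=snap("scene");crop(c,280,230,370,300,8,"c34")
E
```

```text
t 51.0 pos [556.9 243.3 217.6] z [-0.017 -0.008 -1.   ] y [-1.    -0.019  0.017] w 13.9 F [-27.5 -15.   18.5]
```

View pics/c34.png

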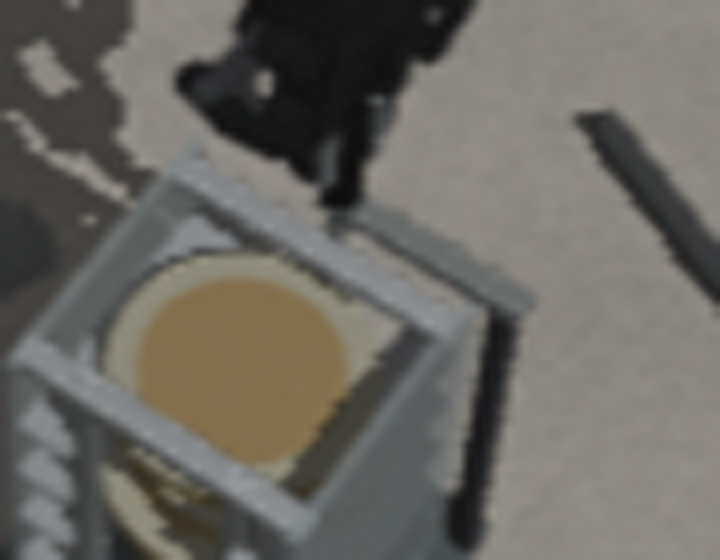

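Request:
drive_tool(linear=[[-0.4,-0.2,0],[0,0,0],[0,0,0],[0,0,0],[0,0,0],[0,0,0],[0,0,0],[0,0,0]], rot=[[0,0,0],[0,0,0],[0,0,0],[0,0,0],[0,0,0],[0,0,0],[0,0,0],[0,0,0]], hand=[-1,-1,-0.6,-0.3,0,0.5,1,1])

```text
t: 51.85
position: [562.6, 245.4, 216.9]
tcp_rot: [-2.243, 2.2, 0.0]
ft_force: [0.2, -0.7, 0.2]
width: 83.2
```

Request:
drive_tool(linear=[[0,0,2],[0,0,3],[0,0,4],[0,0,4],[-2,0,3],[-3,0,2],[-3,0,0],[-3,0,0]], rot=[[0,0,0],[0,0,0],[0,0,0],[0,0,0],[0,0,0],[0,0,-8],[0,0,-8],[0,0,-8]], hand=[1,1,1,1,1,1,1,1])

```text
t: 52.65
position: [452.0, 245.4, 397.9]
tcp_rot: [-1.727, 2.622, -0.0]
ft_force: [-0.4, 0.7, -0.3]
width: 85.4
```

Request:
drive_tool(linear=[[-1,0,0],[0,0,0],[0,0,0],[0,0,0],[0,0,0],[0,0,0],[0,0,0],[0,0,0]], rot=[[0,0,-8],[0,0,-8],[0,0,-8],[0,0,-8],[0,0,-8],[0,0,-8],[0,0,0],[0,0,0]], hand=[1,1,1,1,1,1,1,1])

```text
t: 53.45
position: [442.4, 245.3, 397.1]
tcp_rot: [-0.526, 3.097, 0.0]
ft_force: [0.2, 0.1, -0.5]
width: 85.4
```

```bash
python3 - <<'E'
from h import *
o=st(); w=snap("wrist","w35");c=snap("scene","c35");s=snap("side","s35")
crop(c,265,215,365,335,6,"c35c");crop(s,190,90,310,210,6,"s35c")
E
```

```text
t 53.45 pos [442.4 245.3 397.1] z [ 0.  0. -1.] y [-0.33   0.944  0.   ] w 85.4 F [ 0.2  0.1 -0.5]
```

View pics/w35.png

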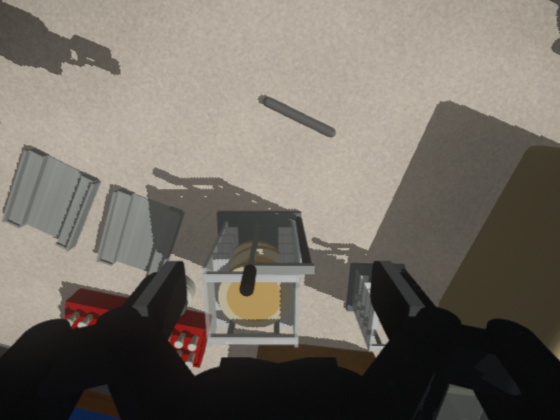

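View pics/c35c.png

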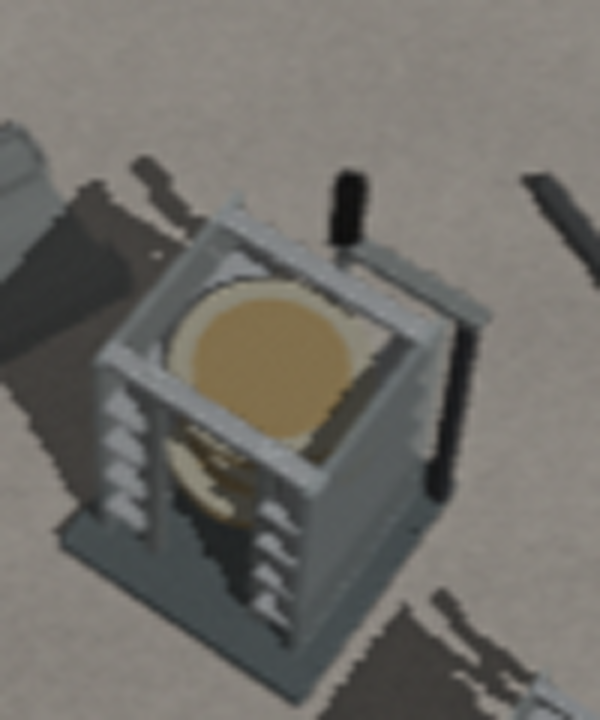

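View pics/s35c.png

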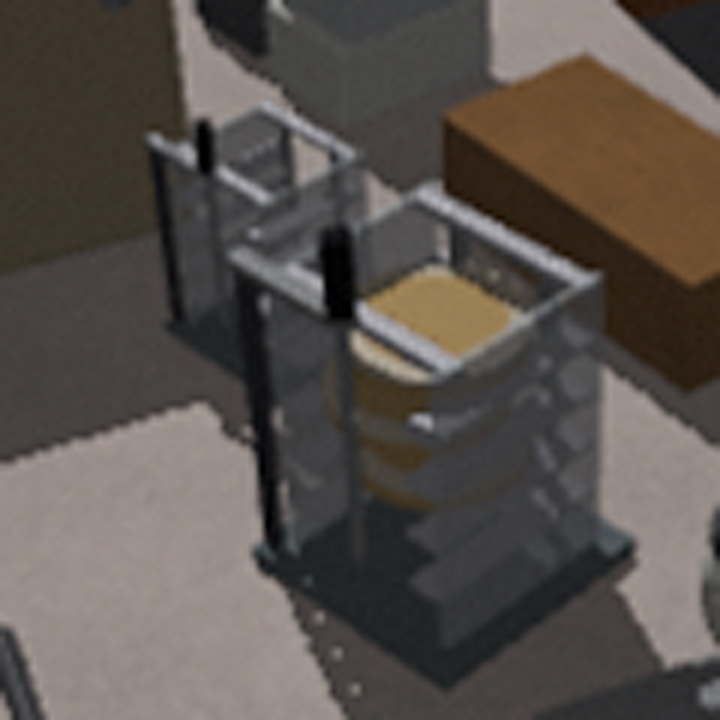

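View pics/c35.png

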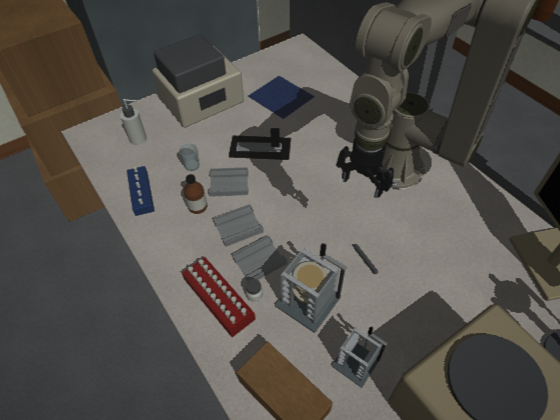

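```bash
python3 - <<'E'
from h import *
w=snap("wrist");crop(w,195,200,325,355,5,"w35c")
E
```

```text
(no output)
```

View pics/w35c.png

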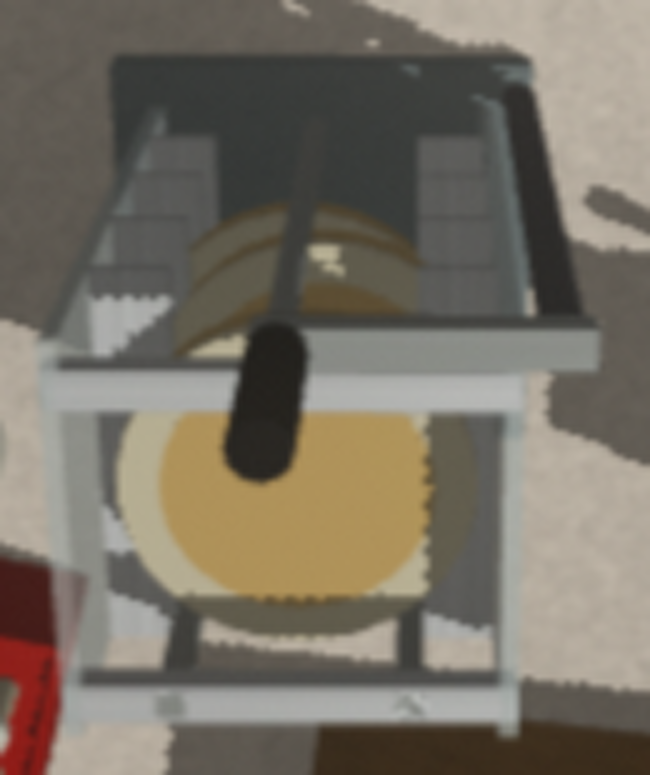

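```bash
python3 - <<'E'
from h import *
w=snap("wrist");u=np.array([.9455,.3256]);v=np.array([-.3256,.9455])
for nm,z in (("early bottom",79),("slot3 bottom",113),("slot4 bottom",147),("slot4 top",161)):
    for S in (664,669,674):
        p=S*u+55.5*v;T=np.linspace(0,6.28,60)
        e=np.array([(proj(w,[p[0]+50*np.cos(t),p[1]+50*np.sin(t),z])-[195,200])*5 for t in T]);print(nm,S,e.min(0).round(0),e.max(0).round(0))
# lifter check via scene
c=snap("scene");crop(c,220,125,300,165,8,"c36")
h=[onz(w,(195+q[0]/5,200+q[1]/5),198)[:2] for q in ((598,325),(300,318))];d=h[1]-h[0]
print("gate dir",np.degrees(np.arctan2(d[1],d[0])),"closed dir",-71)
E
```

```text
early bottom 664 [160. 186.] [468. 465.]
early bottom 669 [160. 201.] [468. 478.]
early bottom 674 [161. 216.] [467. 491.]
slot3 bottom 664 [142. 230.] [472. 524.]
slot3 bottom 669 [143. 246.] [471. 538.]
slot3 bottom 674 [144. 261.] [471. 552.]
slot4 bottom 664 [122. 281.] [476. 593.]
slot4 bottom 669 [123. 298.] [475. 607.]
slot4 bottom 674 [124. 314.] [475. 622.]
slot4 top 664 [113. 304.] [478. 624.]
slot4 top 669 [114. 321.] [477. 639.]
slot4 top 674 [115. 338.] [477. 653.]
gate dir -72.2956369010469 closed dir -71
```

View pics/c36.png

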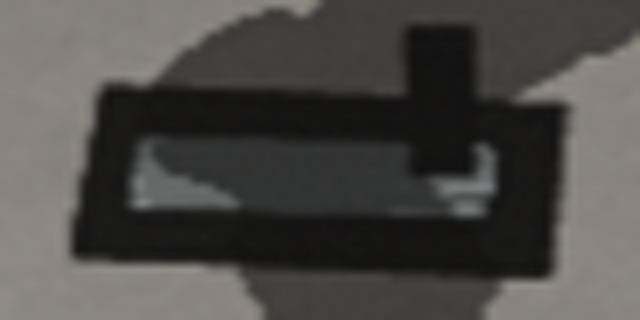

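```bash
python3 - <<'E'
from h import *
from station import hand_in
st(); print(hand_in())
E
```

```text
t 53.75 pos [442.4 245.2 397.1] z [-0.  0. -1.] y [-0.328  0.945  0.   ] w 85.5 F [ 0.8 -0.3 -0. ]
the job is handed in; nothing more can be done
None
```

The job is handed in at about 54 s of the 210 s allowed; the interface gave no verdict, so what follows rests on my own camera checks.

- **Setup found:** two dishes were waiting (one rest was empty), and the early dish was already in slot 2.
- **Dishes:** I swung the gate open to about 3.5 rad. The lifter then carried one dish into slot 4 and the other into slot 3.
- **Lifter and gate:** I laid the lifter back on its tray, then swung the gate shut against its stop.

Last checks:
- **Slot positions:** the slot 4 dish sits about 1 mm and the slot 3 dish about 2–4 mm from the home depth. I judged the early dish within about 1 mm of its own place. All three look flat and centred between the walls.
- **Gate:** the arm is within about 1–2° of the closed direction. Another 5 mm of push moved it no further.
- **Lifter:** flat on the mat, in line with it, close to where it lay.
- **Bystanders:** the marker, jar, bottle and beaker look unmoved, judged by eye only.

What went wrong or disagreed:
- **Opening the gate:** the knob slipped out of the fingers at the end of the swing, when the gate was already well open.
- **Closing the gate:** sideways forces reached about 28 N until I corrected the arc.
- **Cameras:** the side camera put the cassette's sideways position about 5 mm from the scene and wrist views. I steered between them, and both dishes went in without contact.

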